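# Lock the portafilter into the coffee machine

## Robot

A 6-joint arm with a two-finger parallel gripper is mounted at the origin on a cart in front of the work surface, level with it; the furniture and walls round the work are solid. World frame = base frame: x ahead of the robot, y to its left, z up, the work surface at z = 0. Lengths are in m, angles in rad, forces in N, time in s.
With the tool pointing down it reaches from about 0.35 to 0.775 m from the base axis. Payload 5.5 kg.
Tool frame: the origin (TCP) lies midway between the tips of the shut fingers; the grasp point (between the pads) lies 19 mm behind it; z points along the fingers, y is the direction in which the jaws open and shut (so a half turn about z gives the same grasp; the last joint's range is limited). The gripper opens to 85 mm and grips with 20 to 120 N. Pads are 22 mm wide; open, the fingers measure 114 mm over their backs; the gripper's body (76 mm by 85 mm) begins 54 mm behind the grasp point. The pads swing forward as they close: fully open they stand 13 mm farther back than shut.
Start: joints at [1.193, 0.313, 0.046, 1.304, 0, 1.431], TCP at [0.135, 0.559, 0.193] pointing down, gripper open.
Joint ranges: [-2.76, 2.76], [-0.86, 1.69], [-1.03, 1.26], [-2.2, 2.34], [-1.47, 1.5], [-3.14, 3.14]. Speed limits (rad/s): [2.57, 2.57, 3.14, 3.14, 3.14, 3.14].

## Interface

Orientations are given as a 3x3 rotation matrix whose columns are the frame's x, y, z axes.
In Python, from station import telemetry, optics, arm gives the robot as it stands. The module is installed in compiled form; this text tells all that it offers.
- The arm moves only by the shell command python3 -m creep 'ROWS'. ROWS is JSON, a list of rows, each a list of 7 numbers: the shift along the tool's x, y, z in m, then the turn, a rotation vector about the tool's x, y, z in degrees, then the opening in per cent of the stroke, from 0 (shut) to 100 (fully open). In form: [[tx, ty, tz, ax, ay, az, jaw], ...]. A call has 1 to 20 rows; each row is the pose to reach, as a shift and turn from the pose commanded when the call began, along the tool's axes at that moment; what a row does not reach only later rows make up. A row lasts 1/12 s, in which the tool goes at most 41.7 mm and 7.16 degrees, less where a joint would pass 70% of its speed; a pose out of reach is approached as far as the arm can. A call with a gripper value outside its range is refused whole. The fingers move at their own pace and stop on an object; the grip force is fixed at half the most. Time passes only in rows, so rows that repeat a pose let the fingers close. It gives the time, the measured TCP pose, the force and the opening at its end, in the units of the state.
- telemetry.observe(): the state, without advancing time (a new reading comes with each control period).
- optics.snapshot(name): name is "scene" or "side" or "wrist"; returns a dict with "pixels" (400x640x3 uint8, blue, green, red), "intrinsics" (3x3 intrinsics, pixels), "xyz" and "rotation" of the camera in the world. Camera axes: x right, y up, looking along -z (the intrinsics and any distortion apply to the point x, -y, -z); pixel columns grow to the right and rows downward; lengths in m; the calibration is good to about 2 mm. A picture is of the moment at which its call begins. There is no depth.
- arm.sign_off(): hands the job in, once; it reports no verdict.
The state is a dict: "time": time; "q": joint angles; "qd": joint speeds; "joint_torque": joint torques, N m; "eef_pos": TCP position; "eef_rot": TCP orientation; "contact_force": force on the tool from outside, world axes, zero at the start; "wrist_torque": the same for the moment, N m; "finger_gap": opening from 0.0 (shut) to 1.0 (fully open).
Only numpy, scipy, OpenCV 4.12 (cv2) and the standard library are available. Lean on these libraries where they do the work, as an engineer would, in place of code of your own. Each camera call takes 0.05 s, during which the arm holds its last target.

## Task

Get the coffee machine ready to warm up: take the empty portafilter from its tamping stand, bring it up into the machine's group head with its handle swung to the left so that its lugs pass through the slots, and turn the handle to the right until the portafilter is locked tight with the handle pointing straight out of the machine's front. Then let go; leave the mug and the tamper standing where they are.

Things in the scene. Friction and masses are not known exactly. Their poses are not given: they have to be found in the camera images.
- machine: Compact metal and black coffee machine, 195 x 150 x 315 mm, fixed. Origin on the worktop below the group's axis; -x to its front, y to its left as you face it, z up. Over the group is a round nose of radius 75 mm, 192 to 297 mm high, so lean the hand 20 to 45 deg away from it. Drip tray top 37 mm high, column from 55 mm behind the axis, steam wand 97 mm right of and 50 mm behind the axis.
- group_mouth (a point): Middle of the group ring's open underside (outside 104 mm wide), 170 mm up. Bore 71 mm; two slots 20 mm wide let the lugs up only while the handle points 55 deg (+-8) left of straight out: (-cos 55, sin 55) in machine x, y. Ledges beside them, 4.5 mm thick at first, climb 4 mm over the first 28 deg, then run level to a stop 2 to 3 deg past straight out.
- group_seat (a point): On the group's axis, 188.5 mm up: where the middle of the portafilter's rim is when locked. A flat rubber seal on a spring has its face 2.5 mm below this point; the rim pushes it up, with 3 N at first and 10 N when locked. Turning takes up to about 0.7 N m (7 N at the handle); friction then holds it.
- portafilter: Steel filter holder with black handle, loose, about 0.3 kg, 195 mm long, heaviest at the holder. Origin under the middle of the round holder (66 mm wide, 58 mm high, open on top), z up, handle to -x. Two lugs to +y and -y reach 41 mm from the axis, 12 mm wide, 48 to 54 mm above the underside. Starts upright in the stand's cup.
- rim_centre (a point): Middle of the portafilter's upper rim, 58 mm above its origin.
- handle_grip (a point): Middle of the handle, where to grip: 105 mm from the holder's axis and 3 mm above the level of its underside. The handle is 26 mm wide (y), 30 mm high, 105 mm long with flat sides and rounded edges, and slopes down 18 deg away from the holder, so a hand square to it leans 18 deg or more.
- tamp_stand: Round dark wooden tamping stand 112 mm wide with a dark metal cup on top, 62 mm high, fixed. Origin in the middle of its underside. The cup is 74 mm wide inside and 12 mm deep, its floor 50 mm above the worktop; lift the portafilter straight up to take it out. It stands right or left of the machine.
- mug: Dark and white mug, 97 mm high, 82 mm wide, with a handle. It stands on the side of the machine where the stand is not. Origin in the middle of its underside. Not to be disturbed.
- tamper: Steel coffee tamper standing on the worktop, 87 mm high, 58 mm wide. Origin in the middle of its underside. Not to be disturbed.

How it is judged:
At the end, for the whole second after the job is handed in: The portafilter is in the group and released: rim middle within 6 mm of the group's axis and no more than 2 mm below its locked height, handle within 8 deg of straight out of the machine's front, upright within 3.4 deg and at rest. Mug and tamper not moved 4 cm or tipped (horizontal distance between rim_centre and group_seat below 0.006 m and z of rim_centre in the frame of group_seat above -0.002 m and angle between the x axis of portafilter and the x axis of machine, either way round below 0.14 rad and x of handle_grip in the frame of machine below -0.09 m and angle between portafilter's own z axis and vertical below 0.06 rad and linear speed of portafilter below 0.02 m/s); the robot touches nothing.
It fails at once if the mug is pushed more than 4 cm or tipped (distance of mug from where it was at the start of the episode above 0.04 m or angle between mug's own z axis and vertical above 0.5 rad).
It fails at once if the tamper is pushed more than 4 cm or tipped (distance of tamper from where it was at the start of the episode above 0.04 m or angle between tamper's own z axis and vertical above 0.5 rad).
It also fails if it takes over 64 s, if anything falls off the work surface, if the arm or the gripper's body presses on something with over 40 N, if the wrist force passes 120 N, or if a joint passes its speed limit or range.

## Working session

There is one attempt and no reset: what is moved stays moved. The work goes in short steps, Python scripts to look and compute and a shell command to move; the robot and the scene stay as the last step left them, time stands still between calls to the robot, and variables do not carry over. Pictures are saved under pics/ and viewed, and the job is handed in when it is done.

```bash
mkdir -p pics; ls; python3 - <<'E'
from station import telemetry, optics
import cv2, numpy as np
np.set_printoptions(precision=4,suppress=True)
s=telemetry.observe()
for k,v in s.items(): print(k,np.array(v))
for n in ["scene","side","wrist"]:
    d=optics.snapshot(n); cv2.imwrite(f"pics/a_{n}.png",d["pixels"]); print(n,np.array(d["intrinsics"]).tolist(),np.array(d["xyz"]),np.array(d["rotation"]).tolist(),[k for k in d])
E
```

```text
pics
time 0.0
q [1.1934 0.314  0.045  1.3036 0.     1.4312]
qd [ 0.0003 -0.0005  0.0004  0.0008  0.0007  0.0002]
joint_torque [ -0.0013 -48.0625  29.8535   0.0193  -0.0003   0.    ]
eef_pos [0.1352 0.5583 0.1923]
eef_rot [[-0.9719  0.2356 -0.0007]
 [ 0.2356  0.9719 -0.0017]
 [ 0.0003 -0.0018 -1.    ]]
contact_force [-0.6196 -0.1293 -0.371 ]
wrist_torque [-0.0327  0.0151  0.0275]
finger_gap 1.0006126268506088
scene [[365.9168590771604, 0.0, 320.08959635737864], [0.0, 365.9168590771604, 199.114960768047], [0.0, 0.0, 1.0]] [0.1727 0.6102 0.8417] [[-0.9145818728815329, 0.2685321948268099, -0.30237469824375734], [-0.40406631008991706, -0.6372072606615099, 0.6562753416140007], [-0.01644429526693331, 0.7223969596432078, 0.6912830229735307]] ['pixels', 'intrinsics', 'xyz', 'rotation']
side [[506.9123999617222, 0.0, 325.14959716383845], [0.0, 506.9123999617222, 195.09456862796577], [0.0, 0.0, 1.0]] [0.8429 0.6446 1.3792] [[-0.8922693027423061, -0.38407557002274806, 0.2373635353112602], [0.4514383429120502, -0.7499700022680977, 0.4834753543323708], [-0.0076755411914059156, 0.5385452183518952, 0.8425616498854719]] ['pixels', 'intrinsics', 'xyz', 'rotation']
wrist [[312.6999722246062, 0.0, 320.1137889438872], [0.0, 312.6999722246062, 201.35077331548578], [0.0, 0.0, 1.0]] [0.0542 0.5779 0.374 ] [[0.23598399667264616, -0.9203587710042936, -0.31185138439627064], [0.971753987078897, 0.22271031565790145, 0.07806602267199586], [-0.00239622842634446, -0.3214651581976247, 0.9469183756556343]] ['pixels', 'intrinsics', 'xyz', 'rotation']
```

View pics/a_scene.png

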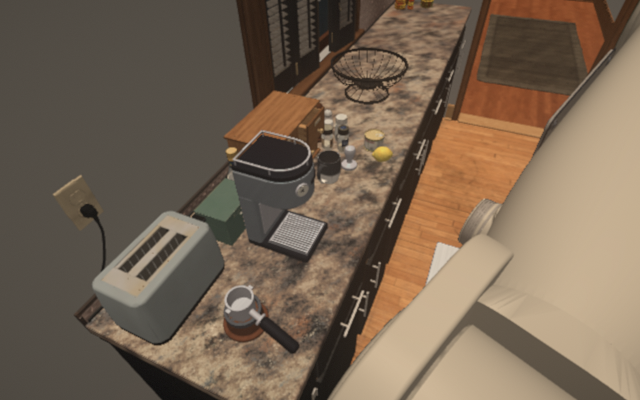

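View pics/a_side.png

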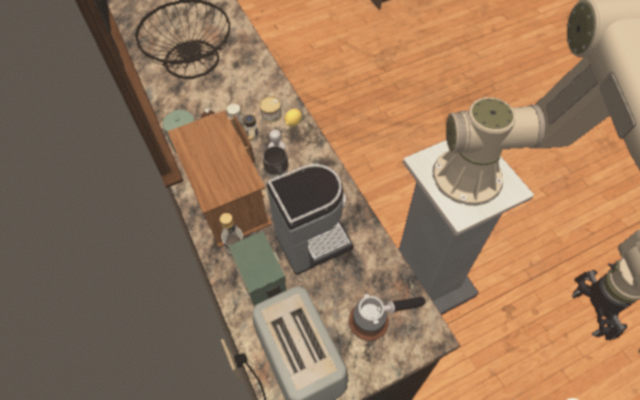

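View pics/a_wrist.png

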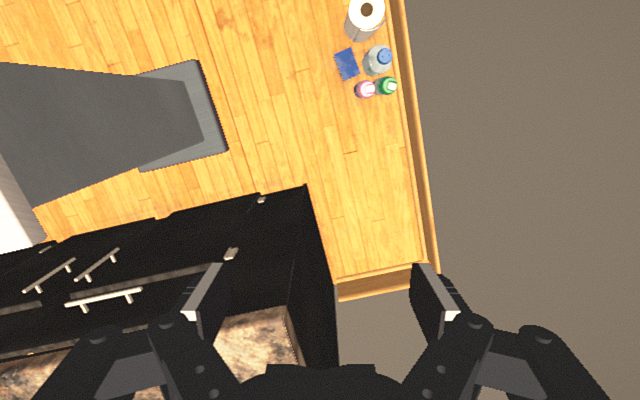

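The scene view shows the portafilter rim near (242,298) with its handle end at (295,348), and the machine's tray near (297,234). The mug is near (329,163) and the tamper near (349,158). I'll enlarge these next.

```bash
python3 - <<'E'
import cv2
a=cv2.imread("pics/a_scene.png"); b=cv2.imread("pics/a_side.png")
cv2.imwrite("pics/b1.png",cv2.resize(a[270:370,200:320],None,fx=6,fy=6,interpolation=cv2.INTER_CUBIC))
cv2.imwrite("pics/b2.png",cv2.resize(a[120:265,215:400],None,fx=4,fy=4,interpolation=cv2.INTER_CUBIC))
cv2.imwrite("pics/b3.png",cv2.resize(b[280:350,335:435],None,fx=8,fy=8,interpolation=cv2.INTER_CUBIC))
cv2.imwrite("pics/b4.png",cv2.resize(b[120:280,220:370],None,fx=3.7,fy=3.7,interpolation=cv2.INTER_CUBIC))
E
```

```text
(no output)
```

View pics/b1.png

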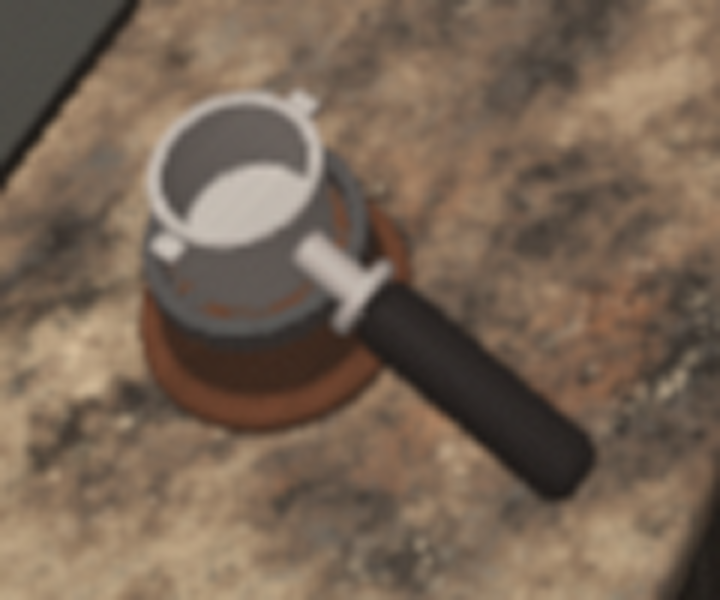

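View pics/b2.png

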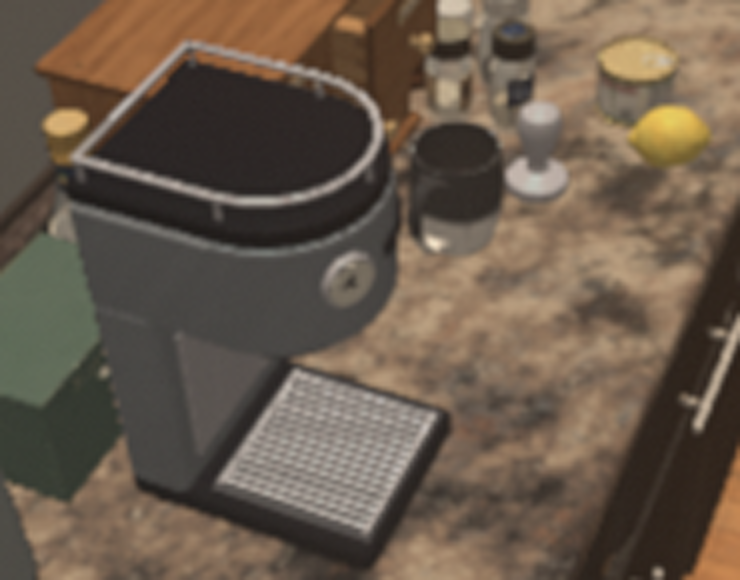

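View pics/b3.png

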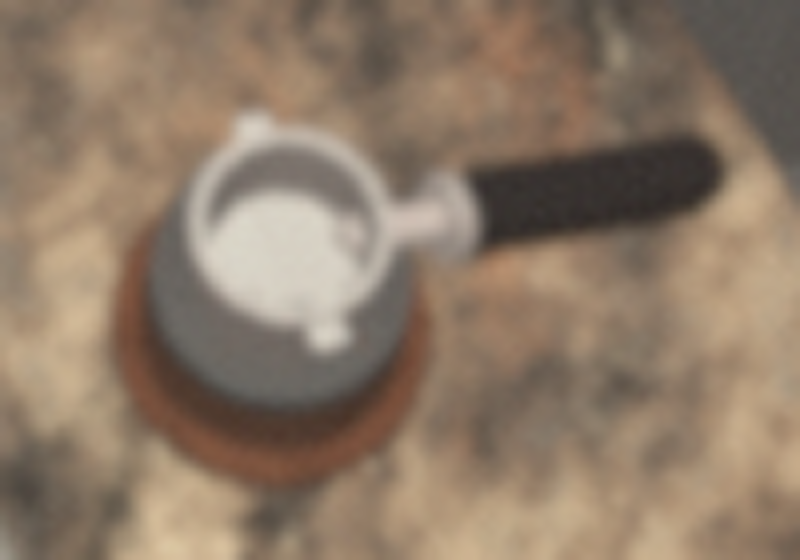

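View pics/b4.png

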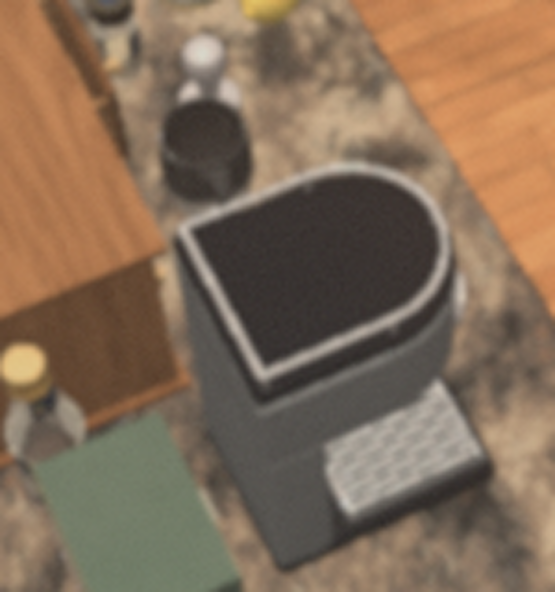

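The crops give clear features in both views: rim ellipse, lugs, handle, tray corners and top rail corners. I'll triangulate them.

```bash
cat > h.py <<'E'
import numpy as np, cv2, json, pickle
np.set_printoptions(precision=4,suppress=True)
CAM={}
def cam(d): 
    return dict(K=np.array(d["intrinsics"]),p=np.array(d["xyz"]),R=np.array(d["rotation"]))
def PM(c):
    F=np.diag([1,-1,-1]); Rc=F@c["R"].T
    return c["K"]@np.c_[Rc,-Rc@c["p"]]
def proj(c,X):
    X=np.atleast_2d(X); h=np.c_[X,np.ones(len(X))]@PM(c).T
    return h[:,:2]/h[:,2:]
def tri(cs,uvs):
    A=[]
    for c,uv in zip(cs,uvs):
        P=PM(c)/c["K"][0,0]; A+= [uv[0]*P[2]-P[0],uv[1]*P[2]-P[1]]
    X=np.linalg.svd(np.array(A))[2][-1]; X=X[:3]/X[3]
    return X,[np.linalg.norm(proj(c,X)[0]-uv) for c,uv in zip(cs,uvs)]
def ray(c,uv,z):
    d=c["R"]@np.diag([1,-1,-1])@np.linalg.inv(c["K"])@np.array([*uv,1.]); return c["p"]+d*(z-c["p"][2])/d[2]
def up(xy,s,off): return (np.array(xy)+.5)/s-.5+np.array(off)
E
python3 - <<'E'
from h import *
from station import optics
S=cam(optics.snapshot("scene"));T=cam(optics.snapshot("side"))
pickle.dump((S,T),open("cams.pkl","wb"))
pf={"rim":((235,171),(291,227)),"lugA":((303,104),(252,122)),"lugB":((168,245),(328,337)),"hstart":((378,298),(475,208)),"hend":((572,474),(712,168)),
"standbase":((275,320),(275,340))}
for k,(a,b) in pf.items(): print(k,*tri([S,T],[up(a,6,(200,270)),up(b,8,(335,280))]))
m={"trayFL":((372,530),(490,465)),"trayFR":((448,410),(438,385)),"base":((138,485),(285,567)),"topBR":((190,45),(182,235)),"topBL":((78,160),(262,378)),"mugtop":((457,150),(207,130)),"tamptop":((540,112),(205,52))}
for k,(a,b) in m.items(): print(k,*tri([S,T],[up(a,4,(215,120)),up(b,3.7,(220,120))]))
E
```

```text
rim [0.535  0.2798 0.1029] [np.float64(0.26055607325445573), np.float64(0.2350970780427156)]
lugA [0.5281 0.2422 0.1001] [np.float64(0.4943479737530515), np.float64(0.4487020067208949)]
lugB [0.5419 0.316  0.1008] [np.float64(0.06323602560040423), np.float64(0.05683595689315148)]
hstart [0.4696 0.2926 0.074 ] [np.float64(0.22446729168103946), np.float64(0.19567527316963246)]
hend [0.3803 0.3099 0.0409] [np.float64(0.43801237023012046), np.float64(0.3651830887901423)]
standbase [ 0.5344  0.2831 -0.0054] [np.float64(0.6753171006690398), np.float64(0.6256081311429297)]
trayFL [0.4712 0.0622 0.0392] [np.float64(2.3311254283409784), np.float64(2.167684612519086)]
trayFR [ 0.4676 -0.0323  0.0504] [np.float64(7.9543505571114945), np.float64(7.539394966828979)]
base [0.6544 0.066  0.0153] [np.float64(0.7021266533414896), np.float64(0.7173385149651298)]
topBR [ 0.6513 -0.0704  0.3085] [np.float64(1.047856557506692), np.float64(1.0777140166234402)]
topBL [0.6506 0.0597 0.3084] [np.float64(0.28790203605537046), np.float64(0.2836650340918587)]
mugtop [ 0.5536 -0.2968  0.0963] [np.float64(0.4245434497168627), np.float64(0.45037344308407834)]
tamptop [ 0.5155 -0.3904  0.0815] [np.float64(0.18813199431976663), np.float64(0.20182209107266433)]
```

```bash
cat > ov.py <<'E'
from h import *
import sys
def ov(ax,ay,yaw,name):
    S,T=pickle.load(open("cams.pkl","rb"))
    c,s=np.cos(yaw),np.sin(yaw)
    def W(P): P=np.array(P,float); return np.c_[ax+c*P[:,0]-s*P[:,1],ay+s*P[:,0]+c*P[:,1],P[:,2]]
    t=np.linspace(np.pi/2,3*np.pi/2,40)
    def arc(z): return [(75*np.cos(a)/1e3,75*np.sin(a)/1e3,z) for a in t]
    L=[([(.12,.075,z)]+arc(z)+[(.12,-.075,z),(.12,.075,z)]) for z in (.192,.297,.315)]
    L+=[[(.12,.075,0),(.12,.075,.315)],[(.12,-.075,0),(.12,-.075,.315)],[(.055,.075,.0),(.055,.075,.192)],
        [(.12,.075,.0),(-.075,.075,0),(-.075,-.075,0),(.12,-.075,0)],[(.055,.075,.037),(-.075,.075,.037),(-.075,-.075,.037),(.055,-.075,.037)]]
    for cm,f,off,sz,sc,n in ((S,"pics/a_scene.png",(215,120),(185,145),4,"s"),(T,"pics/a_side.png",(250,150),(120,130),4.5,"t")):
        im=cv2.imread(f)[off[1]:off[1]+sz[1],off[0]:off[0]+sz[0]]
        im=cv2.resize(im,None,fx=sc,fy=sc,interpolation=cv2.INTER_CUBIC)
        for l in L:
            p=(proj(cm,W(l))-off+.5)*sc-.5
            cv2.polylines(im,[np.int32(np.round(p))],False,(0,255,255),1,cv2.LINE_AA)
        cv2.imwrite(f"pics/{name}_{n}.png",im)
if __name__=="__main__": ov(*map(float,sys.argv[1:4]),sys.argv[4])
E
python3 ov.py 0.536 -0.003 0 c1
```

```text
(no output)
```

View pics/c1_s.png

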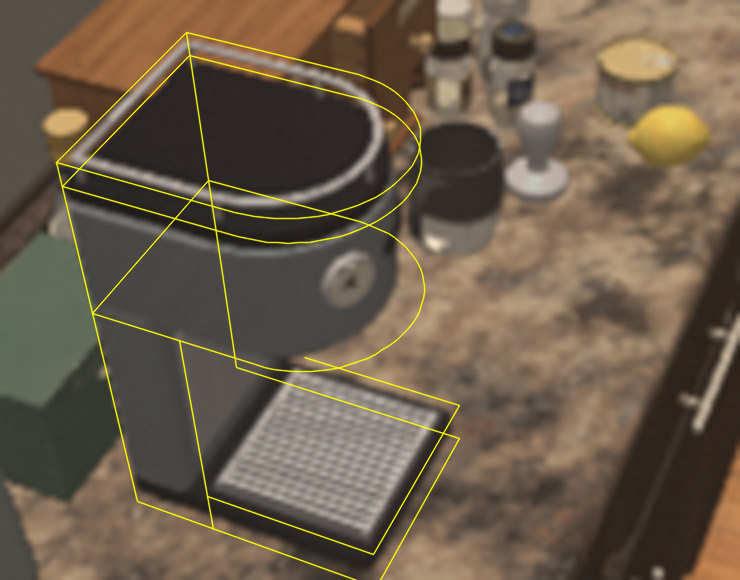

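View pics/c1_t.png

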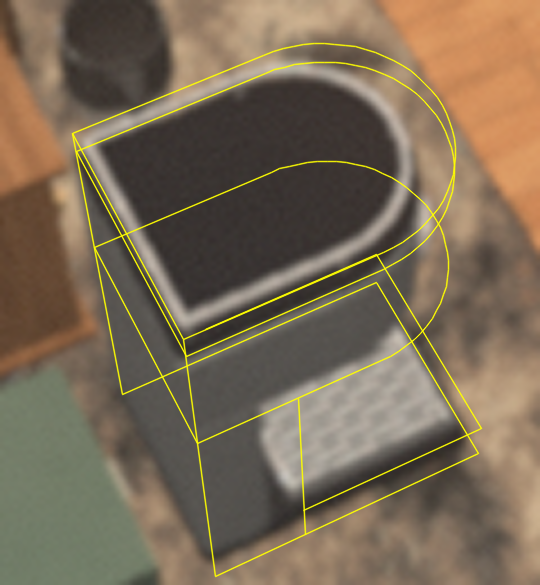

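Rim height, lug spacing and handle direction look sane. The portafilter's yaw is about -10.6°. The machine outline doesn't fit the box exactly, so I'll use nearer wrist views. I'm moving over the handle first.

```bash
python3 -m creep '[[-0.03,-0.02,-0.01,0,0,0,100],[-0.06,-0.05,-0.02,0,0,0,100],[-0.09,-0.075,-0.03,0,0,0,100],[-0.12,-0.1,-0.04,0,0,0,100],[-0.15,-0.12,-0.05,0,0,0,100],[-0.18,-0.145,-0.06,0,0,0,100],[-0.21,-0.17,-0.07,0,0,0,100],[-0.24,-0.195,-0.08,0,0,0,100],[-0.265,-0.21,-0.08,0,0,0,100],[-0.28,-0.22,-0.08,0,0,0,100],[-0.28,-0.22,-0.08,0,0,0,100],[-0.28,-0.22,-0.08,0,0,0,100]]'
cat > snap.py <<'E'
from h import *
import sys
from station import optics,telemetry
def snap(n,name):
    d=optics.snapshot(n); cv2.imwrite(f"pics/{name}.png",d["pixels"]); pickle.dump(cam(d),open(f"pics/{name}.pkl","wb"))
if __name__=="__main__": snap(sys.argv[1],sys.argv[2]); print(telemetry.observe()["q"])
E
python3 snap.py wrist w1
```

```text
time: 1.25
eef_pos: [0.3562, 0.2785, 0.2732]
eef_rot: [[-0.971, 0.238, -0.0], [0.238, 0.971, 0.0], [0.0, 0.0, -1.0]]
contact_force: [0.0, 0.1, -0.1]
finger_gap: 0.997
[ 0.4871  0.0613 -0.0709  1.439   0.0005  0.7259]
```

View pics/w1.png

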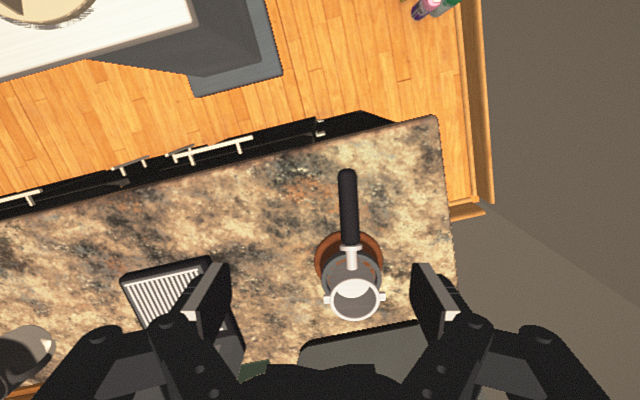

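The wrist view w1 shows the portafilter from above, rim centre near (355,300) and handle end near (347,172). The tray is at about (165,290). Next I'll view the machine from in front with the hand leaned.

```bash
python3 - <<'E'
from h import *
from scipy.spatial.transform import Rotation as R
print((R.from_euler('z',-14,degrees=True)*R.from_euler('y',-40,degrees=True)).as_rotvec(degrees=True))
E
```

```text
[ -4.8865 -39.7975 -13.4256]
```

```bash
python3 -m creep '[[-0.01,-0.027,0.0,-0.6,-5,-1.7,100],[-0.02,-0.055,0.0,-1.2,-10,-3.4,100],[-0.03,-0.08,0.0,-1.8,-15,-5,100],[-0.04,-0.11,0.01,-2.4,-20,-6.7,100],[-0.05,-0.135,0.015,-3,-25,-8.4,100],[-0.055,-0.16,0.02,-3.7,-30,-10,100],[-0.065,-0.19,0.03,-4.3,-35,-11.8,100],[-0.075,-0.215,0.04,-4.9,-39.8,-13.4,100],[-0.075,-0.215,0.04,-4.9,-39.8,-13.4,100],[-0.075,-0.215,0.04,-4.9,-39.8,-13.4,100],[-0.075,-0.215,0.04,-4.9,-39.8,-13.4,100]]'
python3 snap.py wrist w2
```

```text
time: 2.22
eef_pos: [0.3776, 0.0525, 0.2334]
eef_rot: [[-0.766, -0.005, 0.643], [-0.003, 1.0, 0.004], [-0.643, 0.001, -0.766]]
contact_force: [0.6, 0.3, 0.9]
finger_gap: 1.001
[-0.1846 -0.7518 -0.9119  0.7206  0.1234 -0.1467]
```

View pics/w2.png

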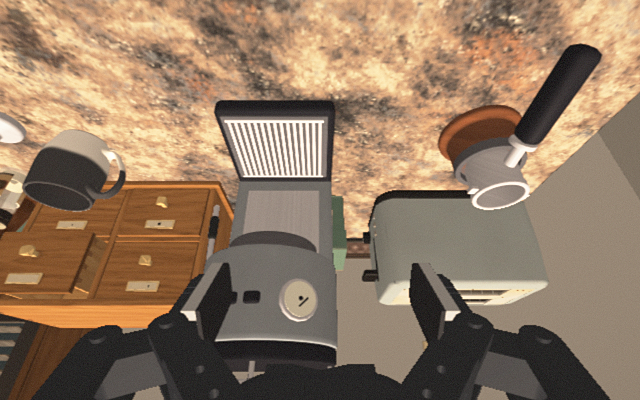

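w2 (upside down) shows the nose with the group ring under it at about (275,243). The tray top runs from (222,115) to (330,105), and the column behind it is visible too. Now a second place for parallax.

```bash
python3 -m creep '[[0.005,-0.025,0.006,0,0,0,100],[0.01,-0.05,0.012,0,0,0,100],[0.015,-0.075,0.018,0,0,0,100],[0.019,-0.1,0.023,0,0,0,100],[0.019,-0.1,0.023,0,0,0,100],[0.019,-0.1,0.023,0,0,0,100],[0.019,-0.1,0.023,0,0,0,100]]'
python3 snap.py wrist w3
python3 - <<'E'
import cv2
for n in ("w2","w3"):
    im=cv2.imread(f"pics/{n}.png")[90:400,150:420]; im=cv2.rotate(im,cv2.ROTATE_180)
    cv2.imwrite(f"pics/{n}z.png",cv2.resize(im[100:310,:],None,fx=2.8,fy=2.8,interpolation=cv2.INTER_CUBIC))
E
```

```text
time: 2.85
eef_pos: [0.3795, -0.0471, 0.2039]
eef_rot: [[-0.767, -0.007, 0.642], [-0.005, 1.0, 0.006], [-0.642, 0.002, -0.767]]
contact_force: [-0.5, 0.8, -0.4]
finger_gap: 1.002
[-0.783  -0.6962 -0.9446  0.7917  0.4764 -0.6611]
```

View pics/w2z.png

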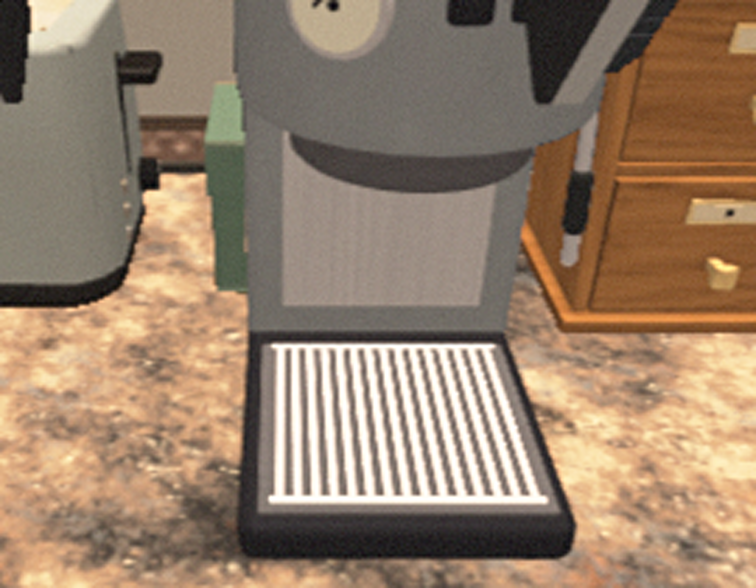

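View pics/w3.png

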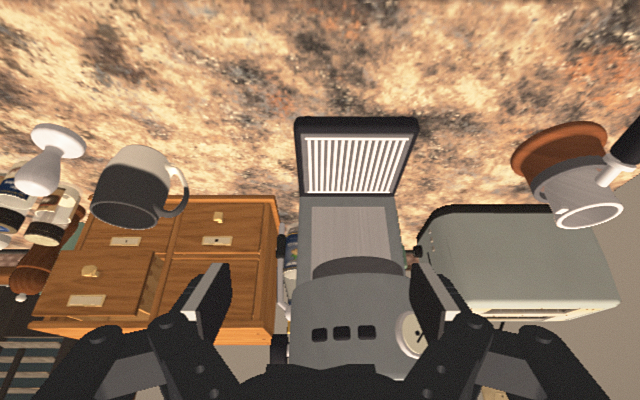

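View pics/w3z.png

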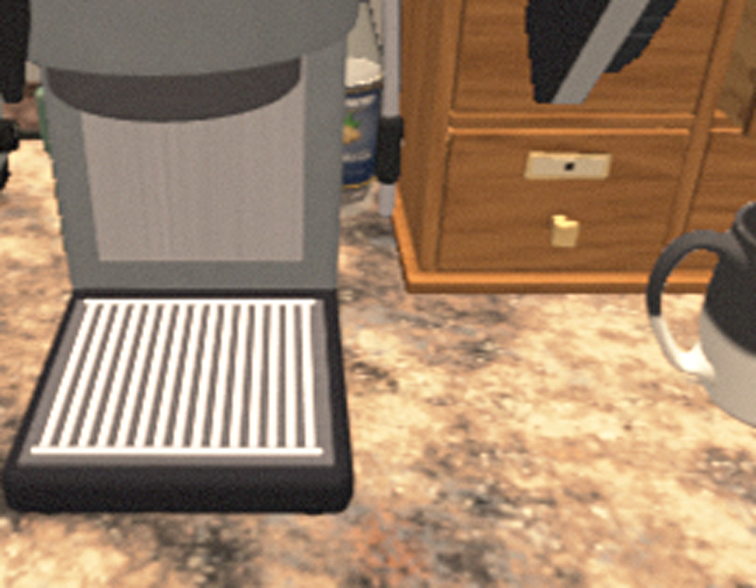

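Both views show the ring's lower arc, the nose's lower edge, the grid corners and the column. I'll fit axis position and yaw to all of these together.

```bash
cat > fitm.py <<'E'
from h import *
from scipy.optimize import least_squares
C=[pickle.load(open(f"pics/w{i}.pkl","rb")) for i in (2,3)]
def o(p): 
    p=np.array(p,float); u=(p[:,0]+.5)/2.8-.5; v=100+(p[:,1]+.5)/2.8-.5
    return np.c_[419-u,399-v]
ring=[o([(310,165),(340,180),(380,189),(430,192),(480,187),(515,172)]),o([(70,105),(100,116),(140,122),(190,120),(240,112),(275,100)])]
nose=[o([(260,118),(290,133),(340,147),(400,156),(450,157),(510,150),(560,132)]),o([(300,60),(250,70),(190,75),(130,74),(80,70),(40,60)])]
grid=[o([(272,345),(495,345),(548,499),(270,499)]),o([(84,301),(318,301),(323,452),(33,452)])]
col=[o([(250,332),(507,332)]),o([(72,290),(337,290)])]
pan=[o([(283,305),(480,305)]),o([(98,261),(303,261)])]
t=np.linspace(0,2*np.pi,721)
def W(q,P): P=np.array(P,float);c,s=np.cos(q[2]),np.sin(q[2]); return np.c_[q[0]+c*P[:,0]-s*P[:,1],q[1]+s*P[:,0]+c*P[:,1],P[:,2]]
def curve(c,q,r,z,pts):
    p=proj(c,W(q,np.c_[r*np.cos(t),r*np.sin(t),0*t+z]))
    return np.array([np.linalg.norm(p-x,axis=1).min()*np.sign(np.linalg.norm(x-p.mean(0))-np.linalg.norm(p[np.linalg.norm(p-x,axis=1).argmin()]-p.mean(0))) for x in pts])
def parts(q):
    yaw,wg,xf,xb,zg,wc,xc,wp,zp,rn,rr,zr,zn=q[2:15]
    out={}
    for i,c in enumerate(C):
        off=q[15+2*i:17+2*i]  # small pixel offset per view (calibration)
        out["ring%d"%i]=curve(c,q,rr,zr,ring[i]-off); out["nose%d"%i]=curve(c,q,rn,zn,nose[i]-off)
        out["grid%d"%i]=(proj(c,W(q,[(xb,wg,zg),(xb,-wg,zg),(xf,-wg,zg),(xf,wg,zg)]))+off-grid[i]).ravel()
        out["col%d"%i]=(proj(c,W(q,[(xc,wc,.037),(xc,-wc,.037)]))+off-col[i]).ravel()
        out["pan%d"%i]=(proj(c,W(q,[(xc,wp,zp),(xc,-wp,zp)]))+off-pan[i]).ravel()
    out["pri"]=np.r_[(rn-.075)/.001,(rr-.052)/.0005,(zr-.17)/.001,(zn-.192)/.001,(zg-.037)/.002,(xc-.055)/.001,q[15:19]/2]
    return out
f=lambda q: np.concatenate(list(parts(q).values()))
q0=np.r_[.545,-.004,0,.05,-.06,.04,.037,.06,.055,.05,.05,.075,.052,.17,.192,0,0,0,0]
r=least_squares(f,q0,loss="soft_l1"); q=r.x
J=r.jac; cov=np.linalg.inv(J.T@J)
print(q); print("sd",np.sqrt(np.diag(cov))[:3]); 
for k,v in parts(q).items(): print(k,np.round(v,1))
np.save("mach.npy",q[:3])
for i,n in enumerate(("w2","w3")):
    im=cv2.imread(f"pics/{n}.png"); im=cv2.resize(im,None,fx=4,fy=4,interpolation=cv2.INTER_CUBIC)
    for rr,z in ((q[12],q[13]),(q[11],q[14])):
        p=proj(C[i],W(q,np.c_[rr*np.cos(t),rr*np.sin(t),0*t+z]))+q[15+2*i:17+2*i]
        cv2.polylines(im,[np.int32(np.round((p+.5)*4-.5))],False,(0,255,255),1,cv2.LINE_AA)
    cx,cy=[int(v) for v in proj(C[i],[q[0],q[1],.17])[0]*4]
    im=cv2.rotate(im[cy-220:cy+200,max(0,cx-340):cx+340],cv2.ROTATE_180); cv2.imwrite(f"pics/{n}fit.png",im)
E
python3 fitm.py
```

```text
[ 0.5519 -0.0043  0.0026  0.061  -0.0784  0.0365  0.0376  0.0724  0.052
  0.0547  0.0535  0.0743  0.0518  0.1729  0.1974  0.0156 -0.2318 -0.4088
 -0.7243]
sd [0.0042 0.0016 0.0058]
ring0 [-0.2  0.3  0.2  0.2 -0.  -0.9]
nose0 [-0.1  0.2  0.2  0.5  0.2 -0.6 -2.6]
grid0 [ 0.3  0.1  0.6  0.  -0.2 -0.2  0.4 -0.1]
col0 [-0.4  0.9 -0.3  0.8]
pan0 [ 0.2  0.   0.  -0. ]
ring1 [-0.3  0.2  0.5 -0.2 -0.5 -0.8]
nose1 [ 0.7  0.6  0.3 -0.5 -0.7 -1.8]
grid1 [-0.6 -0.2  0.9 -0.3 -0.4  0.1  0.2  0.3]
col1 [0.6 1.1 0.5 1. ]
pan1 [-0.5  0.1 -0.2 -0. ]
pri [-0.7 -0.4  2.9  5.4  0.3 -3.   0.  -0.1 -0.2 -0.4]
```

View pics/w2fit.png

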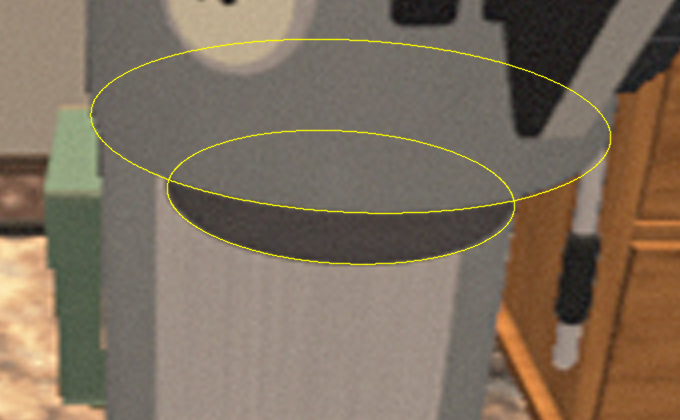

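View pics/w3fit.png

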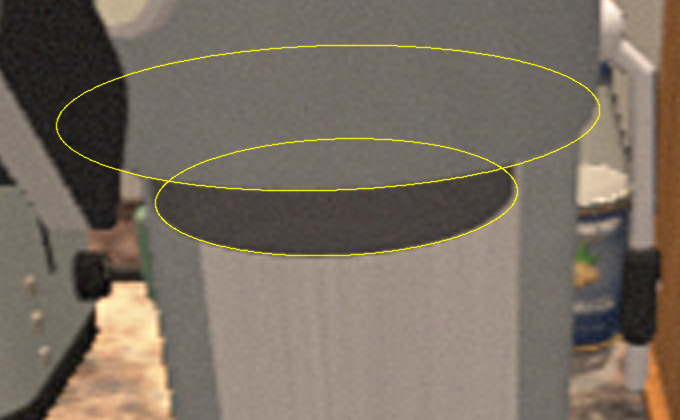

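The ring fits closely, but x trades off against z. I'll tighten this with a joint fit that uses the known heights, and take the portafilter rim as a check on the wrist camera.

```bash
python3 - <<'E'
import cv2,numpy as np
a=cv2.imread("pics/w1.png")[220:330,300:410]; b=cv2.imread("pics/w2.png")[95:220,430:540]; c=cv2.imread("pics/w3.png")[110:240,500:640]
a=cv2.resize(a,(550,550),interpolation=cv2.INTER_CUBIC); cv2.imwrite("pics/z1.png",a)
cv2.imwrite("pics/z2.png",cv2.resize(b,None,fx=4.5,fy=4.5,interpolation=cv2.INTER_CUBIC))
cv2.imwrite("pics/z3.png",cv2.resize(c,None,fx=4.5,fy=4.5,interpolation=cv2.INTER_CUBIC))
E
```

```text
(no output)
```

View pics/z1.png

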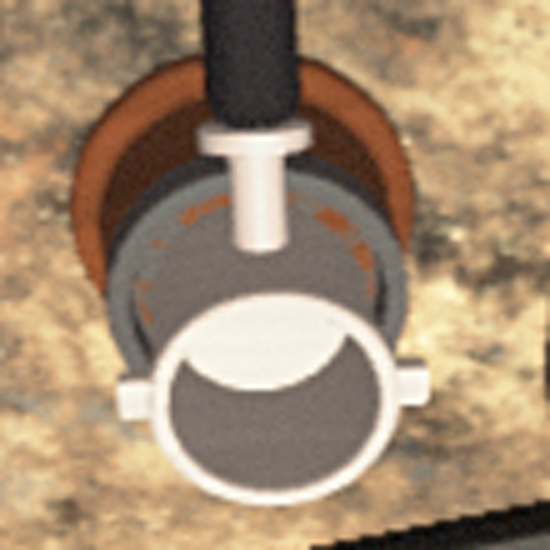

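View pics/z2.png

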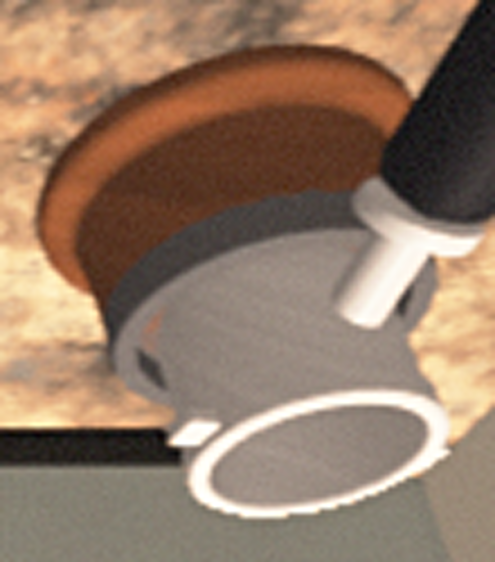

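View pics/z3.png

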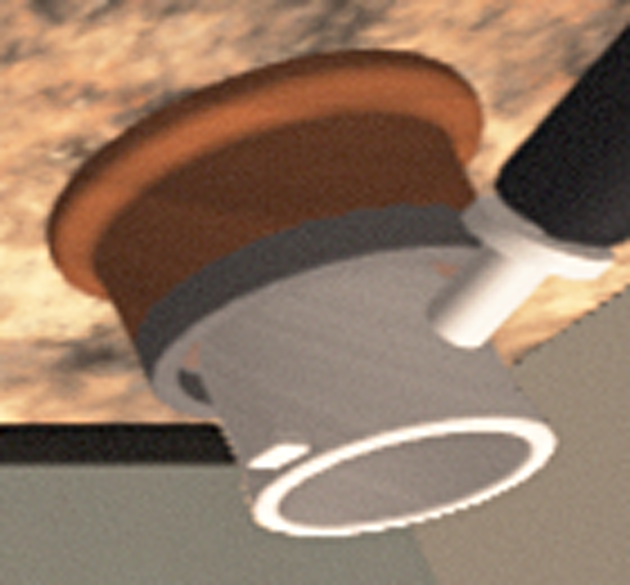

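```bash
cat > joint.py <<'E'
from h import *
from fitm import ring,nose,grid,col,pan,t
from scipy.optimize import least_squares
from scipy.spatial.transform import Rotation as Rot
Wc=[pickle.load(open(f"pics/w{i}.pkl","rb")) for i in (1,2,3)]
S,T=pickle.load(open("cams.pkl","rb"))
def Z(p,s,off): return (np.array(p,float)+.5)/s-.5+np.array(off)
rim=[Z([(160,350),(200,311),(275,291),(350,310),(380,455),(330,493),(275,506),(215,493),(170,455)],5,(300,220)),
 Z([(188,475),(250,415),(310,397),(370,388),(420,393),(447,420),(440,450),(400,482),(340,506),(275,517),(215,508)],4.5,(430,95)),
 Z([(253,508),(275,480),(330,450),(400,427),(470,417),(530,420),(556,442),(540,470),(480,502),(400,527),(320,536),(268,527)],4.5,(500,110)),
 Z([(147,170),(190,108),(245,93),(318,130),(323,170),(300,215),(250,243),(200,243)],6,(200,270)),
 Z([(188,220),(205,165),(240,140),(290,125),(350,147),(385,185),(395,230),(365,295),(240,310),(200,270)],8,(335,280))]
lug=[Z([(432,384),(118,400)],5,(300,220))]  # -y lug? , +y
nS=Z([(200,338),(250,350),(300,351),(340,337),(370,312),(390,285)],4,(215,120))
gS=Z([(292,370),(436,412),(367,533),(218,487)],4,(215,120)) # BR FR FL BL
def Wm(q,P): P=np.array(P,float);c,s=np.cos(q[2]),np.sin(q[2]); return np.c_[q[0]+c*P[:,0]-s*P[:,1],q[1]+s*P[:,0]+c*P[:,1],P[:,2]]
def curve(c,ctr,r,z,pts):
    p=proj(c,np.c_[ctr[0]+r*np.cos(t),ctr[1]+r*np.sin(t),0*t+z])
    m=p.mean(0); i=np.linalg.norm(p[None]-pts[:,None],axis=2).argmin(1)
    n=np.linalg.norm(p[i]-pts,axis=1); return n*np.sign(np.linalg.norm(pts-m,axis=1)-np.linalg.norm(p[i]-m,axis=1))
def bias(c,tp,tr):
    return dict(K=c["K"],p=c["p"]+c["R"]@tp,R=c["R"]@Rot.from_rotvec(tr).as_matrix())
# q: ax ay yaw | px py pyaw | wg xf xb zg wc wp zp | wb(6) sb(6) tb(6)
def parts(q):
    wg,xf,xb,zg,wc,wp,zp=q[6:13]
    w=[bias(c,q[13:16],q[16:19]) for c in Wc]; s=bias(S,q[19:22],q[22:25]); T_=bias(T,q[25:28],q[28:31])
    o={}
    for i in (0,1):
        c=w[i+1]
        o["ring%d"%i]=curve(c,q,.052,.17,ring[i]); o["nose%d"%i]=curve(c,q,.075,.192,nose[i][:-1])*.5
        o["grid%d"%i]=(proj(c,Wm(q,[(xb,wg,zg),(xb,-wg,zg),(xf,-wg,zg),(xf,wg,zg)]))-grid[i]).ravel()
        o["col%d"%i]=(proj(c,Wm(q,[(.055,wc,.037),(.055,-wc,.037)]))-col[i]).ravel()
        o["pan%d"%i]=(proj(c,Wm(q,[(.055,wp,zp),(.055,-wp,zp)]))-pan[i]).ravel()
    for i,c in enumerate(w+[s,T_]): o["rim%d"%i]=curve(c,q[3:5],.033,.108,rim[i])
    cy,sy=np.cos(q[5]),np.sin(q[5]); y=np.array([-sy,cy,0])
    o["lug"]=(proj(w[0],[np.r_[q[3:5],.1015]+.041*y,np.r_[q[3:5],.1015]-.041*y])-lug[0]).ravel()
    o["noseS"]=curve(s,q,.075,.192,nS)*.5
    o["gridS"]=(proj(s,Wm(q,[(xb,-wg,zg),(xf,-wg,zg),(xf,wg,zg),(xb,wg,zg)]))-gS).ravel()*.7
    o["pri"]=np.r_[(zg-.037)/.001,q[13:16]/.0015,q[16:19]/.004,q[19:22]/.0015,q[22:25]/.004,q[25:28]/.0015,q[28:31]/.004]
    return o
f=lambda q: np.concatenate(list(parts(q).values()))
if __name__=="__main__":
    q0=np.r_[.55,-.004,0,.535,.28,-.185,.06,-.078,.036,.037,.072,.055,.055,np.zeros(18)]
    r=least_squares(f,q0,loss="soft_l1"); q=r.x; cov=np.linalg.inv(r.jac.T@r.jac)
    print("mach",q[:3],"pf",q[3:6]); print("sd",np.sqrt(np.diag(cov))[:6]); print(q[6:13])
    print("biases",q[13:31].reshape(-1,3))
    for k,v in parts(q).items(): print(k,np.round(v,1))
    np.save("joint.npy",q)
E
python3 joint.py | grep -v "^\(ring\|nose\|grid\|col\|pan\|pri\)[01] .*FIT"
```

```text
[ 0.5519 -0.0043  0.0026  0.061  -0.0784  0.0365  0.0376  0.0724  0.052
  0.0547  0.0535  0.0743  0.0518  0.1729  0.1974  0.0156 -0.2318 -0.4088
 -0.7243]
sd [0.0042 0.0016 0.0058]
ring0 [-0.2  0.3  0.2  0.2 -0.  -0.9]
nose0 [-0.1  0.2  0.2  0.5  0.2 -0.6 -2.6]
grid0 [ 0.3  0.1  0.6  0.  -0.2 -0.2  0.4 -0.1]
col0 [-0.4  0.9 -0.3  0.8]
pan0 [ 0.2  0.   0.  -0. ]
ring1 [-0.3  0.2  0.5 -0.2 -0.5 -0.8]
nose1 [ 0.7  0.6  0.3 -0.5 -0.7 -1.8]
grid1 [-0.6 -0.2  0.9 -0.3 -0.4  0.1  0.2  0.3]
col1 [0.6 1.1 0.5 1. ]
pan1 [-0.5  0.1 -0.2 -0. ]
pri [-0.7 -0.4  2.9  5.4  0.3 -3.   0.  -0.1 -0.2 -0.4]
mach [ 0.5575 -0.0042  0.0017] pf [ 0.5328  0.281  -0.1807]
sd [0.0025 0.0017 0.0061 0.0013 0.0017 0.0465]
[ 0.0609 -0.0835  0.0319  0.0367  0.0733  0.0558  0.0479]
biases [[ 0.0001  0.0013 -0.0009]
 [-0.0036 -0.0007 -0.0013]
 [ 0.     -0.0001 -0.0001]
 [-0.0004 -0.001  -0.0011]
 [ 0.0002 -0.     -0.    ]
 [-0.     -0.002   0.0004]]
ring0 [-0.3  0.3  0.3  0.2  0.4 -0.3]
nose0 [-1.1 -1.2 -1.2 -1.1 -1.1 -1.4]
grid0 [ 0.  -0.1  0.3 -0.1 -0.6 -0.4  0.1 -0.4]
col0 [-0.2  3.9 -0.2  3.9]
pan0 [ 0.6 -0.1  0.4 -0.1]
ring1 [ 0.1  0.5  0.8  0.1 -0.3 -0.7]
nose1 [-1.  -1.1 -1.3 -1.6 -1.7]
grid1 [-0.5  0.1  1.   0.  -0.3  0.3  0.4  0.5]
col1 [0.3 4.4 0.3 4.4]
pan1 [-0.9  0.1 -0.6  0.1]
rim0 [ 0.8  0.8  0.4  0.4  0.1  0.   0.1 -0.3 -0.9]
rim1 [ 0.2  0.8  0.2  0.3  0.4 -0.7  0.3  0.7  0.8  0.7  0.1]
rim2 [ 0.3  0.3  0.5  0.7  0.3  0.1 -0.3  0.6  0.6  0.7  0.5  0. ]
rim3 [ 0.2  0.3 -0.2  0.1  0.3  0.5  0.2 -0.1]
rim4 [ 0.2  0.3 -0.2  0.3  0.1  0.4  0.3  0.   0.4  0.4]
lug [-1.2 -1.  -0.1 -1. ]
noseS [-0.5 -1.1 -0.7 -0.8 -1.  -0.3]
gridS [ 0.8 -0.3 -0.2 -0.1 -0.4 -0.3  0.1 -1. ]
pri [-0.3  0.1  0.9 -0.6 -0.9 -0.2 -0.3  0.  -0.1 -0.1 -0.1 -0.2 -0.3  0.1
 -0.  -0.  -0.  -0.5  0.1]
```

```bash
cat > joint2.py <<'E'
import joint as j
from joint import *
def parts2(q):
    rn,zn,xc,zc=q[31:35]; 
    o=parts(q[:31]); w=[bias(c,q[13:16],q[16:19]) for c in Wc]; s=bias(S,q[19:22],q[22:25])
    wc,wp,zp=q[10:13]
    for i in (0,1):
        c=w[i+1]
        o["nose%d"%i]=curve(c,q,rn,zn,nose[i][:-1])*.5
        o["col%d"%i]=(proj(c,Wm(q,[(xc,wc,zc),(xc,-wc,zc)]))-col[i]).ravel()
        o["pan%d"%i]=(proj(c,Wm(q,[(xc,wp,zp),(xc,-wp,zp)]))-pan[i]).ravel()
    o["noseS"]=curve(s,q,rn,zn,nS)*.5
    o["pri2"]=np.r_[(rn-.075)/.002,(zn-.192)/.002,(xc-.055)/.002,(zc-.03)/.02]
    return o
f2=lambda q: np.concatenate(list(parts2(q).values()))
q0=np.r_[np.load("joint.npy"),.075,.192,.055,.037]
r=least_squares(f2,q0,loss="soft_l1"); q=r.x; cov=np.linalg.inv(r.jac.T@r.jac)
print("mach",q[:3],"pf",q[3:6]); print("sd",np.sqrt(np.diag(cov))[:6]); print(q[6:13],q[31:])
print("biases",q[13:31].reshape(-1,3))
for k,v in parts2(q).items(): print(k,np.round(v,1))
np.save("joint2.npy",q)
E
python3 joint2.py | tail -32
```

```text
pan1 [-0.5  0.1 -0.2 -0. ]
pri [-0.7 -0.4  2.9  5.4  0.3 -3.   0.  -0.1 -0.2 -0.4]
mach [ 0.5575 -0.0042  0.0018] pf [ 0.5324  0.281  -0.1805]
sd [0.002  0.0016 0.0058 0.0011 0.0017 0.0478]
[ 0.061  -0.084   0.0309  0.0367  0.074   0.0558  0.0476] [0.0734 0.1942 0.0543 0.0288]
biases [[ 0.     -0.0003 -0.0002]
 [ 0.0011 -0.0007 -0.0011]
 [ 0.0001 -0.0001 -0.    ]
 [-0.0002 -0.0011 -0.0006]
 [ 0.0002  0.     -0.    ]
 [ 0.0001 -0.0023  0.0004]]
ring0 [-0.3  0.2  0.2  0.2  0.3 -0.2]
nose0 [-0.1  0.1  0.   0.2  0.1 -0.2]
grid0 [ 0.1 -0.   0.3 -0.  -0.4 -0.4  0.2 -0.3]
col0 [ 0.1 -0.1  0.2 -0.1]
pan0 [ 0.7 -0.   0.4 -0. ]
ring1 [ 0.1  0.4  0.6 -0.1 -0.5 -0.8]
nose1 [ 0.3  0.1 -0.1 -0.4 -0.5]
grid1 [-0.4  0.1  1.   0.1 -0.2  0.3  0.3  0.5]
col1 [0.1 0.2 0.1 0.1]
pan1 [-0.9  0.1 -0.6  0.1]
rim0 [ 0.8  0.7  0.3  0.2  0.1 -0.   0.1 -0.3 -0.8]
rim1 [ 0.2  0.8  0.2  0.3  0.4 -0.6  0.3  0.6  0.6  0.6 -0. ]
rim2 [ 0.3  0.3  0.4  0.6  0.2 -0.1 -0.2  0.7  0.5  0.7  0.4  0.1]
rim3 [ 0.2  0.4 -0.1  0.1  0.2  0.4  0.1 -0.3]
rim4 [ 0.2  0.3 -0.2  0.3  0.1  0.3  0.3  0.   0.4  0.4]
lug [-1.1 -1.1 -0.  -1.1]
noseS [-0.  -0.6 -0.2 -0.3 -0.6  0.1]
gridS [ 1.  -0.2 -0.2 -0.  -0.3 -0.2  0.3 -0.9]
pri [-0.3  0.  -0.2 -0.1  0.3 -0.2 -0.3  0.  -0.1 -0.  -0.  -0.3 -0.1  0.1
  0.  -0.   0.  -0.6  0.1]
pri2 [-0.8  1.1 -0.3 -0.1]
```

The joint fit now agrees to about half a pixel. The machine axis is at (0.5575, -0.004) with yaw about 0, and the portafilter is at (0.5325, 0.281) with yaw -10.3°. Next I'll work out the pregrasp move.

```bash
cat > rel.py <<'E'
from h import *
from scipy.spatial.transform import Rotation as Rot
from station import telemetry
def orient(hang,a):
    """handle pointing at angle hang (deg, world), lean a deg away from holder"""
    h=np.array([np.cos(np.radians(hang)),np.sin(np.radians(hang)),0]); a=np.radians(a); d=np.array([0,0,-1.])
    x=np.cos(a)*h+np.sin(a)*d; z=-np.sin(a)*h+np.cos(a)*d
    return np.c_[x,np.cross(z,x),z]
def rel(p,Rm,cur=None,curR=None):
    s=telemetry.observe(); P=np.array(s["eef_pos"]) if cur is None else cur; R0=np.array(s["eef_rot"]) if curR is None else curR
    return R0.T@(np.array(p)-P), Rot.from_matrix(R0.T@Rm).as_rotvec(degrees=True)
def tcp_for(axis,hang,a,zorig,off=.019,r=.105):
    h=np.array([np.cos(np.radians(hang)),np.sin(np.radians(hang)),0])
    return np.r_[axis,zorig+.003]+r*h+off*orient(hang,a)[:,2]
E
python3 - <<'E'
from rel import *
hang=180-np.degrees(.1805); a=32
g=tcp_for((.5325,.281),hang,a,.05); R=orient(hang,a)
print(g,R); pre=g-.1*R[:,2]; print(pre)
print(rel(pre,R)); print(rel(pre+[0,0,.04],R))
E
```

```text
[0.4391 0.298  0.0369] [[-0.8343  0.1795  0.5213]
 [ 0.1522  0.9838 -0.0951]
 [-0.5299  0.     -0.848 ]]
[0.387  0.3076 0.1217]
(array([0.0445, 0.3533, 0.0705]), array([6.493 , 7.9352, 8.8082]))
(array([0.0188, 0.3533, 0.0398]), array([6.493 , 7.9352, 8.8082]))
```

```bash
python3 -m creep '[[0,0.035,0,0.6,0.8,0.9,100],[0,0.07,0,1.3,1.6,1.8,100],[0,0.105,0,2,2.4,2.6,100],[0.005,0.14,0.01,2.6,3.2,3.5,100],[0.01,0.175,0.015,3.2,4,4.4,100],[0.01,0.21,0.02,3.9,4.8,5.3,100],[0.015,0.245,0.025,4.5,5.6,6.2,100],[0.018,0.28,0.03,5.2,6.3,7,100],[0.019,0.315,0.035,5.8,7.1,7.9,100],[0.025,0.34,0.045,6.5,7.9,8.8,100],[0.0345,0.353,0.058,6.5,7.9,8.8,100],[0.0445,0.353,0.0705,6.5,7.9,8.8,100],[0.0445,0.353,0.0705,6.5,7.9,8.8,100],[0.0445,0.353,0.0705,6.5,7.9,8.8,100]]'
python3 snap.py wrist w4
```

```text
time: 4.07
eef_pos: [0.3842, 0.3103, 0.1183]
eef_rot: [[-0.836, 0.172, 0.52], [0.144, 0.985, -0.095], [-0.529, -0.005, -0.849]]
contact_force: [-0.1, -1.0, -0.3]
finger_gap: 1.002
[ 0.8203 -0.0153 -0.6886  0.5729 -0.463   0.918 ]
```

View pics/w4.png

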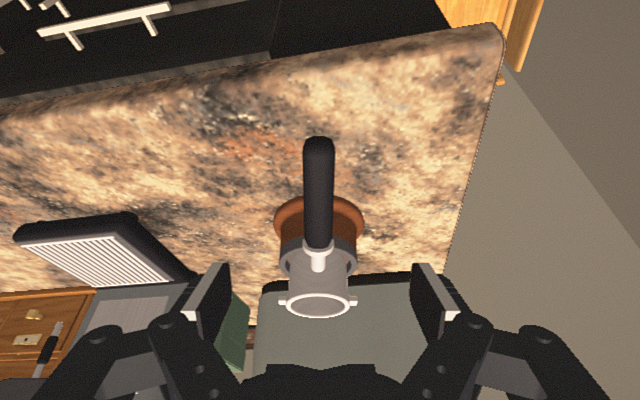

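w4 shows the handle centred between the fingers, along column 318, with the rim at (318,305). I'm advancing 100 mm along the tool and closing.

```bash
python3 -m creep '[[0,0,0.02,0,0,0,100],[0,0,0.04,0,0,0,100],[0,0,0.06,0,0,0,100],[0,0,0.075,0,0,0,100],[0,0,0.09,0,0,0,100],[0,0,0.1,0,0,0,100],[0,0,0.1,0,0,0,100],[0,0,0.1,0,0,0,100],[0,0,0.1,0,0,0,100]]'
python3 snap.py wrist w5
python3 - <<'E'
from rel import *
s=telemetry.observe(); print(s["eef_pos"],s["contact_force"])
hang=180-np.degrees(.1805); a=32
print(rel(tcp_for((.5325,.281),hang,a,.05),orient(hang,a)))
E
```

```text
time: 4.87
eef_pos: [0.4402, 0.2963, 0.0379]
eef_rot: [[-0.832, 0.183, 0.524], [0.155, 0.983, -0.097], [-0.533, 0.001, -0.846]]
contact_force: [0.6, -1.2, -0.0]
finger_gap: 0.998
[ 0.7053  0.1346 -0.7857  0.2724 -0.4259  0.8069]
[0.4403 0.2964 0.0379] [0.2509 0.6296 0.4006]
(array([0.0018, 0.0014, 0.0001]), array([-0.0582,  0.1817, -0.1965]))
```

View pics/w5.png

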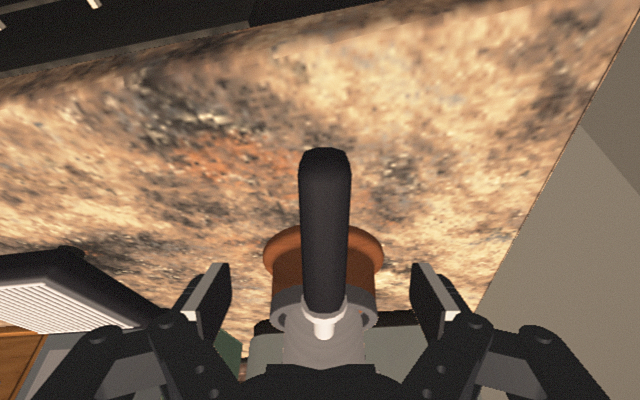

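w5 shows the handle at columns 300–350 between the pads (225 and 413), about 2 mm to the +y side. I'll nudge across and close.

```bash
python3 -m creep '[[0.001,0.002,0,0,0,0,100],[0.001,0.002,0,0,0,0,70],[0.001,0.002,0,0,0,0,40],[0.001,0.002,0,0,0,0,20],[0.001,0.002,0,0,0,0,0],[0.001,0.002,0,0,0,0,0],[0.001,0.002,0,0,0,0,0],[0.001,0.002,0,0,0,0,0],[0.001,0.002,0,0,0,0,0],[0.001,0.002,0,0,0,0,0],[0.001,0.002,0,0,0,0,0],[0.001,0.002,0,0,0,0,0]]'
python3 snap.py wrist w6
```

```text
time: 5.92
eef_pos: [0.4396, 0.2978, 0.0356]
eef_rot: [[-0.833, 0.184, 0.522], [0.155, 0.983, -0.098], [-0.531, -0.001, -0.847]]
contact_force: [-0.0, -0.7, 1.1]
finger_gap: -0.004
[ 0.7091  0.1414 -0.7833  0.2724 -0.4274  0.8115]
```

View pics/w6.png

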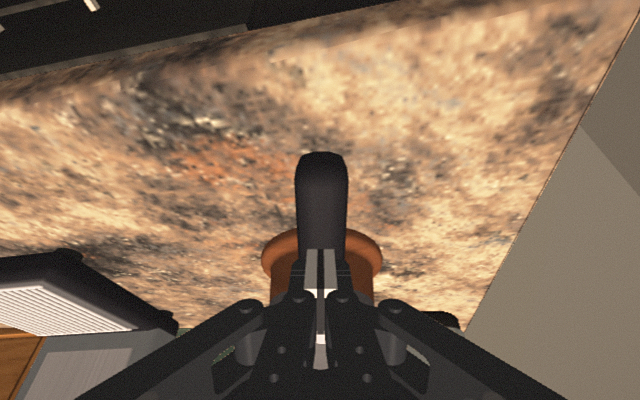

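The jaws shut completely on nothing, with no force felt. In w6 the fingertips at (320,250) lie in front of the handle, so the handle must be lower or further along the tool than assumed. I'll check by projecting the model into w5.

```bash
python3 - <<'E'
from rel import *
c4,c5,c6=[pickle.load(open(f"pics/w{i}.pkl","rb")) for i in (4,5,6)]
h=np.array([-.9838,.179,0]); o=np.array([.5325,.281,.05])
s=telemetry.observe(); P=np.array(s["eef_pos"]); R=np.array(s["eef_rot"])
dirv=h*np.cos(np.radians(18))-np.array([0,0,np.sin(np.radians(18))])
g=o+.105*h+[0,0,.003]
for n,X in [("rim",o+[0,0,.058]),("grip",g),("grip+50",g+.0525*dirv),("grip-50",g-.0525*dirv),("tcp",P),("padc",P-.019*R[:,2])]:
    print(n,X,[np.round(proj(c,X)[0],0) for c in (c4,c5,c6)])
    print("   depth in w6",-(c6["R"].T@(X-c6["p"]))[2])
# triangulate handle end tip from w4,w5 and collar
print(tri([c4,c5],[(318,140),(325,150)])); print(tri([c4,c5],[(318,245),(324,302)])); print(tri([c4,c5],[(318,168),(325,195)]))
E
```

```text
rim [0.5325 0.281  0.108 ] [array([318., 306.]), array([324., 385.]), array([321., 389.])]
   depth in w6 0.22617115563031764
grip [0.4292 0.2998 0.053 ] [array([318., 200.]), array([324., 244.]), array([321., 248.])]
   depth in w6 0.179481739498372
grip+50 [0.3801 0.3087 0.0368] [array([319., 144.]), array([324., 161.]), array([321., 166.])]
   depth in w6 0.15100931356505104
grip-50 [0.4783 0.2909 0.0692] [array([318., 245.]), array([323., 304.]), array([321., 308.])]
   depth in w6 0.20795416543169298
tcp [0.4396 0.2979 0.0356] [array([318., 193.]), array([323., 229.]), array([321., 233.])]
   depth in w6 0.19870591320920403
padc [0.4297 0.2998 0.0517] [array([318., 199.]), array([324., 242.]), array([321., 247.])]
   depth in w6 0.18071546737171157
(array([0.4025, 0.3048, 0.0038]), [np.float64(1.1099998576075287), np.float64(1.666739179037994)])
(array([0.4823, 0.2903, 0.0663]), [np.float64(0.2093166978499457), np.float64(0.302560630061465)])
(array([0.4104, 0.3034, 0.0325]), [np.float64(0.7480587205252749), np.float64(1.1483346363050173)])
```

```bash
python3 - <<'E'
import cv2
a=cv2.imread("pics/w6.png")[140:400,200:440]
cv2.imwrite("pics/w6z.png",cv2.resize(a,None,fx=2.3,fy=2.3,interpolation=cv2.INTER_CUBIC)[:600])
E
python3 snap.py scene s6; python3 -c "
import cv2
a=cv2.imread('pics/s6.png')[240:400,170:370]; cv2.imwrite('pics/s6z.png',cv2.resize(a,None,fx=3.6,fy=3.6,interpolation=cv2.INTER_CUBIC))"
```

```text
[ 0.7091  0.1414 -0.7833  0.2724 -0.4274  0.8115]
```

View pics/w6z.png

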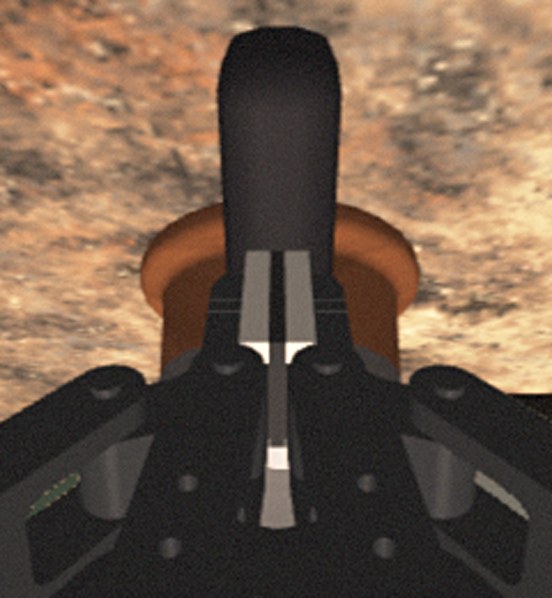

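View pics/s6z.png

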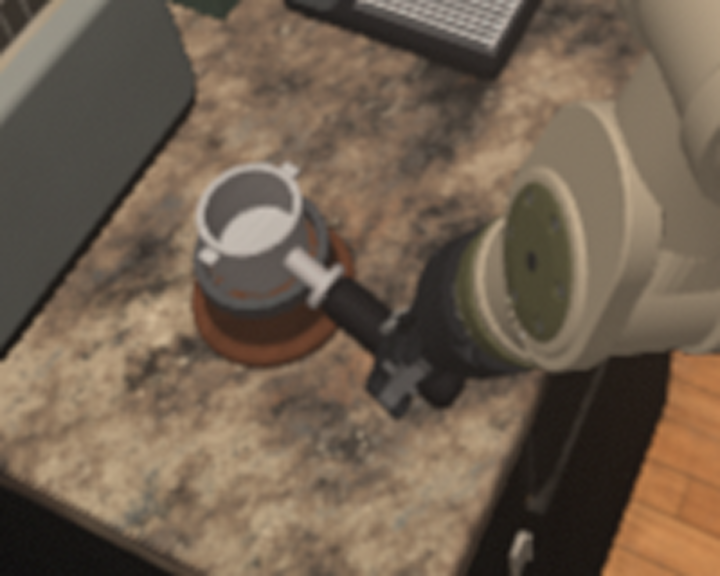

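```bash
python3 snap.py side t6; python3 - <<'E'
from rel import *
s=telemetry.observe(); P=np.array(s["eef_pos"]); R=np.array(s["eef_rot"])
for n,off,k in (("s6",(170,240),3.6),("t6",(335,260),6)):
    c=pickle.load(open(f"pics/{n}.pkl","rb"))
    im=cv2.imread(f"pics/{n}.png"); sz=(200,160) if n=="s6" else (130,100)
    im=cv2.resize(im[off[1]:off[1]+sz[1],off[0]:off[0]+sz[0]],None,fx=k,fy=k,interpolation=cv2.INTER_CUBIC)
    for m,col in ((0,(0,0,255)),(.019,(0,255,0)),(.045,(255,0,0)),(.073,(255,0,255))):
        u=(proj(c,P-m*R[:,2])[0]-off+.5)*k-.5; print(n,m,u); cv2.circle(im,tuple(np.int32(u)),3,col,-1)
    cv2.imwrite(f"pics/{n}m.png",im)
E
```

```text
[ 0.7091  0.1414 -0.7833  0.2724 -0.4274  0.8115]
s6 0 [378.0392 341.1975]
s6 0.019 [387.8218 337.8544]
s6 0.045 [401.8119 333.0736]
s6 0.073 [417.7168 327.6383]
t6 0 [408.9584 285.8484]
t6 0.019 [434.0727 267.3792]
t6 0.045 [469.1609 241.5751]
t6 0.073 [507.9126 213.0768]
```

View pics/s6m.png

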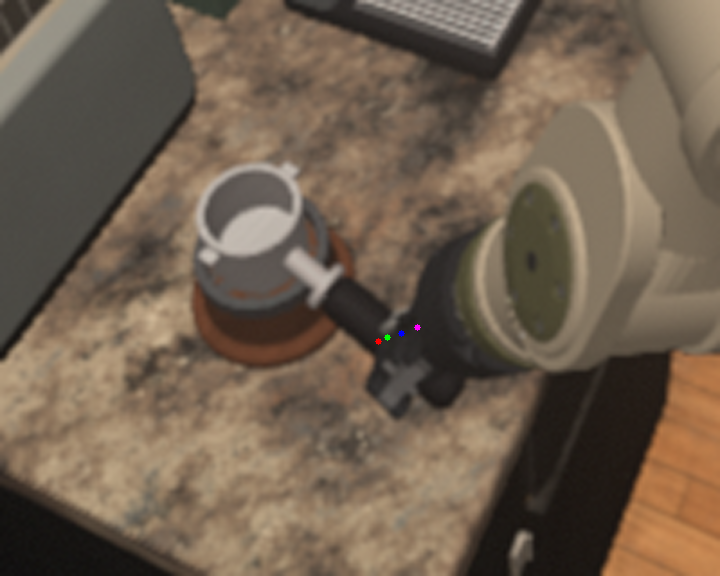

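View pics/t6m.png

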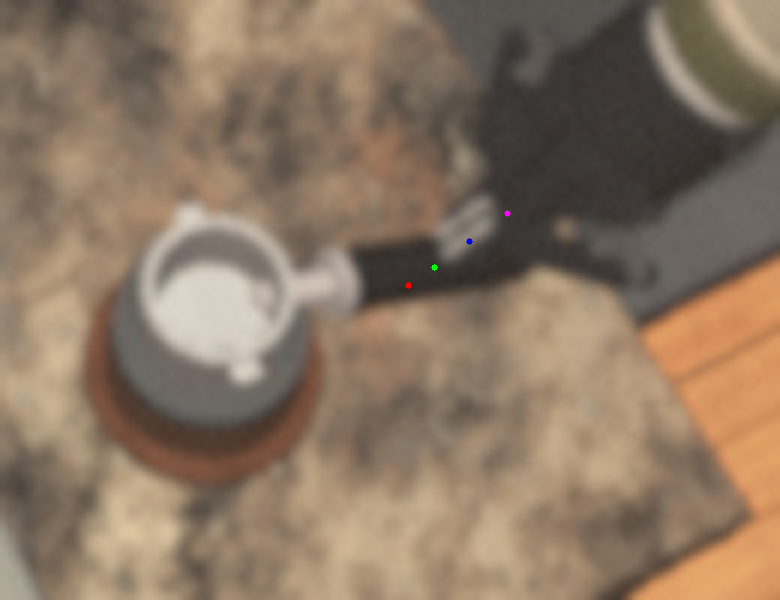

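In the side view the shut fingertips end at about (440,248). The reported TCP projects to (409,286), well inside the handle. Either the tips stop about 35 mm short of the reported TCP, or the handle hides them. I'll back off into free air with the jaws shut and triangulate the real tips.

```bash
python3 -m creep '[[0,0,-0.03,0,0,0,0],[0,0,-0.06,0,0,0,0],[0,0,-0.09,0,0,0,0],[0,0,-0.1,0,0,0,0],[0,0,-0.1,0,0,0,0],[0,0,-0.1,0,0,0,0]]'
for n in scene side wrist; do python3 snap.py $n ${n}7; done
python3 - <<'E'
from rel import *
s=telemetry.observe(); P=np.array(s["eef_pos"]); R=np.array(s["eef_rot"]); print(P,s["finger_gap"])
for n,k,sz in (("scene7",6,(110,90)),("side7",7,(100,80)),("wrist7",3,(220,180))):
    c=pickle.load(open(f"pics/{n}.pkl","rb")); u0=proj(c,P-.02*R[:,2])[0]
    off=np.int32([max(0,min(640-sz[0],u0[0]-sz[0]/2)),max(0,min(400-sz[1],u0[1]-sz[1]/2))])
    im=cv2.imread(f"pics/{n}.png"); im=cv2.resize(im[off[1]:off[1]+sz[1],off[0]:off[0]+sz[0]],None,fx=k,fy=k,interpolation=cv2.INTER_CUBIC)
    for m,col in ((0,(0,0,255)),(.019,(0,255,0)),(.045,(255,0,0)),(.073,(255,0,255))):
        u=(proj(c,P-m*R[:,2])[0]-off+.5)*k-.5; cv2.circle(im,tuple(np.int32(u)),2,col,-1)
    print(n,off,k); cv2.imwrite(f"pics/{n}m.png",im)
E
```

```text
time: 6.57
eef_pos: [0.3877, 0.3084, 0.1209]
eef_rot: [[-0.832, 0.183, 0.523], [0.155, 0.983, -0.097], [-0.532, 0.001, -0.847]]
contact_force: [0.4, -0.2, 0.1]
finger_gap: -0.001
[ 0.8159 -0.0134 -0.6871  0.5714 -0.4638  0.9223]
[ 0.8155 -0.0126 -0.6876  0.5714 -0.4639  0.9224]
[ 0.8152 -0.0122 -0.6877  0.5716 -0.4639  0.9225]
[0.3872 0.3069 0.1189] 0.0021083906755442598
scene7 [239 282] 6
side7 [380 246] 7
wrist7 [210 156] 3
```

View pics/scene7m.png

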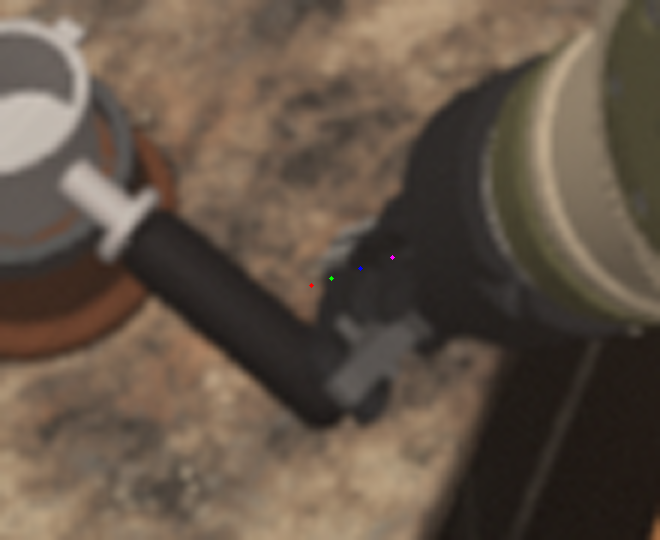

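View pics/side7m.png

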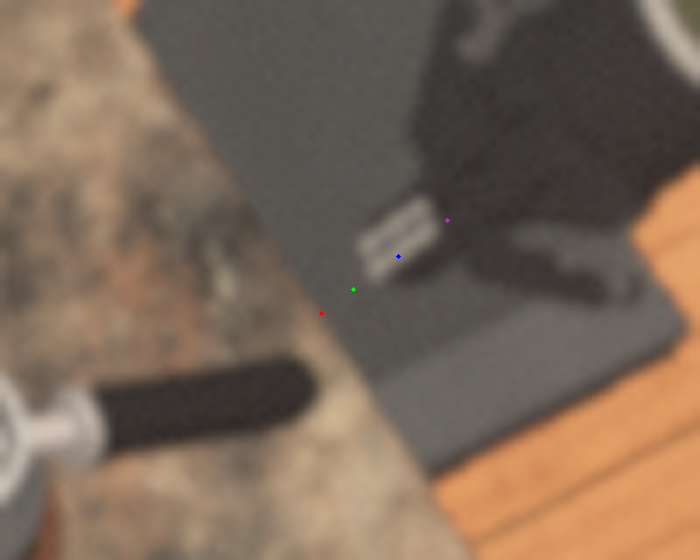

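View pics/wrist7m.png

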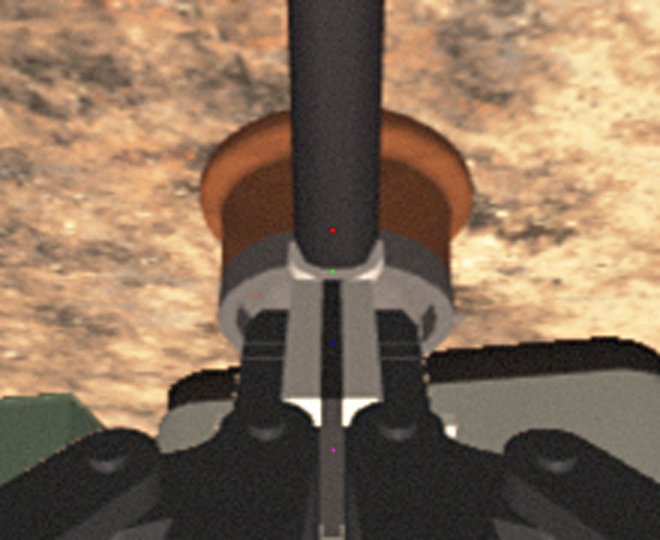

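```bash
python3 - <<'E'
from rel import *
s=telemetry.observe(); P=np.array(s["eef_pos"]); R=np.array(s["eef_rot"])
cw,cs=[pickle.load(open(f"pics/{n}7.pkl","rb")) for n in ("wrist","side")]
for m in (0,.02,.03,.04):
  for w in (-.011,0,.011):
    X=P-m*R[:,2]+w*R[:,0]; print(m,w,"wristzoom",(proj(cw,X)[0]-[210,156]+.5)*3-.5,"sidezoom",(proj(cs,X)[0]-[380,246]+.5)*7-.5)
E
```

```text
0 -0.011 wristzoom [332.6869 277.0949] sidezoom [300.4852 313.8182]
0 0 wristzoom [332.7121 230.4694] sidezoom [321.2205 313.0645]
0 0.011 wristzoom [332.7383 182.1534] sidezoom [341.7616 312.3179]
0.02 -0.011 wristzoom [332.8031 324.4625] sidezoom [334.2833 288.8908]
0.02 0 wristzoom [332.8333 273.8633] sidezoom [355.0588 288.2481]
0.02 0.011 wristzoom [332.8647 221.2327] sidezoom [375.638  287.6115]
0.03 -0.011 wristzoom [332.8707 352.0115] sidezoom [351.4301 276.2444]
0.03 0 wristzoom [332.9039 299.1748] sidezoom [372.2248 275.6589]
0.03 0.011 wristzoom [332.9386 244.0965] sidezoom [392.8221 275.079 ]
0.04 -0.011 wristzoom [332.9461 382.7303] sidezoom [368.7452 263.4738]
0.04 0 wristzoom [332.9829 327.4626] sidezoom [389.5585 262.9467]
0.04 0.011 wristzoom [333.0215 269.7093] sidezoom [410.1733 262.4245]
```

The side and wrist views agree: the real fingertips end about 41 mm behind the reported TCP. That explains the empty grasp, so the true grasp point lies about 60 mm behind the reported TCP. I'll recompute with that.

```bash
sed -i 's/off=.019/off=.060/' rel.py; python3 - <<'E'
from rel import *
hang=180-np.degrees(.1805); a=32
g=tcp_for((.5325,.281),hang,a,.05); R=orient(hang,a); print(g); print(rel(g,R))
E
```

```text
[0.4605 0.2941 0.0021]
(array([-0.0011,  0.0013,  0.1385]), array([-0.2683,  0.0202, -0.145 ]))
```

```bash
python3 -m creep '[[0,0.001,0,0,0,0,100],[0,0.001,0,0,0,0,100],[0,0.001,0,0,0,0,100],[0,0.001,0,0,0,0,100],[0,0.001,0.02,0,0,0,100],[0,0.001,0.04,0,0,0,100],[0,0.001,0.06,0,0,0,100],[0,0.001,0.08,0,0,0,100],[0,0.001,0.1,0,0,0,100],[0,0.001,0.115,0,0,0,100],[0,0.001,0.13,0,0,0,100],[0,0.001,0.1385,0,0,0,100],[0,0.001,0.1385,0,0,0,100],[0,0.001,0.1385,0,0,0,100]]'
python3 snap.py wrist w8
```

```text
time: 7.88
eef_pos: [0.4597, 0.2947, 0.0026]
eef_rot: [[-0.833, 0.184, 0.521], [0.155, 0.983, -0.099], [-0.53, -0.002, -0.848]]
contact_force: [-0.5, -1.3, -0.3]
finger_gap: 0.999
[ 0.6735  0.2163 -0.8033  0.163  -0.4142  0.7753]
```

View pics/w8.png

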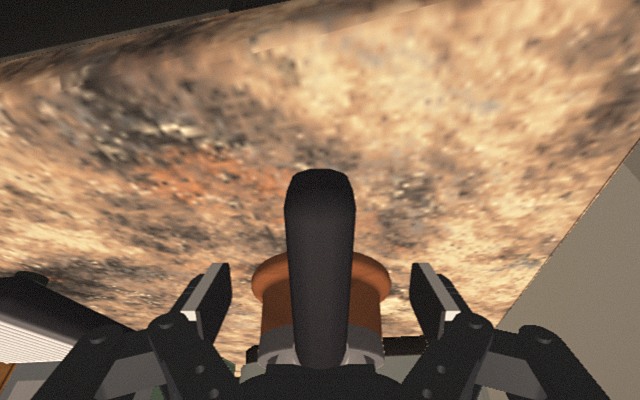

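w8 shows the handle at columns 285–355, properly between the pads. Closing now.

```bash
python3 -m creep '[[0,0,0,0,0,0,60],[0,0,0,0,0,0,30],[0,0,0,0,0,0,0],[0,0,0,0,0,0,0],[0,0,0,0,0,0,0],[0,0,0,0,0,0,0],[0,0,0,0,0,0,0],[0,0,0,0,0,0,0],[0,0,0,0,0,0,0]]'
python3 snap.py wrist w9
```

```text
time: 8.68
eef_pos: [0.4599, 0.2952, 0.0032]
eef_rot: [[-0.833, 0.183, 0.522], [0.155, 0.983, -0.098], [-0.531, -0.001, -0.847]]
contact_force: [-3.9, 0.4, 4.5]
finger_gap: 0.296
[ 0.6735  0.2162 -0.8037  0.162  -0.4141  0.775 ]
```

View pics/w9.png

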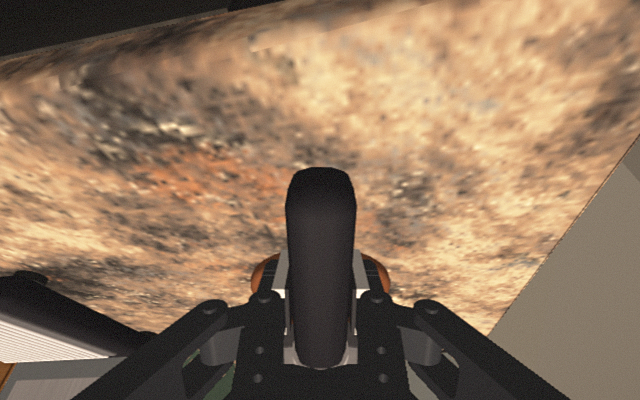

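The grip holds: the opening of 0.296 is about 25 mm, which is the handle's width. Lifting straight up 60 mm.

```bash
python3 - <<'E'
from rel import *
s=telemetry.observe(); P=np.array(s["eef_pos"]); R=np.array(s["eef_rot"])
yaw=np.arctan2(R[1,0],R[0,0])-np.pi
Rp=Rot.from_euler('z',yaw).as_matrix(); o=np.array([.5325,.281,.05])
np.savez("grip.npz",o=R.T@(o-P),R=R.T@Rp); print(np.degrees(yaw),R.T@(o-P))
E
python3 -m creep '[[-0.005,0,-0.008,0,0,0,0],[-0.011,0,-0.017,0,0,0,0],[-0.016,0,-0.0255,0,0,0,0],[-0.021,0,-0.034,0,0,0,0],[-0.0265,0,-0.0425,0,0,0,0],[-0.032,0,-0.051,0,0,0,0],[-0.032,0,-0.051,0,0,0,0],[-0.032,0,-0.051,0,0,0,0],[-0.032,0,-0.051,0,0,0,0]]'
python3 snap.py scene s10; python3 snap.py side t10
python3 - <<'E'
from rel import *
for n,k,off,sz in (("s10",6,(205,240),(110,95)),("t10",7,(330,265),(105,80))):
    im=cv2.imread(f"pics/{n}.png"); im=cv2.resize(im[off[1]:off[1]+sz[1],off[0]:off[0]+sz[0]],None,fx=k,fy=k,interpolation=cv2.INTER_CUBIC); cv2.imwrite(f"pics/{n}z.png",im)
s=telemetry.observe(); P=np.array(s["eef_pos"]); R=np.array(s["eef_rot"]); g=np.load("grip.npz")
o=P+R@g["o"]; print(o, s["contact_force"]);
for n,off,k in (("s10",(205,240),6),("t10",(330,265),7)): 
    c=pickle.load(open(f"pics/{n}.pkl","rb")); print((proj(c,o+R@g["R"]@[0,0,.058])[0]-off+.5)*k-.5)
E
```

```text
-10.541884576669652 [-0.0875 -0.0007 -0.0003]
time: 9.48
eef_pos: [0.459, 0.2945, 0.0617]
eef_rot: [[-0.834, 0.183, 0.52], [0.154, 0.983, -0.099], [-0.529, -0.002, -0.848]]
contact_force: [-0.5, -0.5, -3.7]
finger_gap: 0.297
[ 0.6732  0.1153 -0.7299  0.3399 -0.4135  0.775 ]
[ 0.6732  0.1153 -0.7298  0.3398 -0.4136  0.775 ]
[0.5317 0.2803 0.1083] [ 0.1281 -0.4952 -3.6297]
[182.8566 259.9716]
[310.6281 240.5489]
```

View pics/s10z.png

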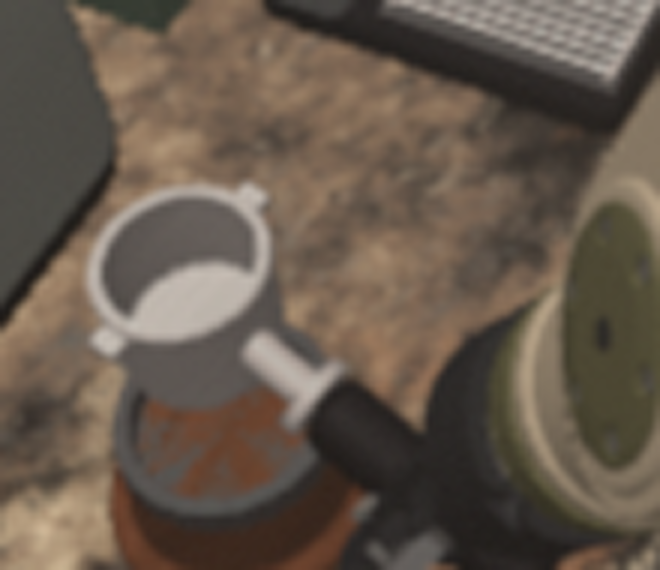

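View pics/t10z.png

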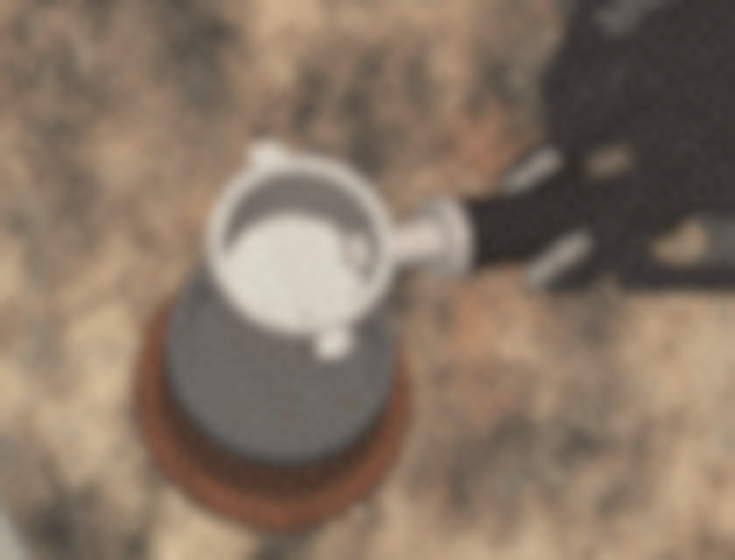

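```bash
cat > fixc.py <<'E'
from h import *
from scipy.spatial.transform import Rotation as Rot
_q=np.load("joint2.npy")
def bias(c,tp,tr): return dict(K=c["K"],p=c["p"]+c["R"]@tp,R=c["R"]@Rot.from_rotvec(tr).as_matrix())
def fix(c,kind):
    i={"w":13,"s":19,"t":25}[kind]; return bias(c,_q[i:i+3],_q[i+3:i+6])
E
python3 - <<'E'
from fixc import *
s=fix(pickle.load(open("pics/s10.pkl","rb")),"s"); t=fix(pickle.load(open("pics/t10.pkl","rb")),"t")
Z=lambda p,k,o:(np.array(p,float)+.5)/k-.5+np.array(o)
A=lambda p:Z(p,6,(205,240)); B=lambda p:Z(p,7,(330,265))
for n,a,b in (("rim",(180,264),(304,242)),("lugR",(254,197),(268,155)),("lugL",(107,343),(333,346)),("collar",(313,393),(459,238))):
    print(n,*tri([s,t],[A(a),B(b)]))
print("before rim",*tri([fix(pickle.load(open("cams.pkl","rb"))[0],"s"),fix(pickle.load(open("cams.pkl","rb"))[1],"t")],[Z((235,171),6,(200,270)),Z((291,227),8,(335,280))]))
# full fit: rim ellipse points + lugs -> pos, tilt about pf y axis, yaw
from scipy.optimize import least_squares
th=np.linspace(0,2*np.pi,721)
rs=A([(88,270),(105,222),(140,195),(190,184),(240,200),(272,250),(255,300),(215,332),(160,345),(120,335)])
rt=B([(208,242),(225,190),(265,160),(305,150),(350,162),(390,205),(400,250),(385,300),(350,325),(300,335),(240,310)])
def cv(c,C,R,pts):
    p=proj(c,C+np.c_[.033*np.cos(th),.033*np.sin(th),0*th]@R.T); m=p.mean(0)
    i=np.linalg.norm(p[None]-pts[:,None],axis=2).argmin(1); n=np.linalg.norm(p[i]-pts,axis=1)
    return n*np.sign(np.linalg.norm(pts-m,axis=1)-np.linalg.norm(p[i]-m,axis=1))
def f(q):
    R=Rot.from_euler('ZYX',[q[3],q[4],q[5]]).as_matrix(); C=q[:3]
    col=C+R@[-.0665,0,.07-.108+ .002]
    lug=[C+R@[0,sg*.039,-.007] for sg in (-1,1)]
    return np.r_[cv(s,C,R,rs),cv(t,C,R,rt),(proj(s,lug)-A([(254,197),(107,343)])).ravel(),(proj(t,lug)-B([(268,155),(333,346)])).ravel(),q[4:6]/.05]
r=least_squares(f,[.533,.28,.166,-.184,0,0],loss="soft_l1"); print(r.x,np.degrees(r.x[3:]),np.sqrt(np.diag(np.linalg.inv(r.jac.T@r.jac)))); print(np.round(r.fun,1))
E
```

```text
rim [0.5312 0.2813 0.1657] [np.float64(0.15501259703244297), np.float64(0.13711775445679594)]
lugR [0.5248 0.2441 0.1606] [np.float64(0.19445226728738862), np.float64(0.17318110204063647)]
lugL [0.5397 0.3172 0.1603] [np.float64(0.19848880355797294), np.float64(0.1750662057626151)]
collar [0.4722 0.296  0.1379] [np.float64(0.5094614496986813), np.float64(0.43584877094040525)]
before rim [0.5326 0.2816 0.1061] [np.float64(0.0006555743284743503), np.float64(0.0005895429422778366)]
[ 0.5314  0.2815  0.1673 -0.1935 -0.0146 -0.0147] [-11.0888  -0.8387  -0.8401] [0.0009 0.001  0.0019 0.0343 0.0403 0.0367]
[-0.3  0.5  0.4 -0.1 -0.6  0.1  0.3  0.3  0.3  0.3  0.6  0.4  0.2  0.8
  0.9  0.6  0.5  0.8  0.4  0.6  0.7  0.4 -0.1 -0.5  1.4  0.1 -0.6  0.7
  0.7 -0.3 -0.3]
```

The held pose agrees with prediction: the rim measured (0.531, 0.281, 0.166) with no visible droop. Next I'll plan the transfer to below the mouth with the handle 55° left.

```bash
cat > plan.py <<'E'
from rel import *
def toolpose(o,hang,pitch=0):
    """tool pose so that the PF origin is at o with handle at world angle hang (deg)"""
    g=np.load("grip.npz"); Rp=Rot.from_euler('z',hang-180,degrees=True).as_matrix()
    Rt=Rp@g["R"].T; return np.array(o)-Rt@g["o"],Rt
def pfpose(P=None,R=None):
    s=telemetry.observe(); P=np.array(s["eef_pos"]); R=np.array(s["eef_rot"]); g=np.load("grip.npz")
    Rp=R@g["R"]; return P+R@g["o"], np.degrees(np.arctan2(-Rp[1,0],-Rp[0,0]))%360, np.degrees(np.arccos(Rp[2,2])),Rp
def rows(o1,h1,n,o0=None,h0=None,base=None):
    o,h,_,_=pfpose(); o0=o if o0 is None else np.array(o0); h0=h if h0 is None else h0
    B=toolpose(o0,h0) if base is None else base
    for i in range(1,n+1):
        k=i/n; P,R=toolpose(o0+(np.array(o1)-o0)*k,h0+(h1-h0)*k)
        t,r=rel(P,R,*B); print([round(float(x),4) for x in t],[round(float(x),1) for x in r])
E
python3 - <<'E'
from plan import *
print(pfpose()[:3]); rows((.5575,.0,.090),125,14)
E
```

```text
(array([0.5317, 0.2803, 0.1083]), np.float64(169.45121684985492), np.float64(0.17895813632330743))
[-0.0041, -0.0152, 0.0041] [1.7, 0.0, 2.7]
[-0.0083, -0.0305, 0.0083] [3.4, 0.0, 5.4]
[-0.0128, -0.0458, 0.0127] [5.1, 0.0, 8.1]
[-0.0175, -0.0611, 0.0172] [6.7, 0.0, 10.8]
[-0.0223, -0.0765, 0.0217] [8.4, 0.0, 13.4]
[-0.0273, -0.0919, 0.0265] [10.1, 0.0, 16.1]
[-0.0325, -0.1075, 0.0313] [11.8, 0.0, 18.8]
[-0.0379, -0.1231, 0.0362] [13.5, 0.0, 21.5]
[-0.0435, -0.1388, 0.0412] [15.2, 0.0, 24.2]
[-0.0492, -0.1546, 0.0464] [16.9, 0.0, 26.9]
[-0.0551, -0.1705, 0.0516] [18.6, 0.0, 29.6]
[-0.0611, -0.1866, 0.057] [20.2, 0.0, 32.3]
[-0.0673, -0.2028, 0.0624] [21.9, 0.0, 35.0]
[-0.0736, -0.2192, 0.0679] [23.6, 0.0, 37.7]
```

```bash
python3 -m creep '[[-0.004,-0.015,0.004,1.7,0,2.7,0],[-0.008,-0.03,0.008,3.4,0,5.4,0],[-0.013,-0.046,0.013,5.1,0,8.1,0],[-0.0175,-0.061,0.017,6.7,0,10.8,0],[-0.022,-0.0765,0.022,8.4,0,13.4,0],[-0.027,-0.092,0.0265,10.1,0,16.1,0],[-0.0325,-0.1075,0.031,11.8,0,18.8,0],[-0.038,-0.123,0.036,13.5,0,21.5,0],[-0.0435,-0.139,0.041,15.2,0,24.2,0],[-0.049,-0.1545,0.0465,16.9,0,26.9,0],[-0.055,-0.1705,0.0515,18.6,0,29.6,0],[-0.061,-0.1865,0.057,20.2,0,32.3,0],[-0.067,-0.203,0.0625,21.9,0,35,0],[-0.0735,-0.219,0.068,23.6,0,37.7,0],[-0.0735,-0.219,0.068,23.6,0,37.7,0],[-0.0735,-0.219,0.068,23.6,0,37.7,0]]'
python3 snap.py wrist w11; python3 snap.py scene s11; python3 snap.py side t11; python3 -c "
from plan import *; print(pfpose()[:3])"
```

```text
time: 10.92
eef_pos: [0.5166, 0.0613, 0.044]
eef_rot: [[-0.485, 0.82, 0.303], [0.695, 0.572, -0.436], [-0.531, -0.001, -0.848]]
contact_force: [0.1, 0.6, -4.4]
finger_gap: 0.297
[ 0.2946  0.2269 -0.6191  0.5338 -0.5291  1.203 ]
[ 0.2952  0.2264 -0.6194  0.534  -0.5292  1.2031]
[ 0.2957  0.226  -0.6195  0.534  -0.5293  1.2032]
(array([0.5578, 0.0013, 0.0911]), np.float64(125.0389532222297), np.float64(0.03519698629163433))
```

View pics/w11.png

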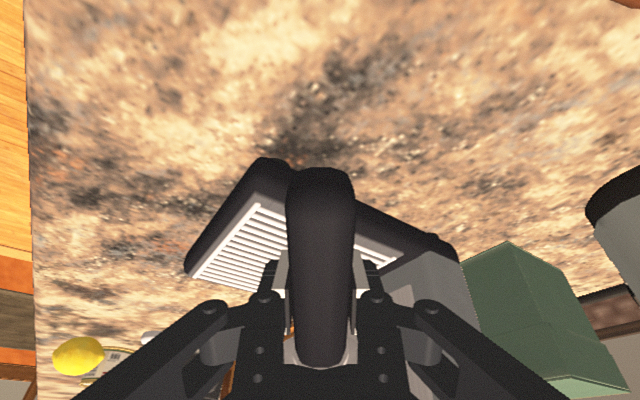

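View pics/s11.png

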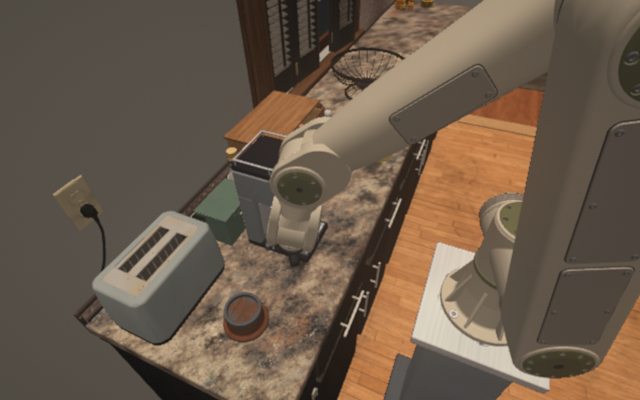

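View pics/t11.png

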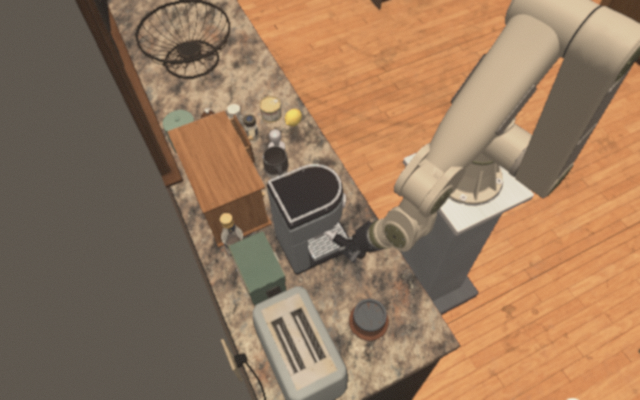

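The portafilter is under the group at handle 125°, 5 mm left of the axis, where none of the cameras see the rim. I'll centre it and rise in small steps, watching the force.

```bash
python3 -m creep '[[-0.0015,-0.001,0,0,0,0,0],[-0.003,-0.0026,0.002,0,0,0,0],[-0.0055,-0.0026,-0.002,0,0,0,0],[-0.008,-0.0026,-0.006,0,0,0,0],[-0.011,-0.0026,-0.0107,0,0,0,0],[-0.011,-0.0026,-0.0107,0,0,0,0],[-0.011,-0.0026,-0.0107,0,0,0,0],[-0.011,-0.0026,-0.0107,0,0,0,0]]'
cat > st.py <<'E'
from plan import *
o,h,t,_=pfpose(); s=telemetry.observe(); Rm=np.array(s["eef_rot"])
print("pf",o,"rim z",o[2]+.058,"hang",h,"tilt",t,"F",np.array(s["contact_force"]),"T",np.array(s["wrist_torque"]),"gap",s["finger_gap"])
print("world x,y,z mm in tool:",Rm[0],Rm[1],Rm[2])
E
python3 st.py
```

```text
time: 11.73
eef_pos: [0.5166, 0.0574, 0.06]
eef_rot: [[-0.485, 0.82, 0.305], [0.694, 0.573, -0.436], [-0.532, 0.0, -0.847]]
contact_force: [0.3, -0.4, -3.6]
finger_gap: 0.294
pf [ 0.5583 -0.0036  0.1068] rim z 0.1647581016452666 hang 124.97582998622002 tilt 0.05884208634257084 F [ 0.2877 -0.3741 -3.555 ] T [0.9123 0.7396 0.003 ] gap 0.2940217488734143
world x,y,z mm in tool: [-0.4851  0.8196  0.3048] [ 0.6943  0.5729 -0.4355] [-0.5316  0.0004 -0.847 ]
```

```bash
python3 -m creep '[[-0.001,0,-0.0015,0,0,0,0],[-0.002,0,-0.0032,0,0,0,0],[-0.003,0,-0.0047,0,0,0,0],[-0.0037,0,-0.006,0,0,0,0],[-0.0037,0,-0.006,0,0,0,0],[-0.0037,0,-0.006,0,0,0,0]]'; python3 st.py
```

```text
time: 12.23
eef_pos: [0.5161, 0.0573, 0.0665]
eef_rot: [[-0.486, 0.82, 0.304], [0.694, 0.573, -0.436], [-0.531, -0.001, -0.847]]
contact_force: [-0.0, -0.4, -5.8]
finger_gap: 0.295
pf [ 0.5579 -0.0037  0.1132] rim z 0.17122636774607794 hang 124.96484339543511 tilt 0.019125649147478403 F [-0.0225 -0.4416 -5.7714] T [ 1.1955  0.8552 -0.0244] gap 0.2949572045813157
world x,y,z mm in tool: [-0.4856  0.8197  0.3038] [ 0.6943  0.5727 -0.4357] [-0.5312 -0.0007 -0.8473]
```

```bash
python3 st.py; python3 -m creep '[[-0.0005,0,-0.0008,0,0,0,0],[-0.001,0,-0.0017,0,0,0,0],[-0.001,0,-0.0017,0,0,0,0],[-0.001,0,-0.0017,0,0,0,0]]'; python3 st.py
```

```text
pf [ 0.5579 -0.0037  0.1132] rim z 0.17122636774607794 hang 124.96484339543511 tilt 0.019125649147478403 F [-0.0225 -0.4416 -5.7714] T [ 1.1955  0.8552 -0.0244] gap 0.2949572045813157
world x,y,z mm in tool: [-0.4856  0.8197  0.3038] [ 0.6943  0.5727 -0.4357] [-0.5312 -0.0007 -0.8473]
time: 12.57
eef_pos: [0.5155, 0.0575, 0.0681]
eef_rot: [[-0.486, 0.82, 0.303], [0.694, 0.573, -0.435], [-0.531, -0.001, -0.848]]
contact_force: [-2.4, 0.0, -6.9]
finger_gap: 0.295
pf [ 0.5574 -0.0035  0.1148] rim z 0.17282353223716357 hang 124.98756622396266 tilt 0.0758755062788875 F [-2.3777  0.0417 -6.8602] T [ 1.5551  1.3664 -0.1199] gap 0.29515180693818194
world x,y,z mm in tool: [-0.4864  0.8195  0.303 ] [ 0.6942  0.5731 -0.4355] [-0.5305 -0.0014 -0.8477]
```

Force has built up to about -2.4 N in x and 3 N downwards. That suggests the rim is catching the bore's edge on the far side, so I'll shift 2 mm towards -x and try again.

```bash
python3 -m creep '[[0.0008,0,0.0013,0,0,0,0],[0.0018,-0.0016,0.0007,0,0,0,0],[0.001,-0.0016,-0.0006,0,0,0,0],[0.0005,-0.0016,-0.0014,0,0,0,0],[0,-0.0016,-0.0023,0,0,0,0],[0,-0.0016,-0.0023,0,0,0,0],[0,-0.0016,-0.0023,0,0,0,0]]'; python3 st.py
```

```text
time: 13.15
eef_pos: [0.5142, 0.0576, 0.0706]
eef_rot: [[-0.486, 0.82, 0.304], [0.694, 0.573, -0.436], [-0.531, -0.0, -0.847]]
contact_force: [-1.1, 1.8, -6.6]
finger_gap: 0.301
pf [ 0.556  -0.0034  0.1174] rim z 0.17537127662182797 hang 124.98583333611684 tilt 0.02377581801913739 F [-1.0586  1.8312 -6.6213] T [1.5752 1.1467 0.089 ] gap 0.30054128469863783
world x,y,z mm in tool: [-0.4856  0.8195  0.3042] [ 0.6942  0.573  -0.4355] [-0.5312 -0.0003 -0.8472]
```

```bash
python3 -m creep '[[0,0.0002,-0.001,0,0,0,0],[-0.0001,0.0002,-0.0023,0,0,0,0],[-0.0001,0.0002,-0.0023,0,0,0,0],[-0.0001,0.0002,-0.0023,0,0,0,0]]'; python3 st.py
```

```text
time: 13.48
eef_pos: [0.5139, 0.0585, 0.0728]
eef_rot: [[-0.485, 0.82, 0.304], [0.694, 0.573, -0.436], [-0.532, -0.0, -0.847]]
contact_force: [-0.7, 0.7, -5.3]
finger_gap: 0.295
pf [ 0.5556 -0.0025  0.1196] rim z 0.17758073993911927 hang 124.96085095582758 tilt 0.03213645039511089 F [-0.6612  0.712  -5.3365] T [ 1.3893  1.1972 -0.0851] gap 0.29548907410535186
world x,y,z mm in tool: [-0.4851  0.8198  0.3044] [ 0.6942  0.5727 -0.436 ] [-0.5317 -0.0002 -0.8469]
```

The force is dropping as it rises, and the rim should be about 7 mm into the bore. Continuing up.

```bash
python3 -m creep '[[-0.0008,0,-0.0013,0,0,0,0],[-0.0016,0,-0.0026,0,0,0,0],[-0.0016,0,-0.0026,0,0,0,0],[-0.0016,0,-0.0026,0,0,0,0]]'; python3 st.py;python3 -m creep '[[-0.0008,0,-0.0013,0,0,0,0],[-0.0016,0,-0.0026,0,0,0,0],[-0.0016,0,-0.0026,0,0,0,0],[-0.0016,0,-0.0026,0,0,0,0]]'; python3 st.py; python3 snap.py scene s12; python3 snap.py side t12
```

```text
time: 13.82
eef_pos: [0.5137, 0.0585, 0.0757]
eef_rot: [[-0.485, 0.82, 0.304], [0.694, 0.573, -0.436], [-0.531, -0.0, -0.847]]
contact_force: [-1.8, 0.5, -6.7]
finger_gap: 0.295
pf [ 0.5555 -0.0025  0.1225] rim z 0.1805145954566474 hang 124.97087690804787 tilt 0.01755994636151694 F [-1.8472  0.4949 -6.7348] T [ 1.5606  1.2365 -0.1089] gap 0.29515907247216283
world x,y,z mm in tool: [-0.4854  0.8197  0.3042] [ 0.6942  0.5728 -0.4358] [-0.5314 -0.0003 -0.8471]
time: 14.15
eef_pos: [0.5139, 0.0586, 0.0789]
eef_rot: [[-0.485, 0.82, 0.304], [0.694, 0.573, -0.436], [-0.532, -0.0, -0.847]]
contact_force: [-1.2, 0.3, -7.1]
finger_gap: 0.292
pf [ 0.5556 -0.0024  0.1257] rim z 0.18366314863252917 hang 124.9699063273538 tilt 0.03367309920326928 F [-1.1811  0.2773 -7.0787] T [1.5964 1.2956 0.0141] gap 0.292248722496693
world x,y,z mm in tool: [-0.4852  0.8197  0.3044] [ 0.6943  0.5728 -0.4358] [-0.5316 -0.0001 -0.847 ]
[ 0.2898  0.1735 -0.5832  0.6192 -0.529   1.1977]
[ 0.2898  0.1735 -0.5832  0.6192 -0.529   1.1977]
```

```bash
python3 snap.py wrist w12; python3 - <<'E'
import cv2,numpy as np
a,b=[cv2.imread(f"pics/{n}.png") for n in ("w11","w12")]
v=np.hstack([x[150:390,220:430] for x in (a,b)]); cv2.imwrite("pics/cmp.png",cv2.resize(v,None,fx=1.9,fy=1.9,interpolation=cv2.INTER_CUBIC))
for x in (a,b):
    g=cv2.cvtColor(x,cv2.COLOR_BGR2GRAY)
    col=g[130:220,320].astype(int); print(col[20:60:2])
E
```

```text
[ 0.2898  0.1735 -0.5831  0.6192 -0.529   1.1977]
[ 81  80  77  79  74  78  89 102 107  27  31  34  34  31  32  30  30  33
  33  34]
[32 34 40 36 44 49 47 49 54 53 33 29 25 33 35 33 34 33 29 35]
```

View pics/cmp.png

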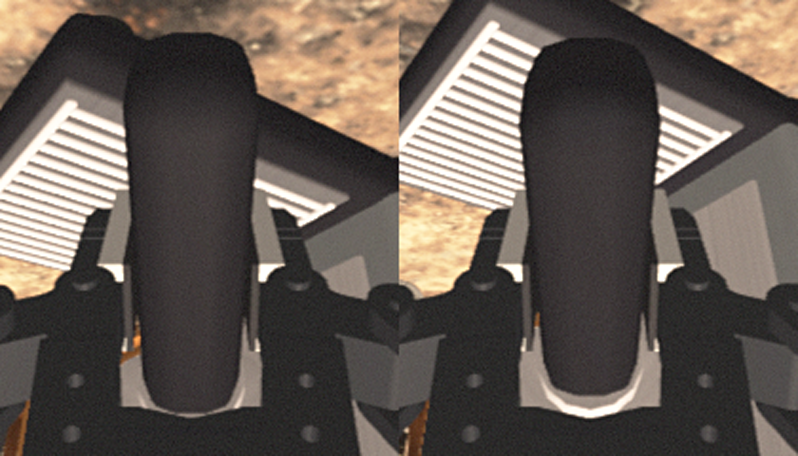

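The comparison shows that the portafilter pitched in the grip: the collar has appeared and the handle end looks larger. So the rim was stopped by the ring's underside and hasn't entered. I'll lower it, and meanwhile check the machine estimate by overlaying the model on w11 and w12.

```bash
python3 -m creep '[[0.004,0,0.007,0,0,0,0],[0.008,0,0.0135,0,0,0,0],[0.0135,0,0.0215,0,0,0,0],[0.016,0,0.0255,0,0,0,0],[0.016,0,0.0255,0,0,0,0],[0.016,0,0.0255,0,0,0,0]]'; python3 st.py; python3 snap.py wrist w13
python3 - <<'E'
from fixc import *
q=np.load("joint2.npy"); wg,xf,xb,zg,wc,wp,zp=q[6:13]; xc,zc=q[33:35]
def Wm(P): P=np.array(P,float);c,s=np.cos(q[2]),np.sin(q[2]); return np.c_[q[0]+c*P[:,0]-s*P[:,1],q[1]+s*P[:,0]+c*P[:,1],P[:,2]]
L=[Wm([(xb,wg,zg),(xb,-wg,zg),(xf,-wg,zg),(xf,wg,zg),(xb,wg,zg)]),Wm([(xc,wp,zp),(xc,-wp,zp)]),Wm([(xc,wp,zp),(xc,wp,.17)]),Wm([(xc,wc,zc),(xc,-wc,zc)])]
for n in ("w11","w12","w13"):
    im=cv2.imread(f"pics/{n}.png"); c=fix(pickle.load(open(f"pics/{n}.pkl","rb")),"w")
    im=cv2.resize(im[140:340,140:480],None,fx=2.3,fy=2.3,interpolation=cv2.INTER_CUBIC)
    for l in L: cv2.polylines(im,[np.int32(np.round((proj(c,l)-[140,140]+.5)*2.3-.5))],False,(0,255,0),1,cv2.LINE_AA)
    cv2.imwrite(f"pics/{n}o.png",im)
E
```

```text
time: 14.8
eef_pos: [0.5138, 0.0583, 0.0485]
eef_rot: [[-0.485, 0.82, 0.304], [0.694, 0.573, -0.437], [-0.532, -0.001, -0.847]]
contact_force: [0.6, 0.2, -3.1]
finger_gap: 0.297
pf [ 0.5556 -0.0027  0.0953] rim z 0.15327778999110722 hang 124.95455243819715 tilt 0.03537946821733045 F [ 0.5665  0.1707 -3.1281] T [ 0.9648  0.6601 -0.0191] gap 0.29655110343673646
world x,y,z mm in tool: [-0.4852  0.8198  0.304 ] [ 0.694   0.5726 -0.4365] [-0.5319 -0.0008 -0.8468]
[ 0.2897  0.2137 -0.6229  0.539  -0.5294  1.1977]
```

View pics/w11o.png

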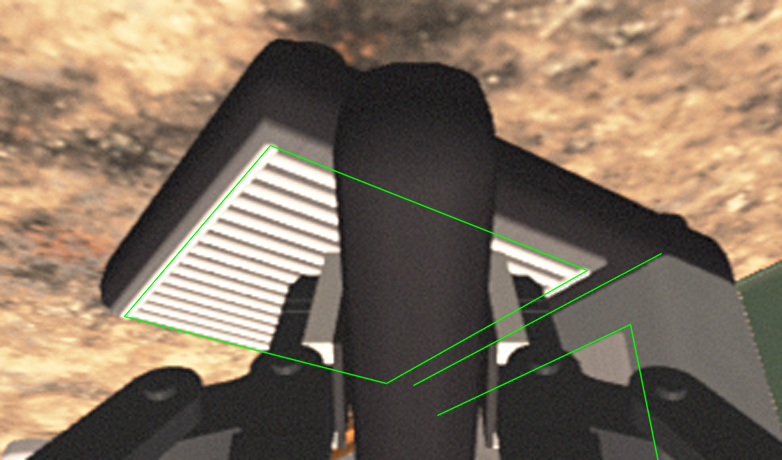

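View pics/w13o.png

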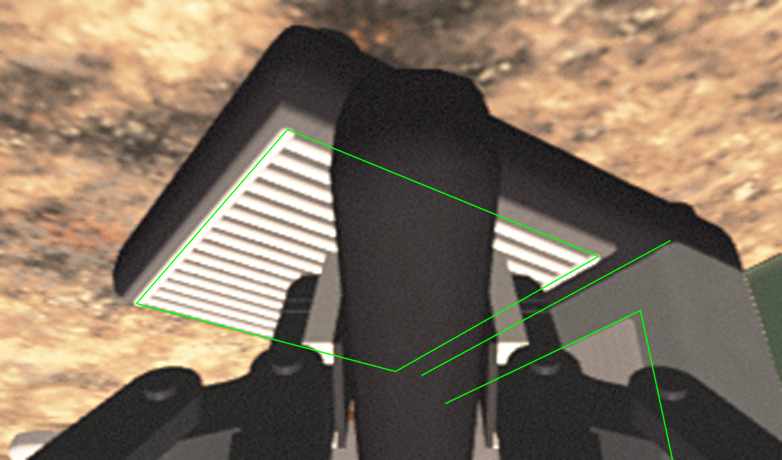

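The model lies on the tray and column to within a pixel, so the machine estimate is sound. What's off is the in-hand offset: first contact was about 2 mm off-centre, and the portafilter is now pitched. The stand's cup will re-level it and give a clean regrasp, so I'm going back there.

```bash
python3 - <<'E'
from plan import *
rows((.5325,.281,.110),169.5,14)
E
```

```text
[0.0143, 0.0061, -0.0102] [-1.7, -0.0, -2.7]
[0.0283, 0.0123, -0.0202] [-3.4, -0.0, -5.4]
[0.0422, 0.0184, -0.0301] [-5.1, -0.0, -8.1]
[0.0559, 0.0246, -0.0399] [-6.8, -0.0, -10.8]
[0.0694, 0.0308, -0.0496] [-8.5, -0.0, -13.5]
[0.0827, 0.0371, -0.0592] [-10.1, -0.0, -16.2]
[0.0959, 0.0435, -0.0686] [-11.8, -0.0, -18.9]
[0.1088, 0.05, -0.0779] [-13.5, -0.0, -21.6]
[0.1216, 0.0565, -0.0872] [-15.2, -0.0, -24.3]
[0.1342, 0.0632, -0.0963] [-16.9, -0.0, -26.9]
[0.1466, 0.07, -0.1053] [-18.6, -0.0, -29.6]
[0.1589, 0.0769, -0.1142] [-20.3, -0.0, -32.3]
[0.171, 0.0839, -0.1231] [-22.0, -0.0, -35.0]
[0.183, 0.0911, -0.1318] [-23.7, -0.0, -37.7]
```

```bash
python3 -m creep '[[0.0143,0.006,-0.01,-1.7,0,-2.7,0],[0.0283,0.0123,-0.02,-3.4,0,-5.4,0],[0.042,0.0184,-0.03,-5.1,0,-8.1,0],[0.056,0.0246,-0.04,-6.8,0,-10.8,0],[0.0694,0.031,-0.0496,-8.5,0,-13.5,0],[0.0827,0.037,-0.0592,-10.1,0,-16.2,0],[0.096,0.0435,-0.0686,-11.8,0,-18.9,0],[0.109,0.05,-0.078,-13.5,0,-21.6,0],[0.1216,0.0565,-0.087,-15.2,0,-24.3,0],[0.134,0.063,-0.0963,-16.9,0,-26.9,0],[0.1466,0.07,-0.1053,-18.6,0,-29.6,0],[0.159,0.077,-0.114,-20.3,0,-32.3,0],[0.171,0.084,-0.123,-22,0,-35,0],[0.183,0.091,-0.132,-23.7,0,-37.7,0],[0.183,0.091,-0.132,-23.7,0,-37.7,0],[0.183,0.091,-0.132,-23.7,0,-37.7,0]]'; python3 st.py; python3 snap.py scene s14; python3 snap.py side t14
python3 - <<'E'
import cv2
v=[]
for n,k,off,sz in (("s14",4,(205,240),(100,95)),("t14",4,(330,265),(100,95))):
    im=cv2.imread(f"pics/{n}.png"); v.append(cv2.resize(im[off[1]:off[1]+sz[1],off[0]:off[0]+sz[0]],None,fx=k,fy=k,interpolation=cv2.INTER_CUBIC))
cv2.imwrite("pics/c14.png",cv2.hconcat(v))
E
```

```text
time: 16.18
eef_pos: [0.4596, 0.2954, 0.0639]
eef_rot: [[-0.832, 0.183, 0.524], [0.155, 0.983, -0.097], [-0.533, 0.001, -0.846]]
contact_force: [0.3, -0.4, -2.8]
finger_gap: 0.296
pf [0.5321 0.2811 0.1108] rim z 0.1688043894522089 hang 169.47484755627568 tilt 0.10971127644785339 F [ 0.2623 -0.4234 -2.8181] T [ 0.1462  1.1353 -0.0434] gap 0.2961737880925397
world x,y,z mm in tool: [-0.832   0.1831  0.5238] [ 0.1553  0.9831 -0.097 ] [-0.5327  0.0006 -0.8463]
[ 0.6738  0.1119 -0.7302  0.3388 -0.4145  0.7756]
[ 0.6733  0.1121 -0.7304  0.3387 -0.4144  0.7754]
```

View pics/c14.png

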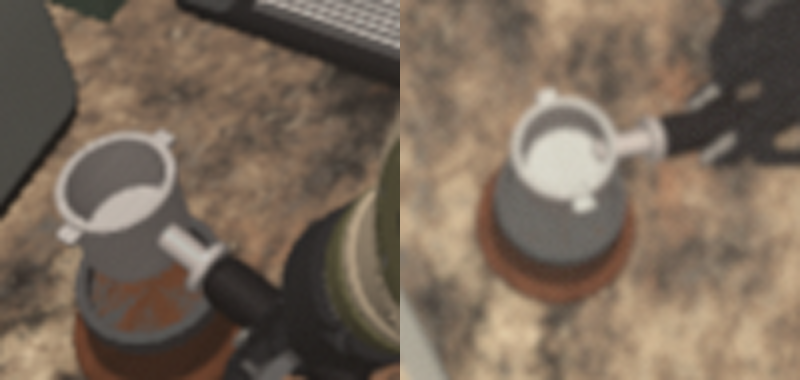

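The pitch is visible. I'm lowering it into the cup slowly.

```bash
python3 -m creep '[[0.005,0,0.008,0,0,0,0],[0.011,0,0.017,0,0,0,0],[0.016,0,0.0255,0,0,0,0],[0.0195,0,0.031,0,0,0,0],[0.022,0,0.035,0,0,0,0],[0.0245,0,0.039,0,0,0,0],[0.027,0,0.043,0,0,0,0],[0.029,0,0.046,0,0,0,0],[0.029,0,0.046,0,0,0,0]]'; python3 st.py;  python3 -m creep '[[0.001,0,0.0015,0,0,0,0],[0.002,0,0.003,0,0,0,0],[0.003,0,0.005,0,0,0,0],[0.0035,0,0.0055,0,0,0,0],[0.0035,0,0.0055,0,0,0,0]]'; python3 st.py
```

```text
time: 17.03
eef_pos: [0.4604, 0.2955, 0.0096]
eef_rot: [[-0.831, 0.183, 0.525], [0.156, 0.983, -0.097], [-0.534, 0.001, -0.846]]
contact_force: [-1.4, -1.2, 2.1]
finger_gap: 0.298
pf [0.5328 0.2812 0.0566] rim z 0.11456185211806072 hang 169.45048572704735 tilt 0.18961617916988313 F [-1.3568 -1.2464  2.0936] T [-0.2852 -0.0495 -0.4138] gap 0.2984346105480619
world x,y,z mm in tool: [-0.8311  0.1835  0.5249] [ 0.1557  0.983  -0.0971] [-0.5338  0.0011 -0.8456]
time: 17.45
eef_pos: [0.4601, 0.2956, 0.0031]
eef_rot: [[-0.832, 0.183, 0.524], [0.155, 0.983, -0.097], [-0.533, 0.001, -0.846]]
contact_force: [-3.0, -2.2, 8.8]
finger_gap: 0.295
pf [0.5326 0.2813 0.0501] rim z 0.10805449759867368 hang 169.47591381661798 tilt 0.16246607298828505 F [-2.9874 -2.2323  8.8275] T [-0.5049 -0.2279 -0.484 ] gap 0.29478274095608925
world x,y,z mm in tool: [-0.8315  0.183   0.5245] [ 0.1554  0.9831 -0.0967] [-0.5333  0.0011 -0.8459]
```

Back to nominal height, 8.8 N on the floor. Opening so that it settles flat, then measuring again.

```bash
python3 -m creep '[[0,0,0,0,0,0,30],[0,0,0,0,0,0,45],[0,0,0,0,0,0,60],[0,0,0,0,0,0,60]]'; python3 st.py; python3 snap.py scene s15; python3 snap.py side t15; python3 snap.py wrist w15
python3 - <<'E'
import cv2
for n,k,off,sz in (("s15",6,(200,265),(110,95)),("t15",7,(330,275),(105,80))):
    im=cv2.imread(f"pics/{n}.png"); cv2.imwrite(f"pics/{n}z.png",cv2.resize(im[off[1]:off[1]+sz[1],off[0]:off[0]+sz[0]],None,fx=k,fy=k,interpolation=cv2.INTER_CUBIC))
E
```

```text
time: 17.78
eef_pos: [0.4591, 0.2955, 0.0019]
eef_rot: [[-0.833, 0.182, 0.522], [0.155, 0.983, -0.096], [-0.531, 0.001, -0.847]]
contact_force: [-0.3, -0.5, -0.1]
finger_gap: 0.601
pf [0.5317 0.2813 0.0486] rim z 0.1066239673986695 hang 169.5280490496456 tilt 0.08171785532310188 F [-0.2931 -0.466  -0.086 ] T [ 0.0772  0.4578 -0.0119] gap 0.6008783470830676
world x,y,z mm in tool: [-0.8332  0.1822  0.522 ] [ 0.1547  0.9833 -0.0962] [-0.5308  0.0006 -0.8475]
[ 0.674   0.2173 -0.8069  0.1573 -0.4128  0.7749]
[ 0.6741  0.2173 -0.8069  0.1573 -0.413   0.775 ]
[ 0.6741  0.2172 -0.8069  0.1573 -0.4132  0.7749]
```

View pics/s15z.png

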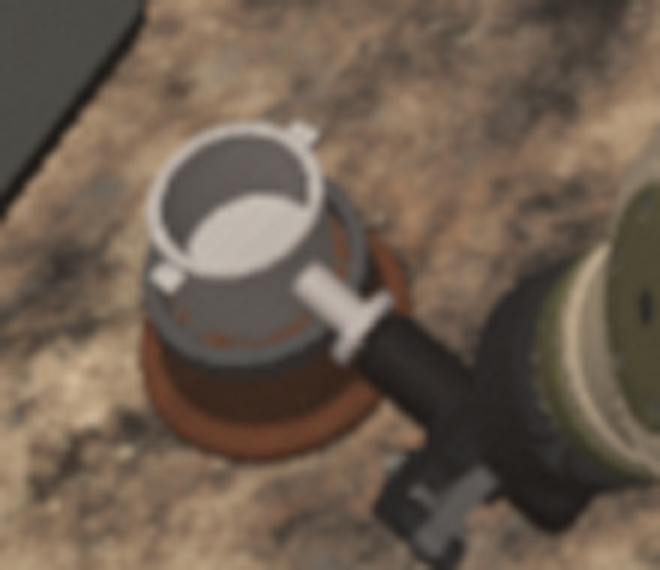

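View pics/t15z.png

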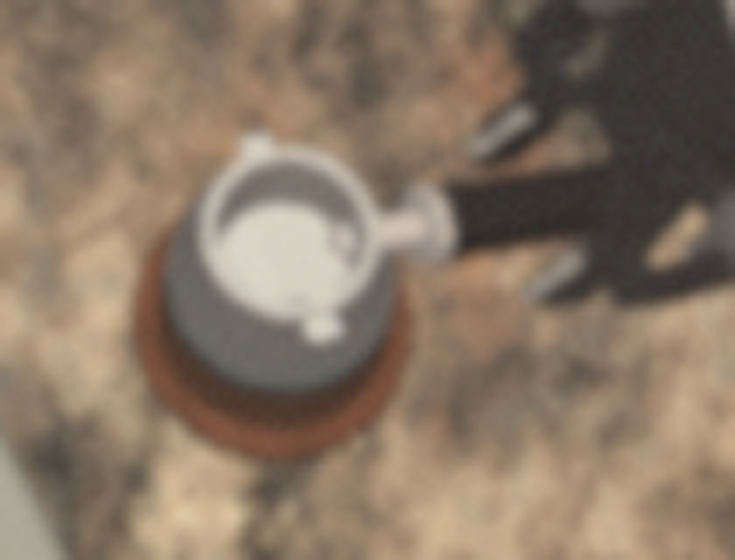

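View pics/w15.png

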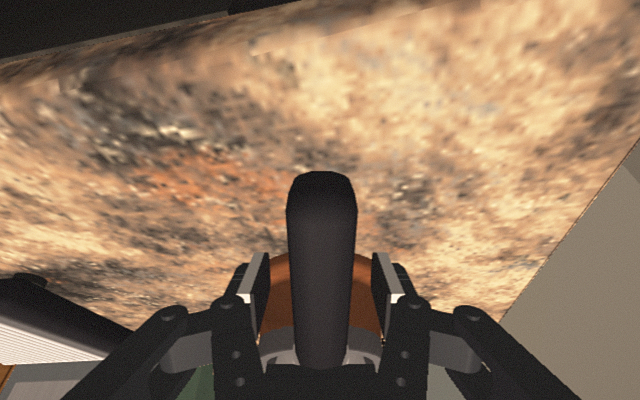

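The rim is back at exactly the starting pixels in both views. The wrist view puts the handle about 1 px right of the jaw centre, while the joint estimate says 1 mm left, so I'll check with wrist-only estimates.

```bash
python3 - 2>&1 <<'E' | tail -12
import io,contextlib
with contextlib.redirect_stdout(io.StringIO()):
    import joint as j
from joint import *
def Z(p,s,off): return (np.array(p,float)+.5)/s-.5+np.array(off)
for free in (0,1):
    names=["ring0","ring1","grid0","grid1","pan0","pan1"]
    def f(q):
        qq=np.r_[q[:13],q[13:19]*free,np.zeros(12)]; o=parts(qq)
        return np.concatenate([o["ring0"],o["ring1"],o["grid0"],o["grid1"],(o["pan0"]),(o["pan1"]),o["rim0"],o["rim1"],o["rim2"],o["lug"]]+[o["pri"][:7]])
    r=least_squares(f,np.r_[.5575,-.004,0,.5325,.281,-.18,.06,-.084,.031,.037,.074,.0558,.0476,np.zeros(6)],loss="soft_l1")
    print(free,r.x[:6],r.x[13:],r.cost)
from rel import *
c=pickle.load(open("pics/w15.pkl","rb")); s=telemetry.observe(); P=np.array(s["eef_pos"]);R=np.array(s["eef_rot"])
for m in (.0,.04,.06): print("axis",m,proj(c,P-m*R[:,2])[0])
h=np.array([np.cos(np.radians(169.6)),np.sin(np.radians(169.6)),0]);g=np.array([.5325,.281,.053])+.105*h
d=h*np.cos(np.radians(18))-np.array([0,0,np.sin(np.radians(18))])
for k in (-.05,0,.05): print("handle",k,proj(c,g+k*d)[0], "toolframe",R.T@(g+k*d-P))
E
python3 - <<'E'
import cv2,numpy as np
g=cv2.cvtColor(cv2.imread("pics/w15.png"),cv2.COLOR_BGR2GRAY).astype(int)
for r in (190,205,220,235,250): 
    row=np.convolve(g[r-2:r+3].mean(0),np.ones(3)/3,'same'); d=np.diff(row)
    a=270+np.argmin(d[270:300]); b=345+np.argmax(d[345:370]); print(r,a,b,(a+b)/2+.5)
E
```

```text
0 [ 0.5576 -0.0045  0.0026  0.5324  0.2808 -0.1793] [0. 0. 0. 0. 0. 0.] 7.781605512132021
1 [ 0.5565 -0.0039  0.0017  0.532   0.2813 -0.1815] [ 0.0001 -0.0001  0.      0.0018 -0.001  -0.0017] 7.308217691488476
axis 0.0 [320.8514 232.9174]
axis 0.04 [320.9681 265.3547]
axis 0.06 [321.0498 288.0669]
handle -0.05 [319.4749 353.0427] toolframe [-0.05   -0.0008 -0.0471]
handle 0 [319.1327 289.9607] toolframe [-0.0015 -0.0009 -0.0593]
handle 0.05 [318.6305 197.3787] toolframe [ 0.047  -0.001  -0.0715]
190 288 353 321.0
205 285 356 321.0
220 285 356 321.0
235 286 355 321.0
250 287 354 321.0
```

In w15 the handle lies exactly on the jaw axis (column 321.0), so the in-hand lateral offset is 0 rather than -0.9 mm. That explains the catch. Regrasping and storing the corrected grip.

```bash
python3 -m creep '[[0,0,0,0,0,0,30],[0,0,0,0,0,0,0],[0,0,0,0,0,0,0],[0,0,0,0,0,0,0],[0,0,0,0,0,0,0],[0,0,0,0,0,0,0]]'
python3 - <<'E'
from rel import *
s=telemetry.observe(); P=np.array(s["eef_pos"]); R=np.array(s["eef_rot"])
yaw=np.arctan2(R[1,0],R[0,0])-np.pi
Rp=Rot.from_euler('z',yaw).as_matrix(); o=R.T@(np.array([.5325,.281,.05])-P); print(np.degrees(yaw)%360,o,s["contact_force"])
o[1]=0; np.savez("grip.npz",o=o,R=R.T@Rp)
E
python3 -m creep '[[-0.005,0,-0.008,0,0,0,0],[-0.011,0,-0.017,0,0,0,0],[-0.016,0,-0.0255,0,0,0,0],[-0.021,0,-0.034,0,0,0,0],[-0.0265,0,-0.0425,0,0,0,0],[-0.032,0,-0.051,0,0,0,0],[-0.032,0,-0.051,0,0,0,0],[-0.032,0,-0.051,0,0,0,0]]'; python3 st.py
python3 snap.py scene s16; python3 snap.py side t16
python3 - <<'E'
import cv2
for n,k,off,sz in (("s16",6,(205,235),(110,95)),("t16",7,(330,265),(105,80))):
    im=cv2.imread(f"pics/{n}.png"); cv2.imwrite(f"pics/{n}z.png",cv2.resize(im[off[1]:off[1]+sz[1],off[0]:off[0]+sz[0]],None,fx=k,fy=k,interpolation=cv2.INTER_CUBIC))
E
```

```text
time: 18.43
eef_pos: [0.4592, 0.2953, 0.0023]
eef_rot: [[-0.833, 0.183, 0.523], [0.155, 0.983, -0.097], [-0.532, 0.0, -0.847]]
contact_force: [-1.0, 1.0, 0.5]
finger_gap: 0.293
349.468807069908 [-0.0886 -0.0007 -0.0007] [-0.9706  0.9904  0.5192]
time: 19.1
eef_pos: [0.4589, 0.2953, 0.0621]
eef_rot: [[-0.833, 0.182, 0.522], [0.155, 0.983, -0.096], [-0.531, 0.001, -0.847]]
contact_force: [0.2, 0.9, -4.4]
finger_gap: 0.296
pf [0.5323 0.2817 0.1098] rim z 0.16781742099408883 hang 169.4810824587141 tilt 0.04449612076550188 F [ 0.2053  0.9372 -4.3861] T [ 0.223   1.1702 -0.0061] gap 0.2963068342273907
world x,y,z mm in tool: [-0.8332  0.1823  0.5221] [ 0.1548  0.9832 -0.0963] [-0.5309  0.0006 -0.8474]
[ 0.674   0.1139 -0.7329  0.3357 -0.4128  0.775 ]
[ 0.674   0.1143 -0.7332  0.3357 -0.4129  0.7751]
```

View pics/s16z.png

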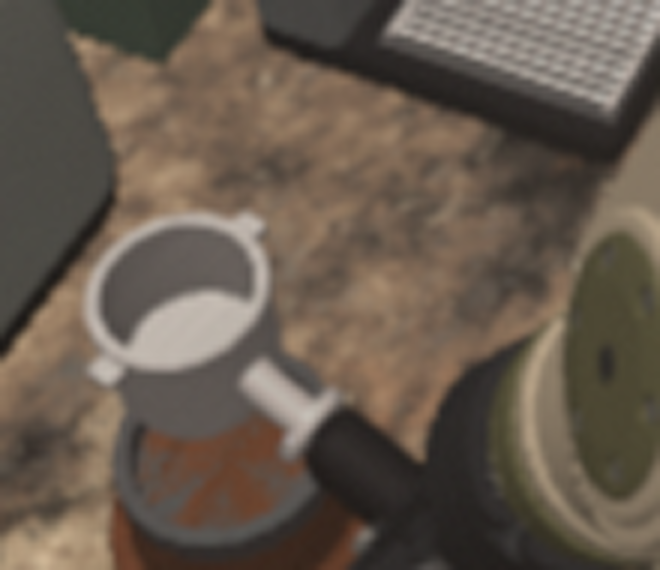

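View pics/t16z.png

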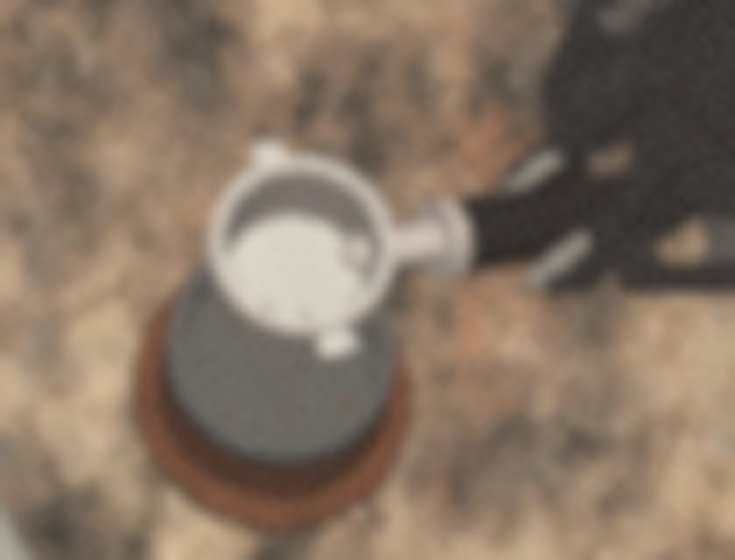

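```bash
python3 - <<'E'
from plan import *
rows((.557,-.004,.105),125,14)
E
```

```text
[-0.0046, -0.0156, 0.0032] [1.7, -0.0, 2.7]
[-0.0094, -0.0311, 0.0065] [3.4, -0.0, 5.4]
[-0.0144, -0.0467, 0.01] [5.1, -0.0, 8.1]
[-0.0196, -0.0624, 0.0135] [6.8, -0.0, 10.8]
[-0.025, -0.0781, 0.0172] [8.4, -0.0, 13.5]
[-0.0305, -0.0938, 0.021] [10.1, -0.0, 16.1]
[-0.0363, -0.1096, 0.0249] [11.8, -0.0, 18.8]
[-0.0422, -0.1255, 0.029] [13.5, -0.0, 21.5]
[-0.0483, -0.1415, 0.0331] [15.2, -0.0, 24.2]
[-0.0546, -0.1577, 0.0373] [16.9, -0.0, 26.9]
[-0.061, -0.1739, 0.0417] [18.6, -0.0, 29.6]
[-0.0676, -0.1903, 0.0461] [20.3, -0.0, 32.3]
[-0.0743, -0.2068, 0.0507] [22.0, -0.0, 35.0]
[-0.0812, -0.2235, 0.0553] [23.6, -0.0, 37.7]
```

```bash
python3 -m creep '[[-0.0046,-0.0156,0.003,1.7,0,2.7,0],[-0.0094,-0.031,0.0065,3.4,0,5.4,0],[-0.0144,-0.0467,0.01,5.1,0,8.1,0],[-0.0196,-0.0624,0.0135,6.8,0,10.8,0],[-0.025,-0.078,0.017,8.4,0,13.5,0],[-0.0305,-0.094,0.021,10.1,0,16.1,0],[-0.0363,-0.1096,0.025,11.8,0,18.8,0],[-0.042,-0.1255,0.029,13.5,0,21.5,0],[-0.0483,-0.1415,0.033,15.2,0,24.2,0],[-0.0546,-0.1577,0.037,16.9,0,26.9,0],[-0.061,-0.174,0.0417,18.6,0,29.6,0],[-0.0676,-0.19,0.046,20.3,0,32.3,0],[-0.0743,-0.207,0.0507,22,0,35,0],[-0.0812,-0.2235,0.0553,23.6,0,37.7,0],[-0.0812,-0.2235,0.0553,23.6,0,37.7,0],[-0.0812,-0.2235,0.0553,23.6,0,37.7,0],[-0.0812,-0.2235,0.0553,23.6,0,37.7,0]]'; python3 st.py; python3 snap.py wrist w17; python3 st.py
```

```text
time: 20.62
eef_pos: [0.5142, 0.0578, 0.0578]
eef_rot: [[-0.487, 0.819, 0.304], [0.694, 0.574, -0.434], [-0.53, -0.0, -0.848]]
contact_force: [-0.5, -1.0, -3.4]
finger_gap: 0.297
pf [ 0.5571 -0.0034  0.1054] rim z 0.16336043917027138 hang 125.0226190291743 tilt 0.10499125785411748 F [-0.5187 -0.9722 -3.4305] T [0.9033 0.6609 0.0398] gap 0.2968788389337221
world x,y,z mm in tool: [-0.4869  0.8188  0.3042] [ 0.6943  0.5741 -0.4341] [-0.53   -0.0002 -0.848 ]
[ 0.2872  0.1994 -0.6125  0.5619 -0.5265  1.1927]
pf [ 0.5571 -0.0031  0.1056] rim z 0.16356722599087392 hang 125.05463543978676 tilt 0.08942898509697332 F [-1.205  -0.7578 -3.7841] T [ 0.8883  0.6345 -0.0314] gap 0.29684640516499367
world x,y,z mm in tool: [-0.4871  0.8185  0.3046] [ 0.6939  0.5745 -0.434 ] [-0.5302 -0.     -0.8478]
```

```bash
python3 -m creep '[[-0.0008,-0.0007,0.0005,0,0,0,0],[-0.002,-0.0007,-0.0015,0,0,0,0],[-0.0035,-0.0007,-0.0038,0,0,0,0],[-0.0045,-0.0007,-0.0055,0,0,0,0],[-0.0045,-0.0007,-0.0055,0,0,0,0]]'; python3 st.py; python3 -m creep '[[-0.0005,0,-0.0008,0,0,0,0],[-0.001,0,-0.0017,0,0,0,0],[-0.001,0,-0.0017,0,0,0,0],[-0.001,0,-0.0017,0,0,0,0]]'; python3 st.py
```

```text
time: 21.08
eef_pos: [0.5145, 0.057, 0.0658]
eef_rot: [[-0.487, 0.819, 0.305], [0.694, 0.574, -0.433], [-0.53, 0.001, -0.848]]
contact_force: [-1.1, 1.7, -5.1]
finger_gap: 0.3
pf [ 0.5573 -0.0042  0.1134] rim z 0.1714293588125691 hang 125.03939926608683 tilt 0.10500548179760202 F [-1.1457  1.6883 -5.0911] T [1.3169 0.908  0.0816] gap 0.2999701986209896
world x,y,z mm in tool: [-0.4866  0.8186  0.3052] [ 0.6945  0.5743 -0.4334] [-0.5301  0.001  -0.848 ]
time: 21.42
eef_pos: [0.5141, 0.0568, 0.0671]
eef_rot: [[-0.487, 0.819, 0.304], [0.694, 0.574, -0.434], [-0.53, 0.0, -0.848]]
contact_force: [-1.6, 2.8, -6.9]
finger_gap: 0.296
pf [ 0.5571 -0.0044  0.1147] rim z 0.17266333448167956 hang 125.02041325963961 tilt 0.11535318763297682 F [-1.5607  2.7812 -6.8995] T [1.865  1.4537 0.0577] gap 0.2962666083309023
world x,y,z mm in tool: [-0.4868  0.8188  0.3042] [ 0.6945  0.5741 -0.4338] [-0.5298  0.     -0.8481]
```

Contact again at rim 0.1727, with the reaction now outward along the handle. I'll keep contact light so the grip doesn't pitch: ease down 1 mm, then slide outward along the handle in 1 mm steps and watch the force.

```bash
cat > s.py <<'E'
from plan import *
o,h,t,_=pfpose(); s=telemetry.observe()
print("  pf",np.round(o*1e3,1),"rim",round((o[2]+.058)*1e3,1),"hang",round(h,1),"dF",np.round(np.array(s["contact_force"])-[-.6,-.5,-3.6],1),"dT",np.round(np.array(s["wrist_torque"])-[.9,.66,0],2),"gap",round(s["finger_gap"],3))
E
python3 -m creep '[[0.0005,0,0.0009,0,0,0,0],[0.0005,0,0.0009,0,0,0,0]]' >/dev/null; python3 s.py
python3 -m creep '[[0.0009,0,-0.0005,0,0,0,0],[0.0009,0,-0.0005,0,0,0,0]]'>/dev/null; python3 s.py
python3 -m creep '[[0.0009,0,-0.0005,0,0,0,0],[0.0009,0,-0.0005,0,0,0,0]]'>/dev/null; python3 s.py
python3 -m creep '[[0.0009,0,-0.0005,0,0,0,0],[0.0009,0,-0.0005,0,0,0,0]]'; python3 s.py
```

```text
pf [557.7  -4.9 114.4] rim 172.4 hang 125.0 dF [-1.   1.8 -3.1] dT [ 0.61  0.61 -0.03] gap 0.294
  pf [557.5  -4.2 114.9] rim 172.9 hang 124.9 dF [-0.3 -0.2 -1.5] dT [ 0.3   0.24 -0.17] gap 0.3
  pf [556.9  -3.2 114.9] rim 172.9 hang 125.0 dF [ 0.7 -0.2 -1.5] dT [ 0.22  0.19 -0.06] gap 0.298
time: 22.08
eef_pos: [0.5135, 0.059, 0.067]
eef_rot: [[-0.485, 0.819, 0.306], [0.694, 0.573, -0.435], [-0.532, 0.002, -0.847]]
contact_force: [-0.4, -2.0, -5.2]
finger_gap: 0.299
  pf [556.3  -2.2 114.8] rim 172.8 hang 125.0 dF [ 0.2 -1.5 -1.6] dT [ 0.13  0.1  -0.06] gap 0.299
```

```bash
python3 -m creep '[[-0.0009,0,0.0005,0,0,0,0],[-0.0009,0,0.0005,0,0,0,0]]' >/dev/null; python3 s.py
python3 -m creep '[[-0.0005,0,-0.0009,0,0,0,0],[-0.0005,0,-0.0009,0,0,0,0],[-0.0005,0,-0.0009,0,0,0,0]]'>/dev/null; python3 s.py
python3 -m creep '[[-0.0005,0,-0.0009,0,0,0,0],[-0.0005,0,-0.0009,0,0,0,0],[-0.0005,0,-0.0009,0,0,0,0]]'>/dev/null; python3 s.py; python3 snap.py wrist w18
python3 - <<'E'
import cv2,numpy as np
for n in ("w11","w17","w18"):
    g=cv2.cvtColor(cv2.imread(f"pics/{n}.png"),cv2.COLOR_BGR2GRAY).astype(int); o=[]
    for r in (190,205,220,235,250):
        row=np.convolve(g[r-2:r+3].mean(0),np.ones(3)/3,'same'); d=np.diff(row)
        a=270+np.argmin(d[270:300]); b=345+np.argmax(d[345:370]); o.append((a,b,b-a))
    col=g[:,316:326].mean(1); print(n,o,"bottom edge",[int(v) for v in col[345:375:2]])
E
```

```text
pf [556.9  -3.  114.6] rim 172.6 hang 125.0 dF [ 1.   0.5 -0. ] dT [0.12 0.1  0.02] gap 0.3
  pf [556.5  -2.9 115.2] rim 173.2 hang 125.0 dF [ 2.  -0.1 -2.4] dT [0.41 0.25 0.21] gap 0.296
  pf [556.2  -2.8 116. ] rim 174.0 hang 125.0 dF [ 0.8  1.3 -2.5] dT [0.61 0.44 0.14] gap 0.3
[ 0.2887  0.1846 -0.5999  0.59   -0.527   1.1954]
w11 [(np.int64(287), np.int64(353), np.int64(66)), (np.int64(283), np.int64(369), np.int64(86)), (np.int64(285), np.int64(356), np.int64(71)), (np.int64(286), np.int64(354), np.int64(68)), (np.int64(287), np.int64(353), np.int64(66))] bottom edge [56, 55, 54, 55, 53, 53, 54, 53, 55, 54, 49, 90, 96, 38, 40]
w17 [(np.int64(287), np.int64(369), np.int64(82)), (np.int64(284), np.int64(355), np.int64(71)), (np.int64(284), np.int64(355), np.int64(71)), (np.int64(285), np.int64(354), np.int64(69)), (np.int64(286), np.int64(353), np.int64(67))] bottom edge [56, 56, 56, 56, 55, 55, 56, 54, 53, 54, 55, 54, 44, 39, 40]
w18 [(np.int64(288), np.int64(352), np.int64(64)), (np.int64(284), np.int64(355), np.int64(71)), (np.int64(283), np.int64(355), np.int64(72)), (np.int64(285), np.int64(354), np.int64(69)), (np.int64(286), np.int64(353), np.int64(67))] bottom edge [56, 56, 57, 55, 56, 54, 55, 54, 55, 55, 54, 62, 96, 37, 39]
```

```bash
python3 - <<'E'
import cv2,numpy as np
for n in ("w8","w9","w15","w11","w12","w13","w17","w18"):
    im=cv2.imread(f"pics/{n}.png"); g=cv2.cvtColor(im,cv2.COLOR_BGR2GRAY).astype(int)
    col=g[:,318:324].mean(1); print(n,"bot",[int(v) for v in col[350:376]],"top",[int(v) for v in col[158:180:2]])
E
```

```text
w8 bot [48, 48, 48, 47, 46, 47, 47, 45, 44, 45, 47, 47, 46, 45, 47, 46, 46, 47, 44, 38, 32, 34, 33, 33, 32, 31] top [113, 122, 133, 139, 141, 101, 21, 26, 27, 24, 25]
w9 bot [47, 46, 48, 46, 47, 44, 47, 46, 48, 46, 43, 46, 46, 44, 43, 45, 44, 52, 87, 94, 36, 28, 29, 34, 31, 28] top [117, 125, 133, 140, 133, 16, 26, 28, 28, 26, 27]
w15 bot [48, 48, 47, 49, 49, 49, 48, 47, 48, 48, 46, 47, 47, 48, 48, 47, 47, 49, 45, 43, 33, 34, 37, 34, 32, 31] top [124, 116, 124, 133, 140, 142, 131, 19, 26, 27, 26]
w11 bot [54, 55, 55, 53, 54, 54, 53, 53, 52, 53, 56, 54, 54, 54, 53, 50, 56, 90, 142, 108, 43, 38, 37, 40, 36, 38] top [82, 84, 93, 99, 101, 28, 31, 33, 31, 30, 28]
w12 bot [54, 55, 55, 55, 57, 54, 52, 64, 109, 148, 147, 144, 144, 141, 153, 219, 254, 254, 254, 221, 67, 29, 39, 42, 41, 37] top [40, 44, 47, 48, 54, 54, 30, 27, 29, 33, 33]
w13 bot [56, 54, 54, 53, 52, 55, 52, 57, 93, 146, 146, 142, 141, 140, 140, 187, 251, 254, 254, 219, 64, 30, 40, 40, 40, 39] top [94, 96, 93, 93, 91, 89, 32, 31, 29, 33, 35]
w17 bot [58, 56, 56, 56, 55, 54, 54, 56, 53, 54, 54, 54, 56, 54, 53, 55, 55, 53, 54, 46, 41, 39, 40, 38, 37, 38] top [86, 87, 77, 40, 30, 31, 32, 31, 31, 30, 31]
w18 bot [55, 54, 56, 56, 56, 54, 55, 53, 56, 54, 54, 56, 54, 54, 54, 54, 51, 62, 103, 110, 45, 37, 42, 38, 39, 40] top [31, 33, 33, 36, 36, 39, 42, 32, 34, 32, 31]
```

```bash
python3 - <<'E'
from rel import *
c=pickle.load(open("pics/w15.pkl","rb"))
s=telemetry.observe()
# camera in tool frame: use w18 (static now)
c=pickle.load(open("pics/w18.pkl","rb")); P=np.array(s["eef_pos"]);R=np.array(s["eef_rot"])
ct=dict(K=c["K"],p=R.T@(c["p"]-P),R=R.T@c["R"]); print(ct["p"])
g=np.load("grip.npz")
# handle points in pf frame: end & inner, top/bottom
d=np.array([-np.cos(np.radians(18)),0,-np.sin(np.radians(18))]); n=np.array([-np.sin(np.radians(18)),0,np.cos(np.radians(18))])
G=np.array([-.105,0,.003])
pts={"endtop":G+.0525*d+.010*n,"endmid":G+.0525*d,"endbot":G+.0525*d-.012*n,"intop":G-.0525*d+.015*n,"inbot":G-.0525*d-.015*n,"collar":G-.056*d+.018*n}
for th in (-4,-2,0,2,4,7):
    Rr=Rot.from_euler('y',th,degrees=True).as_matrix()
    print(th,{k:float(np.round(proj(ct,g["o"]+g["R"]@(G+Rr@(p-G)))[0][1],1)) for k,p in pts.items()}, "rim dx,dz", np.round(1e3*(Rr@(np.array([0,0,.058])-G)-(np.array([0,0,.058])-G)),1))
E
```

```text
[ 0.0825 -0.0006 -0.1815]
-4 {'endtop': 197.7, 'endmid': 185.1, 'endbot': 172.3, 'intop': 389.0, 'inbot': 336.8, 'collar': 399.3} rim dx,dz [-4.1  0.   7.2]
-2 {'endtop': 201.2, 'endmid': 187.4, 'endbot': 173.3, 'intop': 385.8, 'inbot': 333.5, 'collar': 395.8} rim dx,dz [-2.   0.   3.6]
0 {'endtop': 205.0, 'endmid': 189.8, 'endbot': 174.4, 'intop': 382.7, 'inbot': 330.2, 'collar': 392.4} rim dx,dz [0. 0. 0.]
2 {'endtop': 208.9, 'endmid': 192.5, 'endbot': 175.7, 'intop': 379.5, 'inbot': 326.8, 'collar': 388.9} rim dx,dz [ 1.9  0.  -3.7]
4 {'endtop': 213.1, 'endmid': 195.4, 'endbot': 177.3, 'intop': 376.3, 'inbot': 323.5, 'collar': 385.5} rim dx,dz [ 3.6  0.  -7.5]
7 {'endtop': 219.9, 'endmid': 200.2, 'endbot': 180.0, 'intop': 371.4, 'inbot': 318.6, 'collar': 380.2} rim dx,dz [  5.9   0.  -13.2]
```

The handle's image shows a 1.2° pitch-down from this contact. The onset at rim height of about 0.170 means the rim is again meeting the flat underside, so a few mm of offset remain that I can't see. I'll measure it by touch: back out along the handle, raise the rim to beside the ring (170–192 mm) and touch its 52 mm outer wall.

```bash
python3 -m creep '[[0.002,0,0.0034,0,0,0,0],[0.0042,0,0.0068,0,0,0,0],[0.0042,0,0.0068,0,0,0,0],[0.025,0,-0.006,0,0,0,0],[0.046,0,-0.019,0,0,0,0],[0.067,0,-0.0325,0,0,0,0],[0.089,0,-0.0462,0,0,0,0],[0.089,0,-0.0462,0,0,0,0],[0.0855,0,-0.0515,0,0,0,0],[0.0825,0,-0.0565,0,0,0,0],[0.0795,0,-0.0615,0,0,0,0],[0.0795,0,-0.0615,0,0,0,0],[0.0795,0,-0.0615,0,0,0,0]]'; python3 s.py; python3 snap.py scene s19; python3 snap.py side t19
python3 - <<'E'
import cv2
for n,k,off,sz in (("s19",5,(230,180),(110,95)),("t19",5,(280,190),(110,95))):
    im=cv2.imread(f"pics/{n}.png"); cv2.imwrite(f"pics/{n}z.png",cv2.resize(im[off[1]:off[1]+sz[1],off[0]:off[0]+sz[0]],None,fx=k,fy=k,interpolation=cv2.INTER_CUBIC))
E
```

```text
time: 23.88
eef_pos: [0.4573, 0.1399, 0.0795]
eef_rot: [[-0.483, 0.82, 0.306], [0.696, 0.572, -0.434], [-0.531, 0.003, -0.847]]
contact_force: [0.0, 0.6, -3.4]
finger_gap: 0.295
  pf [499.9  78.6 127.2] rim 185.2 hang 124.9 dF [0.6 1.1 0.2] dT [ 0.01 -0.01  0.03] gap 0.295
[ 0.5048  0.1929 -0.5506  0.7596 -0.5563  1.4474]
[ 0.505   0.1933 -0.551   0.7596 -0.5563  1.4474]
```

View pics/s19z.png

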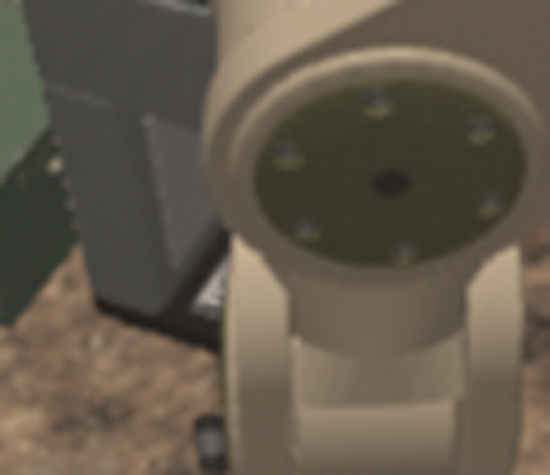

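View pics/t19z.png

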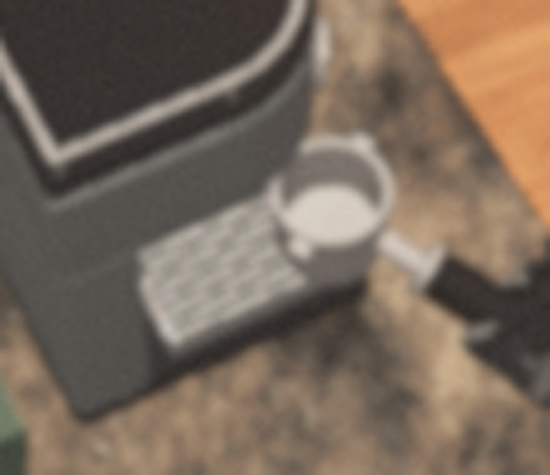

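```bash
python3 - <<'E'
from fixc import *
import plan
o,h,t,_=plan.pfpose(); c=fix(pickle.load(open("pics/t19.pkl","rb")),"t")
u=np.array([-.574,.819,0])
im=cv2.resize(cv2.imread("pics/t19.png")[210:270,320:400],None,fx=9,fy=9,interpolation=cv2.INTER_CUBIC)
th=np.linspace(0,2*np.pi,100)
for off,dz,col in ((0,0,(0,255,255)),(-.0012,-.0022,(0,255,0))):
    C=o+[0,0,.058+dz]+u*off
    p=proj(c,C+np.c_[.033*np.cos(th),.033*np.sin(th),0*th]); cv2.polylines(im,[np.int32(((p-[320,210]+.5)*9-.5))],True,col,1,cv2.LINE_AA)
    print(proj(c,C))
for sg in (1,-1):
    v=np.array([.819,.574,0])*sg
    p=proj(c,np.array([o+[0,0,.051]+v*.033,o+[0,0,.051]+v*.041])); cv2.polylines(im,[np.int32(((p-[320,210]+.5)*9-.5))],False,(0,0,255),2)
cv2.imwrite("pics/t19o.png",im)
E
```

```text
[[346.3217 227.441 ]]
[[345.8993 227.6543]]
```

View pics/t19o.png

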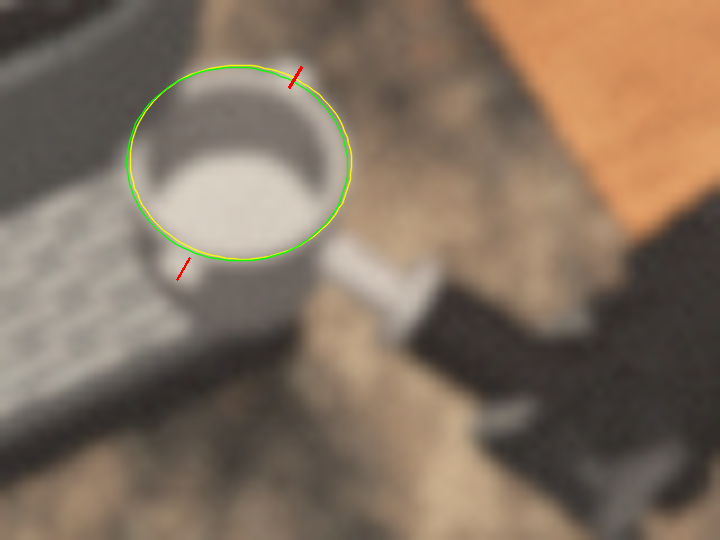

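The side view matches the predicted rim and lugs at this pose. Now I'll approach the ring wall along the handle direction: 10 mm, then fine steps.

```bash
python3 -m creep '[[-0.0028,0,0.0018,0,0,0,0],[-0.0057,0,0.0035,0,0,0,0],[-0.0085,0,0.0053,0,0,0,0],[-0.0093,0,0.0058,0,0,0,0],[-0.0093,0,0.0058,0,0,0,0],[-0.0093,0,0.0058,0,0,0,0]]' >/dev/null; python3 s.py
python3 -m creep '[[-0.0009,0,0.0005,0,0,0,0],[-0.0009,0,0.0005,0,0,0,0]]' >/dev/null; python3 s.py
python3 -m creep '[[-0.0009,0,0.0005,0,0,0,0],[-0.0009,0,0.0005,0,0,0,0]]' >/dev/null; python3 s.py
python3 -m creep '[[-0.0009,0,0.0005,0,0,0,0],[-0.0009,0,0.0005,0,0,0,0]]' >/dev/null; python3 s.py
```

```text
pf [504.7  70.7 125.3] rim 183.3 hang 125.1 dF [-4.8  8.1  0.6] dT [ 0.64  0.43 -0.08] gap 0.298
  pf [504.8  70.5 124.8] rim 182.8 hang 125.1 dF [-8.1 11.9  1.6] dT [ 1.01  0.76 -0.12] gap 0.291
  pf [505.   70.3 124.3] rim 182.3 hang 125.2 dF [-8.1 13.6  0.9] dT [ 1.48  1.02 -0.01] gap 0.298
  pf [505.1  70.2 123.8] rim 181.8 hang 125.2 dF [-12.4  17.9   1.2] dT [ 1.85  1.34 -0.05] gap 0.299
```

It touched about 5 mm earlier than expected, with force exactly along the handle. I'll back off a little and check the pitch in the wrist view and the rim in the side view.

```bash
python3 -m creep '[[0.0035,0,-0.0022,0,0,0,0],[0.0035,0,-0.0022,0,0,0,0],[0.0035,0,-0.0022,0,0,0,0]]' >/dev/null; python3 s.py; python3 snap.py wrist w20; python3 snap.py side t20
python3 - <<'E'
from fixc import *
im=cv2.imread("pics/w20.png"); g=cv2.cvtColor(im,cv2.COLOR_BGR2GRAY).astype(int)
col=g[:,318:324].mean(1); print("bot",[int(v) for v in col[350:376]])
im=cv2.resize(cv2.imread("pics/t20.png")[190:290,270:400],None,fx=6,fy=6,interpolation=cv2.INTER_CUBIC)
import plan
o,h,t,_=plan.pfpose(); c=fix(pickle.load(open("pics/t20.pkl","rb")),"t")
th=np.linspace(0,2*np.pi,100)
def ell(C,r,col):
    p=proj(c,np.array(C)+np.c_[r*np.cos(th),r*np.sin(th),0*th]); cv2.polylines(im,[np.int32(((p-[270,190]+.5)*6-.5))],True,col,1,cv2.LINE_AA)
ell(o+[0,0,.058],.033,(0,255,255)); ell((.5572,-.0042,.17),.052,(0,255,0)); ell((.5572,-.0042,.194),.0735,(255,0,0))
cv2.imwrite("pics/t20o.png",im)
E
```

```text
pf [504.9  70.9 126.3] rim 184.3 hang 125.0 dF [-0.1  2.6  0. ] dT [0.3  0.18 0.02] gap 0.297
[ 0.4839  0.1894 -0.5565  0.7447 -0.5543  1.4213]
[ 0.4838  0.1894 -0.5565  0.7447 -0.5542  1.4213]
bot [52, 52, 50, 48, 52, 50, 51, 50, 52, 50, 50, 50, 49, 52, 49, 49, 49, 47, 58, 79, 40, 32, 37, 39, 33, 34]
```

View pics/w20.png

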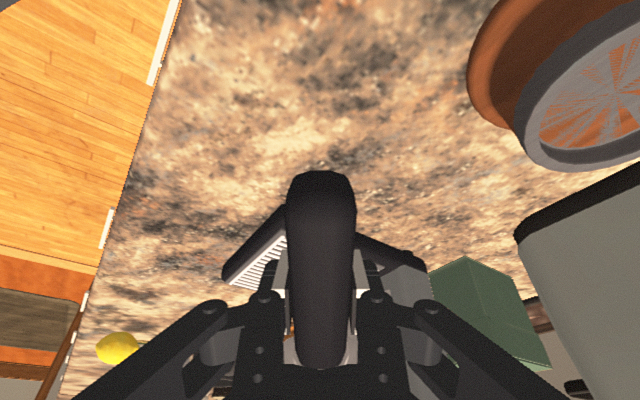

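View pics/t20o.png

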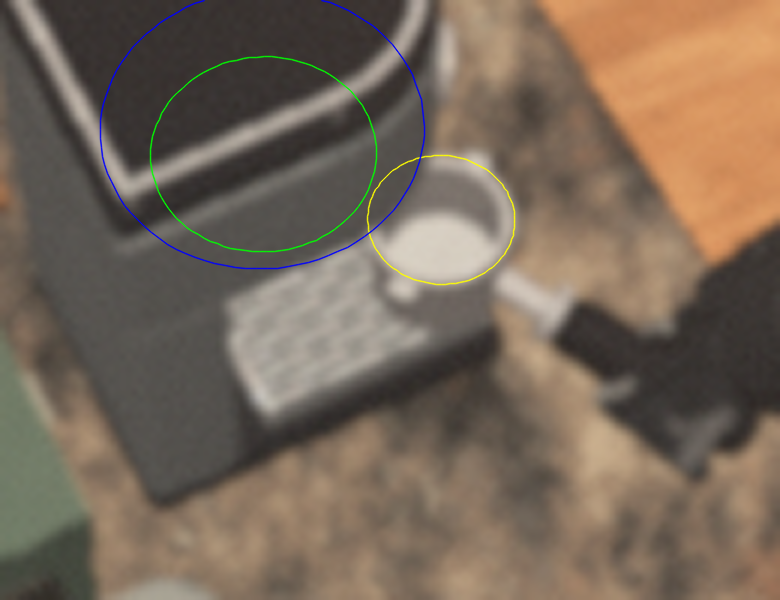

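The contact normal points along 124.7°, so the sideways alignment is right and only the distance along the handle disagrees. A second touch from straight in front will show whether that's the ring, the axis or the grip.

```bash
python3 -m creep '[[0.0075,-0.0123,-0.0046,0,0,0,0],[0.0146,-0.0246,-0.0092,0,0,0,0],[0.004,-0.04,-0.0025,0,0,0,0],[-0.007,-0.0545,0.0043,0,0,0,0],[-0.018,-0.068,0.011,0,0,0,0],[-0.0288,-0.0823,0.0179,0,0,0,0],[-0.0288,-0.0823,0.0179,0,0,0,0],[-0.0288,-0.0823,0.0179,0,0,0,0]]' >/dev/null; python3 s.py
python3 -m creep '[[-0.0012,0.002,0.0008,0,0,0,0],[-0.0024,0.0041,0.0015,0,0,0,0],[-0.0024,0.0041,0.0015,0,0,0,0]]' >/dev/null; python3 s.py
```

```text
pf [454.9  -5.2 126.3] rim 184.3 hang 124.9 dF [1.1 0.5 1.2] dT [0.12 0.   0.03] gap 0.299
  pf [462.9  -3.2 126.9] rim 184.9 hang 125.0 dF [ 1.   0.7 -0.5] dT [ 0.03 -0.06 -0.03] gap 0.298
```

```bash
for i in 1; do python3 -m creep '[[-0.001,0.0016,0.0006,0,0,0,0],[-0.001,0.0016,0.0006,0,0,0,0]]' >/dev/null; done; python3 s.py
python3 -m creep '[[-0.0007,0.0012,0.0005,0,0,0,0],[-0.0007,0.0012,0.0005,0,0,0,0]]' >/dev/null;  python3 s.py
python3 -m creep '[[-0.0007,0.0012,0.0005,0,0,0,0],[-0.0007,0.0012,0.0005,0,0,0,0]]' >/dev/null;  python3 s.py
python3 -m creep '[[-0.0007,0.0012,0.0005,0,0,0,0],[-0.0007,0.0012,0.0005,0,0,0,0]]' >/dev/null;  python3 s.py
```

```text
pf [464.4  -3.6 126.5] rim 184.5 hang 125.0 dF [ 1.  -0.1  0.2] dT [ 0.07 -0.02 -0.03] gap 0.297
  pf [465.1  -4.  126.1] rim 184.1 hang 125.0 dF [-0.6  1.7  0.4] dT [ 0.11  0.07 -0.06] gap 0.301
  pf [465.5  -4.1 125.5] rim 183.5 hang 125.0 dF [-4.5  4.2  1.1] dT [ 0.18  0.43 -0.46] gap 0.295
  pf [465.8  -4.3 124.8] rim 182.8 hang 125.0 dF [-10.1   7.6   2.7] dT [ 0.22  0.63 -0.81] gap 0.296
```

The second touch also comes at about 92 mm instead of 85. Either the axis is displaced or the contact geometry is larger than assumed. One more touch, from the front right, will decide that.

```bash
python3 -m creep '[[0.0029,-0.0049,-0.0018,0,0,0,0],[0.0058,-0.0098,-0.0037,0,0,0,0],[-0.014,-0.026,0.009,0,0,0,0],[-0.0331,-0.0419,0.0206,0,0,0,0],[-0.051,-0.038,0.032,0,0,0,0],[-0.0685,-0.0346,0.0428,0,0,0,0],[-0.0685,-0.0346,0.0428,0,0,0,0],[-0.0685,-0.0346,0.0428,0,0,0,0]]' >/dev/null; python3 s.py; python3 snap.py side t21; python3 snap.py scene s21; python3 -c "
import cv2
v=[cv2.resize(cv2.imread(f'pics/{n}.png')[a:a+100,b:b+130],None,fx=3,fy=3) for n,a,b in (('t21',150,260),('s21',130,240))]
cv2.imwrite('pics/c21.png',cv2.hconcat(v))"
```

```text
pf [486.2 -91.2 126.8] rim 184.8 hang 124.8 dF [0.6 1.  0.8] dT [ 0.07  0.03 -0.04] gap 0.298
[ 0.1092 -0.0342 -0.8234  0.4893 -0.4843  0.9979]
[ 0.1101 -0.0342 -0.8237  0.4894 -0.4842  0.9978]
```

View pics/c21.png

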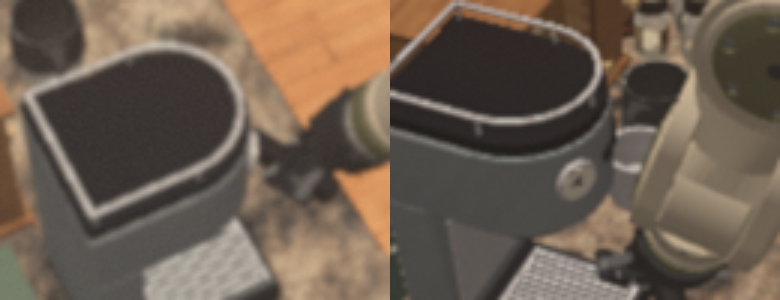

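```bash
python3 -m creep '[[0.0011,0.0048,-0.0007,0,0,0,0],[0.0022,0.0097,-0.0014,0,0,0,0],[0.0022,0.0097,-0.0014,0,0,0,0]]' >/dev/null; python3 s.py
python3 -m creep '[[0.0004,0.002,-0.0003,0,0,0,0],[0.0004,0.002,-0.0003,0,0,0,0]]' >/dev/null;  python3 s.py
python3 -m creep '[[0.0004,0.002,-0.0003,0,0,0,0],[0.0004,0.002,-0.0003,0,0,0,0]]' >/dev/null;  python3 s.py
python3 -m creep '[[0.0004,0.002,-0.0003,0,0,0,0],[0.0004,0.002,-0.0003,0,0,0,0]]' >/dev/null;  python3 s.py
python3 -m creep '[[0.0004,0.002,-0.0003,0,0,0,0],[0.0004,0.002,-0.0003,0,0,0,0]]' >/dev/null;  python3 s.py

```

```text
pf [493.7 -81.2 126.8] rim 184.8 hang 125.1 dF [0.1 0.4 0. ] dT [ 0.02 -0.01 -0.03] gap 0.298
  pf [494.4 -80.2 126.5] rim 184.5 hang 125.1 dF [0.4 0.4 0.2] dT [-0.01 -0.02  0.06] gap 0.296
  pf [495.6 -79.  126.6] rim 184.6 hang 125.0 dF [1.1 0.7 1.2] dT [ 0.01 -0.05  0.01] gap 0.296
  pf [496.9 -77.7 126.7] rim 184.7 hang 125.0 dF [0.6 1.1 0.1] dT [0.07 0.   0.  ] gap 0.295
  pf [497.4 -76.9 126.5] rim 184.5 hang 124.9 dF [-2.1 -2.4  0.8] dT [-0.45  0.19 -0.76] gap 0.296
```

The third touch came at 94.8 mm. That is just what a shifted axis predicts; enlarged geometry would have given 99 mm. I'll solve the axis from the three touches in the hand's own frame.

```bash
python3 - <<'E'
from h import *
from scipy.optimize import least_squares
v=np.array([.8192,.5736]); u=np.array([-.5736,.8192])
def pts():
    t=np.radians(np.arange(0,360,.5)); P=[33*np.c_[np.cos(t),np.sin(t)]]
    for s in (1,-1):
        for a in np.linspace(-6,6,13): P.append((s*41*v+a*u)[None])
    return np.vstack(P)
Q=pts()
C=[(504.6,71.1),(465.0,-3.9),(497.0,-77.5)]
def f(A,r=52): return [np.linalg.norm(np.array(c)+Q-A,axis=1).min()-r for c in C]
for r in (51,52,53):
    s=least_squares(f,[555,-3],kwargs=dict(r=r)); print(r,s.x,s.fun)
s=least_squares(lambda q:f(q[:2],q[2]),[555,-3,52]); print(s.x,s.fun)
E
```

```text
51 [548.9536  -1.9424] [ 1.4547 -1.2105  0.9263]
52 [550.3755  -1.7876] [ 1.0698 -0.9185  0.6782]
53 [551.7915  -1.6393] [ 0.7067 -0.6227  0.4493]
[554.7674  -1.3567  55.1294] [ 0. -0.  0.]
```

```bash
python3 -m creep '[[-0.0014,-0.006,0.0008,0,0,0,0],[-0.0022,-0.0097,0.0014,0,0,0,0],[0.002,-0.0097,0.008,0,0,0,0],[0.009,-0.0095,0.0203,0,0,0,0],[0.009,-0.0095,0.0203,0,0,0,0],[0.015,0.01,0.0165,0,0,0,0],[0.021,0.03,0.013,0,0,0,0],[0.0265,0.05,0.0095,0,0,0,0],[0.032,0.068,0.006,0,0,0,0],[0.0374,0.0858,0.0027,0,0,0,0],[0.0374,0.0858,0.0027,0,0,0,0],[0.0374,0.0858,0.0027,0,0,0,0],[0.0374,0.0858,0.0027,0,0,0,0]]'; python3 s.py
```

```text
time: 29.68
eef_pos: [0.5075, 0.0587, 0.0565]
eef_rot: [[-0.486, 0.819, 0.304], [0.694, 0.574, -0.435], [-0.531, -0.0, -0.848]]
contact_force: [-0.9, -0.2, -2.3]
finger_gap: 0.295
  pf [550.3  -2.4 104.2] rim 162.2 hang 125.0 dF [-0.3  0.3  1.3] dT [ 0.    0.01 -0.01] gap 0.295
```

```bash
python3 -m creep '[[-0.0008,0.0012,-0.0013,0,0,0,0],[-0.0025,0.0012,-0.004,0,0,0,0],[-0.0048,0.0012,-0.0076,0,0,0,0],[-0.0048,0.0012,-0.0076,0,0,0,0],[-0.0048,0.0012,-0.0076,0,0,0,0]]' >/dev/null; python3 s.py;  python3 -m creep '[[-0.0008,0,-0.0013,0,0,0,0],[-0.0011,0,-0.0017,0,0,0,0],[-0.0011,0,-0.0017,0,0,0,0]]' >/dev/null; python3 s.py; python3 -m creep '[[-0.0005,0,-0.0009,0,0,0,0],[-0.0005,0,-0.0009,0,0,0,0]]' >/dev/null; python3 s.py
```

```text
pf [552.3  -1.8 114.3] rim 172.3 hang 125.0 dF [-0.6  0.4  0.1] dT [ 0.06 -0.01  0.04] gap 0.296
  pf [552.   -1.6 115.8] rim 173.8 hang 125.0 dF [0.6 0.1 0.5] dT [-0.    0.01  0.02] gap 0.3
  pf [552.   -1.5 116.7] rim 174.7 hang 125.0 dF [ 0.9  0.5 -0.4] dT [0.06 0.02 0.02] gap 0.297
```

No contact at rim 174.7, so it is entering this time. Continuing in small steps.

```bash
for k in 1 2; do python3 -m creep '[[-0.0005,0,-0.0008,0,0,0,0],[-0.0011,0,-0.0017,0,0,0,0],[-0.0011,0,-0.0017,0,0,0,0]]' >/dev/null; python3 s.py; done
```

```text
pf [552.1  -1.5 118.9] rim 176.9 hang 125.0 dF [1.2 0.3 0.6] dT [-0.01  0.    0.03] gap 0.299
  pf [552.1  -1.6 121. ] rim 179.0 hang 125.0 dF [0.8 1.1 0.2] dT [ 0.04 -0.01 -0.  ] gap 0.293
```

```bash
python3 -m creep '[[-0.0008,0,-0.0013,0,0,0,0],[-0.0016,0,-0.0025,0,0,0,0],[-0.0016,0,-0.0025,0,0,0,0]]' >/dev/null; python3 s.py;  python3 -m creep '[[-0.0005,0,-0.0008,0,0,0,0],[-0.0011,0,-0.0017,0,0,0,0],[-0.0011,0,-0.0017,0,0,0,0]]' >/dev/null; python3 s.py; python3 -m creep '[[-0.0005,0,-0.0009,0,0,0,0],[-0.0008,0,-0.0013,0,0,0,0],[-0.0008,0,-0.0013,0,0,0,0]]' >/dev/null; python3 s.py
```

```text
pf [552.2  -1.6 124.1] rim 182.1 hang 125.0 dF [ 0.9  1.  -0.6] dT [ 0.05 -0.02  0.02] gap 0.296
  pf [552.2  -1.6 126. ] rim 184.0 hang 125.0 dF [1.  0.6 0.7] dT [ 0.03  0.01 -0.03] gap 0.297
  pf [552.1  -1.6 127.4] rim 185.4 hang 125.0 dF [ 1.3 -0.1  0.2] dT [ 0.02  0.01 -0.07] gap 0.294
```

```bash
python3 -m creep '[[-0.0005,0,-0.0009,0,0,0,0],[-0.0008,0,-0.0013,0,0,0,0],[-0.0008,0,-0.0013,0,0,0,0]]' >/dev/null; python3 s.py; python3 -m creep '[[-0.0005,0,-0.0009,0,0,0,0],[-0.0008,0,-0.0013,0,0,0,0],[-0.0008,0,-0.0013,0,0,0,0]]' >/dev/null; python3 s.py
```

```text
pf [552.1  -1.6 128.9] rim 186.9 hang 125.0 dF [1.1 1.  0.5] dT [ 0.   -0.02  0.05] gap 0.295
  pf [551.9  -1.6 130.2] rim 188.2 hang 125.0 dF [ 0.4  0.8 -1.3] dT [0.09 0.06 0.01] gap 0.294
```

The seal is reached, and the rim is inside the ring with the lugs above the ledges' start. Now I'll plan the turn about the axis, rising with the ledge.

```bash
python3 - <<'E'
from plan import *
o,h,_,_=pfpose(); print(o,h)
# real offset e along -u (1.2mm) => nominal centre as function of hang
A=np.array([.5526,-.0025])
def nom(hang,z):
    a=np.radians(hang); return np.r_[A+.0012*np.array([np.cos(a),np.sin(a)]),z]
print(nom(125,0),nom(180,0))
s=telemetry.observe(); B=(np.array(s["eef_pos"]),np.array(s["eef_rot"]))
for i in range(0,11):
    hang=125+2.8*i; z=.1309+.0022*i/10
    P,R=toolpose(nom(hang,z),hang); t,r=rel(P,R,*B); print(i,np.round(t,4).tolist(),np.round(r,1).tolist())
E
```

```text
[ 0.5519 -0.0016  0.1302] 124.9948762396409
[ 0.5519 -0.0015  0.    ] [ 0.5514 -0.0025  0.    ]
0 [-0.0004, -0.0, -0.0006] [0.0, -0.1, -0.0]
1 [-0.0006, -0.0037, -0.0007] [-1.5, -0.0, -2.4]
2 [-0.0009, -0.0074, -0.0007] [-2.9, -0.0, -4.8]
3 [-0.0014, -0.0111, -0.0007] [-4.4, -0.0, -7.1]
4 [-0.0021, -0.0147, -0.0005] [-5.9, -0.0, -9.5]
5 [-0.0029, -0.0184, -0.0003] [-7.4, -0.0, -11.9]
6 [-0.0038, -0.0219, 0.0] [-8.9, -0.0, -14.3]
7 [-0.0049, -0.0255, 0.0004] [-10.4, -0.0, -16.6]
8 [-0.0062, -0.0289, 0.001] [-11.9, -0.0, -19.0]
9 [-0.0075, -0.0323, 0.0016] [-13.4, -0.0, -21.4]
10 [-0.0091, -0.0356, 0.0023] [-14.8, -0.0, -23.7]
```

```bash
python3 -m creep '[[-0.0004,0,-0.0006,0,0,0,0],[-0.0006,-0.0037,-0.0007,-1.5,0,-2.4,0],[-0.0009,-0.0074,-0.0007,-2.9,0,-4.8,0],[-0.0014,-0.0111,-0.0007,-4.4,0,-7.1,0],[-0.0021,-0.0147,-0.0005,-5.9,0,-9.5,0],[-0.0029,-0.0184,-0.0003,-7.4,0,-11.9,0],[-0.0029,-0.0184,-0.0003,-7.4,0,-11.9,0]]' >/dev/null; python3 s.py
```

```text
pf [550.3  -2.  131.2] rim 189.2 hang 139.1 dF [ 1.   3.5 -3.5] dT [0.73 0.65 0.52] gap 0.299
```

Turned 14° with small forces, so the lugs are in. Continuing the turn.

```bash
python3 - <<'E'
from plan import *
A=np.array([.5526,-.0025])
def nom(hang,z):
    a=np.radians(hang); return np.r_[A+.0012*np.array([np.cos(a),np.sin(a)]),z]
B=toolpose(nom(139,.132),139)
for i in range(1,9):
    hang=139+2.8*i; z=.132+.0012*min(1,i/5)
    P,R=toolpose(nom(hang,z),hang); t,r=rel(P,R,*B); print(i,hang,np.round(t,4).tolist(),np.round(r,1).tolist())
E
```

```text
1 141.8 [-0.0002, -0.0037, -0.0002] [-1.5, 0.0, -2.4]
2 144.6 [-0.0006, -0.0074, -0.0002] [-3.0, 0.0, -4.7]
3 147.4 [-0.0011, -0.0111, -0.0002] [-4.5, 0.0, -7.1]
4 150.2 [-0.0017, -0.0147, -0.0001] [-6.0, 0.0, -9.5]
5 153.0 [-0.0025, -0.0184, 0.0002] [-7.4, 0.0, -11.9]
6 155.8 [-0.0034, -0.0219, 0.0007] [-8.9, 0.0, -14.2]
7 158.6 [-0.0044, -0.0254, 0.0013] [-10.4, 0.0, -16.6]
8 161.4 [-0.0055, -0.0289, 0.002] [-11.9, 0.0, -19.0]
```

```bash
python3 -m creep '[[-0.0002,-0.0037,-0.0002,-1.5,0,-2.4,0],[-0.0006,-0.0074,-0.0002,-3,0,-4.7,0],[-0.0011,-0.0111,-0.0002,-4.5,0,-7.1,0],[-0.0017,-0.0147,-0.0001,-6,0,-9.5,0],[-0.0025,-0.0184,0.0002,-7.4,0,-11.9,0],[-0.0025,-0.0184,0.0002,-7.4,0,-11.9,0]]' >/dev/null; python3 s.py
```

```text
pf [551.2  -2.1 133. ] rim 191.0 hang 153.0 dF [ 4.   5.5 -4.3] dT [0.55 0.52 1.15] gap 0.294
```

```bash
python3 - <<'E'
from plan import *
A=np.array([.5526,-.0025])
def nom(hang,z):
    a=np.radians(hang); return np.r_[A+.0012*np.array([np.cos(a),np.sin(a)]),z]
B=toolpose(nom(153,.1332),153)
for i in range(1,12):
    hang=153+2.7*i; z=.1332
    P,R=toolpose(nom(hang,z),hang); t,r=rel(P,R,*B); print(i,round(hang,1),np.round(t,4).tolist(),np.round(r,1).tolist())
E
```

```text
1 155.7 [-0.0001, -0.0036, 0.0] [-1.4, 0.0, -2.3]
2 158.4 [-0.0003, -0.0071, 0.0002] [-2.9, 0.0, -4.6]
3 161.1 [-0.0006, -0.0107, 0.0004] [-4.3, 0.0, -6.9]
4 163.8 [-0.0011, -0.0142, 0.0007] [-5.7, 0.0, -9.1]
5 166.5 [-0.0018, -0.0177, 0.0011] [-7.2, 0.0, -11.4]
6 169.2 [-0.0026, -0.0212, 0.0016] [-8.6, 0.0, -13.7]
7 171.9 [-0.0035, -0.0246, 0.0022] [-10.0, 0.0, -16.0]
8 174.6 [-0.0045, -0.0279, 0.0028] [-11.5, 0.0, -18.3]
9 177.3 [-0.0057, -0.0312, 0.0036] [-12.9, 0.0, -20.6]
10 180.0 [-0.007, -0.0344, 0.0044] [-14.4, 0.0, -22.9]
11 182.7 [-0.0084, -0.0376, 0.0053] [-15.8, 0.0, -25.2]
```

```bash
python3 -m creep '[[-0.0001,-0.0036,0,-1.4,0,-2.3,0],[-0.0003,-0.0071,0.0002,-2.9,0,-4.6,0],[-0.0006,-0.0107,0.0004,-4.3,0,-6.9,0],[-0.0011,-0.0142,0.0007,-5.7,0,-9.1,0],[-0.0018,-0.0177,0.0011,-7.2,0,-11.4,0],[-0.0026,-0.0212,0.0016,-8.6,0,-13.7,0]]' ; python3 s.py
```

```text
time: 33.85
eef_pos: [0.4787, 0.0121, 0.086]
eef_rot: [[-0.832, 0.186, 0.522], [0.158, 0.982, -0.098], [-0.531, 0.001, -0.847]]
contact_force: [3.2, 5.0, -5.4]
finger_gap: 0.295
  pf [552.   -1.9 133.7] rim 191.7 hang 169.3 dF [ 3.8  5.5 -1.8] dT [ 0.02 -0.01  0.76] gap 0.295
```

```bash
python3 -m creep '[[-0.0001,-0.0036,0,-1.4,0,-2.3,0],[-0.0003,-0.0071,0.0002,-2.9,0,-4.6,0],[-0.0006,-0.0107,0.0004,-4.3,0,-6.9,0],[-0.0011,-0.0142,0.0007,-5.7,0,-9.1,0],[-0.0014,-0.016,0.0009,-6.5,0,-10.3,0],[-0.0014,-0.016,0.0009,-6.5,0,-10.3,0]]' ; python3 s.py; python3 snap.py scene s25; python3 snap.py side t25; python3 snap.py wrist w25
```

```text
time: 34.35
eef_pos: [0.4773, -0.0046, 0.0859]
eef_rot: [[-0.848, -0.023, 0.53], [-0.018, 1.0, 0.014], [-0.53, 0.002, -0.848]]
contact_force: [2.2, 6.0, -3.8]
finger_gap: 0.299
  pf [552.   -3.  133.5] rim 191.5 hang 181.3 dF [ 2.8  6.5 -0.2] dT [ 0.   -0.22  1.31] gap 0.299
[-0.302  -0.2287 -0.9971  0.2676  0.1711 -0.2767]
[-0.3014 -0.2287 -0.9971  0.2674  0.1704 -0.2763]
[-0.3011 -0.2288 -0.9973  0.267   0.1701 -0.2765]
```

View pics/w25.png

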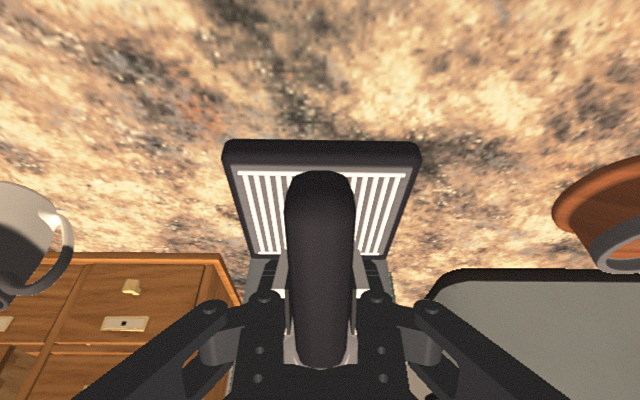

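```bash
python3 -c "
import cv2
v=[cv2.resize(cv2.imread(f'pics/{n}.png')[a:a+110,b:b+130],None,fx=3,fy=3) for n,a,b in (('t25',170,260),('s25',150,230))]
cv2.imwrite('pics/c25.png',cv2.hconcat(v))"
```

```text
(no output)
```

View pics/c25.png

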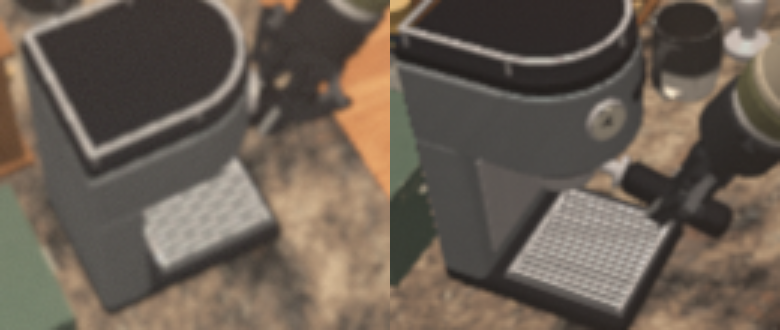

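The handle points straight out (181.3°), hanging in the group. Opening the jaws and checking that it stays.

```bash
python3 -m creep '[[0,0,0,0,0,0,30],[0,0,0,0,0,0,40],[0,0,0,0,0,0,60],[0,0,0,0,0,0,80],[0,0,0,0,0,0,100],[0,0,0,0,0,0,100],[0,0,0,0,0,0,100]]' ; python3 s.py; python3 snap.py wrist w26; python3 snap.py scene s26; python3 -c "
import cv2
v=[cv2.resize(cv2.imread('pics/w26.png'),(560,350)),cv2.resize(cv2.imread('pics/s26.png')[150:258,300:374],None,fx=3.24,fy=3.24)[:350]]
cv2.imwrite('pics/c26.png',cv2.hconcat([v[0],v[1][:350]]) if v[1].shape[0]>=350 else v[0])"
```

```text
time: 35.08
eef_pos: [0.477, -0.0048, 0.0857]
eef_rot: [[-0.847, -0.024, 0.531], [-0.02, 1.0, 0.012], [-0.531, -0.0, -0.847]]
contact_force: [0.1, 1.0, -0.7]
finger_gap: 0.999
  pf [551.6  -3.  133.5] rim 191.5 hang 181.3 dF [0.7 1.5 2.9] dT [-0.92 -0.18 -0.08] gap 0.999
[-0.3025 -0.2299 -0.9993  0.2654  0.171  -0.2791]
[-0.3024 -0.2298 -0.9993  0.2655  0.1711 -0.2792]
```

View pics/c26.png

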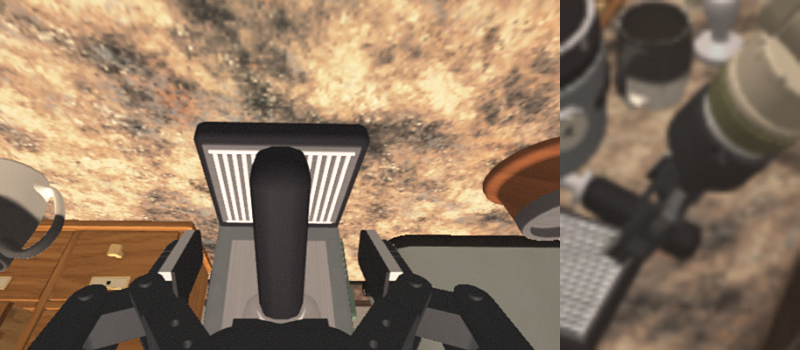

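It stays in the group after opening. Retreating along the tool axis.

```bash
python3 -m creep '[[0,0,-0.01,0,0,0,100],[0,0,-0.02,0,0,0,100],[0,0,-0.035,0,0,0,100],[0,0,-0.05,0,0,0,100],[0,0,-0.065,0,0,0,100],[0,0,-0.08,0,0,0,100],[0,0,-0.095,0,0,0,100],[0,0,-0.11,0,0,0,100],[0,0,-0.12,0,0,0,100],[0,0,-0.12,0,0,0,100],[0,0,-0.12,0,0,0,100]]'; python3 snap.py wrist w27; python3 snap.py scene s27; python3 snap.py side t27
```

```text
time: 36.1
eef_pos: [0.4135, -0.0064, 0.1878]
eef_rot: [[-0.846, -0.023, 0.532], [-0.02, 1.0, 0.012], [-0.532, -0.001, -0.846]]
contact_force: [0.8, 0.7, -0.2]
finger_gap: 0.999
[-0.3941 -0.5109 -0.8654  0.6958  0.2173 -0.3598]
[-0.3939 -0.5102 -0.8657  0.6959  0.2173 -0.3598]
[-0.3939 -0.5099 -0.8659  0.6961  0.2174 -0.3599]
```

View pics/w27.png

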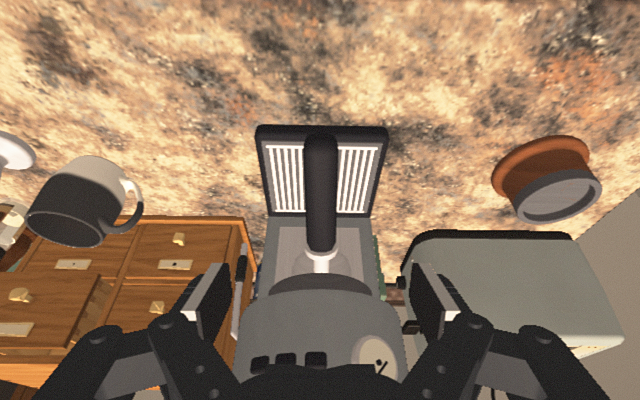

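View pics/s27.png

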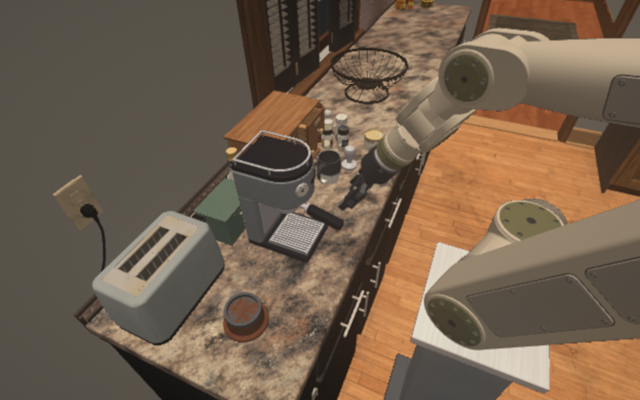

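```bash
python3 - <<'E'
from fixc import *
c=fix(pickle.load(open("pics/w27.pkl","rb")),"w"); s=fix(pickle.load(open("pics/s27.pkl","rb")),"s")
d=np.array([-np.cos(np.radians(18)),0,-np.sin(np.radians(18))]); G=np.array([-.105,0,.003])
im=cv2.resize(cv2.imread("pics/w27.png")[110:310,220:420],None,fx=2.9,fy=2.9,interpolation=cv2.INTER_CUBIC)
ims=cv2.resize(cv2.imread("pics/s27.png")[150:260,230:350],None,fx=5.3,fy=5.3,interpolation=cv2.INTER_CUBIC)
for A,yaw,z,col in (((.5526,-.003),1.0,.1305,(0,255,0)),((.5526,-.003),1.0,.1265,(0,0,255)),((.5572,-.0042),1.0,.1305,(255,255,0))):
    R=Rot.from_euler('z',yaw,degrees=True).as_matrix(); o=np.array([*A,z])
    for w in (-.013,.013):
        P=np.array([o+R@(G+k*d+np.array([0,w,0])) for k in (-.0525,.0525)])
        cv2.polylines(im,[np.int32((proj(c,P)-[220,110]+.5)*2.9)],False,col,1,cv2.LINE_AA)
        cv2.polylines(ims,[np.int32((proj(s,P)-[230,150]+.5)*5.3)],False,col,1,cv2.LINE_AA)
    th=np.linspace(0,6.3,100); P=o+np.c_[.033*np.cos(th),.033*np.sin(th),0*th]
    cv2.polylines(im,[np.int32((proj(c,P)-[220,110]+.5)*2.9)],False,col,1,cv2.LINE_AA)
cv2.imwrite("pics/w27o.png",im); cv2.imwrite("pics/s27o.png",ims)
E
```

```text
(no output)
```

View pics/w27o.png

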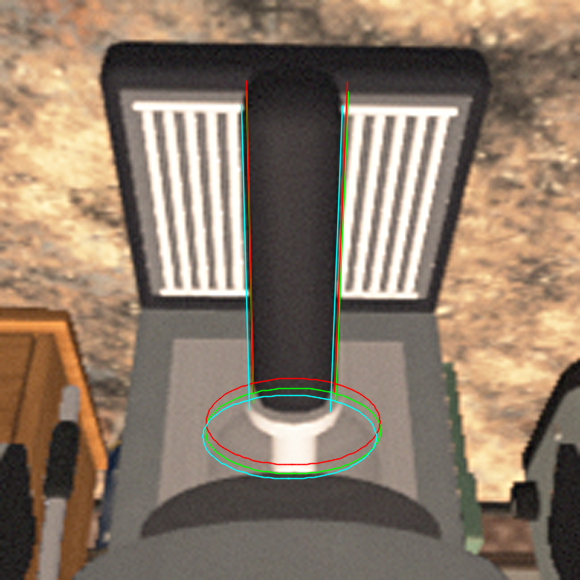

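View pics/s27o.png

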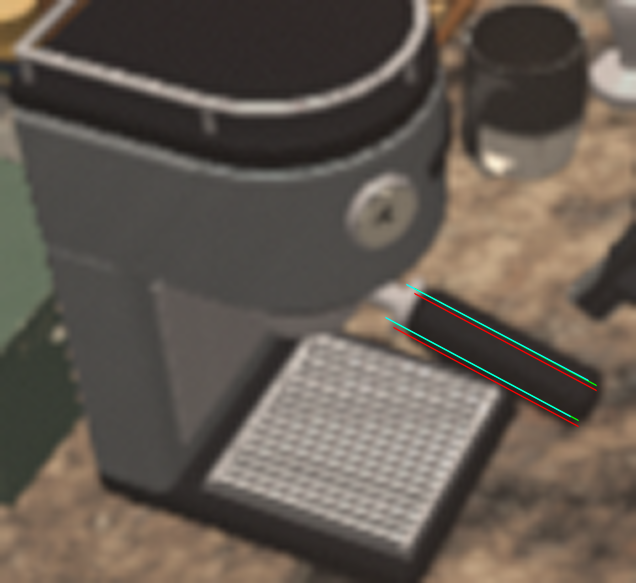

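```bash
python3 - <<'E'
import cv2,numpy as np
im=cv2.imread("pics/w27.png")[225:300,270:375]
g=cv2.cvtColor(im,cv2.COLOR_BGR2GRAY); g=cv2.createCLAHE(4,(4,4)).apply(g)
cv2.imwrite("pics/w27q.png",cv2.resize(g,None,fx=7,fy=7,interpolation=cv2.INTER_CUBIC))
from fixc import *
c=fix(pickle.load(open("pics/w27.pkl","rb")),"w"); th=np.linspace(0,6.3,200)
for A,z in (((.5526,-.003),.1305),((.5526,-.003),.1265),((.5572,-.0042),.1305)):
    p=(proj(c,np.array([*A,z])+np.c_[.033*np.cos(th),.033*np.sin(th),0*th])-[270,225]+.5)*7; print(A,z,p.min(0),p.max(0))
    p=(proj(c,np.array([*A,.17])+np.c_[.052*np.cos(th),.052*np.sin(th),0*th])-[270,225]+.5)*7; print(" ring",p.min(0),p.max(0))
E
```

```text
(0.5526, -0.003) 0.1305 [146.118  132.0761] [568.9588 338.856 ]
 ring [ -3.3612 321.2809] [719.0319 613.768 ]
(0.5526, -0.003) 0.1265 [147.6499 108.5   ] [567.3781 317.1269]
 ring [ -3.3612 321.2809] [719.0319 613.768 ]
(0.5572, -0.0042) 0.1305 [139.9597 148.5269] [558.4413 351.0695]
 ring [ -8.3789 337.6669] [705.9218 623.6301]
```

View pics/w27q.png

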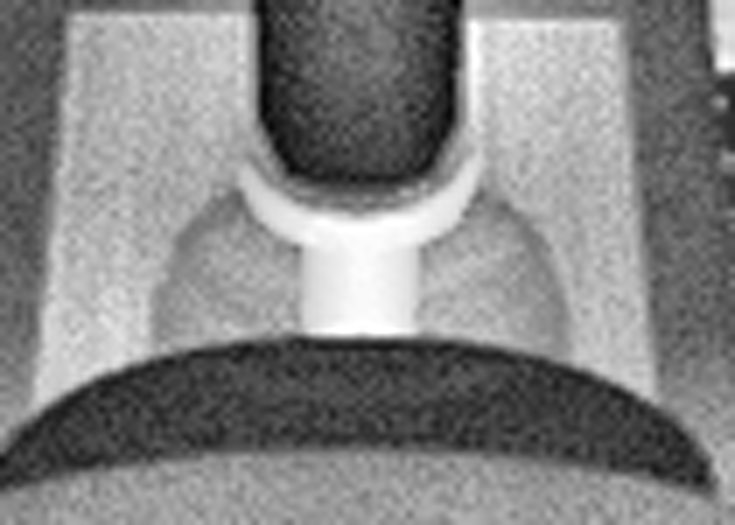

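The locked view shows the holder centred in the ring: holder columns 150–570 and ring 0–715, both centred near 358. The handle is about 1° from straight out and the hand is clear. The mug (329,163) and tamper (349,158) are where they were. Handing in.

```bash
python3 - <<'E'
import cv2,numpy as np
a=cv2.imread("pics/a_scene.png")[140:185,315:360].astype(int); b=cv2.imread("pics/s27.png")[140:185,315:360].astype(int); print("mug/tamper diff",abs(a-b).mean())
from station import arm,telemetry
s=telemetry.observe(); print(s["time"],s["contact_force"]); print(arm.sign_off())
E
```

```text
mug/tamper diff 7.784526748971193
36.25 [-0.00638183  0.89615274 -0.37162757]
the job is handed in; nothing more can be done
None
```

The portafilter is locked in the group with its handle about 1° from straight out. I released it, backed the hand off and handed the job in at 36.25 s of the 64 s allowed. No verdict came back.

**What I did:** I took the portafilter from the stand, brought it under the group with the handle 55° left, and raised it until the rim met the seal. Then I turned the handle 56° to straight out.

**What went wrong on the way:**
- **First grasp:** it closed on nothing, because the real fingertips end about 41 mm behind the reported TCP.
- **First insertions:** the rim was stopped by the ring's underside, which pitched the portafilter about 6–7° in the grip. I re-levelled it in the stand's cup and gripped it again. The second try stopped in the same way.
- **Locating the axis:** I then found the group axis by touching the ring's outer wall from three sides. The touches put it about 5 mm nearer the robot than the camera fit did. The rim went in on the next try.

**Last checks:**
- The handle stayed in place after release, and the holder sat within about 1 mm of the ring's centre in the wrist view.
- The contact force was near zero (under 1 N), so the hand was touching nothing.
- The mug and tamper showed at the same place in the scene picture by eye. The crop compared with the start still differed by about 8 grey levels, a difference I did not look into.

**Not settled:**
- The touch and camera estimates of the axis position still disagree by about 5 mm.
- I could not see the rim once it was in the group. Its locked height rests on the lugs sitting on the ledges and the seal force felt. In the last wrist view the holder's underside looked up to about 4 mm higher than the model, perhaps because its edge is rounded, but not lower.

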